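# Reload and lock the stall lamp's battery pack

### The arm

A 6-joint arm with a two-finger parallel gripper is mounted at the origin on the work surface. World frame = base frame: x ahead of the robot, y to its left, z up, the work surface at z = 0. Lengths are in m, angles in rad, forces in N, time in s.
With the tool pointing down it reaches from about 0.35 to 0.85 m from the base axis. Payload 8.1 kg.
Tool frame: the origin (TCP) lies midway between the tips of the shut fingers; the grasp point (between the pads) lies r.grasp_offset behind it (r.grasp_offset is the distance from the TCP to the grasp point, in m); z points along the fingers, x is the direction in which the jaws open and shut, and the axes are right-handed (so a half turn about z gives the same grasp; the last joint's range is limited). The gripper opens to 93 mm and grips with 3 to 60 N. Pads are 15 mm wide; open, the fingers measure 128 mm over their backs; the gripper's body (75 mm by 188 mm) begins 65 mm behind the grasp point.
Start: joints at [1.249, 0.13, 1.488, -0, 1.523, -0.085], TCP at [0.141, 0.583, 0.219] pointing down, gripper open.
Joint ranges: [-2.96, 2.96], [-0.89, 2.26], [0.02, 2.5], [-1.34, 4.48], [0, 2.73], [-2.66, 2.66]. Speed limits (rad/s): [2.39, 2.39, 2.79, 3.14, 3.14, 3.14].

### API

Orientations are given as a rotation vector (axis times angle).
In Python, from rig import r gives the robot as it stands.
- The arm moves only by the tool drive_tool, never from a script. Its argument "moves" is a list of rows, each a list of 6 numbers: the shift along the tool's x, y, z in units of 0.4 m (1.0 is 0.4 m), then the turn, a rotation vector about the tool's x, y, z in units of 60 degrees (1.0 is 60 degrees). In form: [[tx, ty, tz, wx, wy, wz], ...]. A call has 1 to 12 rows; each row is the pose to reach, as a shift and turn from the pose commanded when the call began, along the tool's axes at that moment; what a row does not reach only later rows make up. A row lasts 1/8 s, in which the tool goes at most 62.5 mm and 10.7 degrees, less where a joint would pass 70% of its speed; a pose out of reach is approached as far as the arm can. A call with a number of a shift or a turn outside -1 to 1 is refused whole. A call with a gripper value outside its range is refused whole. "fingers" is the finger opening in mm, from 0 to 93, set as the call begins (left out, the last holds). The fingers move at their own pace and stop on an object; "newtons" is the grip in N (left out, the last holds). Time passes only in rows, so rows that repeat a pose let the fingers close. It gives the time, the measured TCP pose, the force and the opening at its end, in the units of the state.
- r.get_state(): the state, without advancing time (a new reading comes with each control period).
- r.camera(name): name is "scene" or "top" or "wrist"; returns a dict with "image" (480x640x3 uint8, red, green, blue), "vertical_fov" (degrees; the focal length in pixels is half the picture's height over the tangent of half this angle, whatever the lens; pixels are square), "cx", "cy" (the principal point, pixels), "extrinsics" (4x4, takes a point from world to camera coordinates); the wrist camera has in their place "tool_from_camera" (4x4, takes a point from camera to tool coordinates, whose origin is the TCP and whose axes are the tool frame's). Camera axes: x right, y down, z forward; pixel columns grow to the right and rows downward; lengths in m; the calibration is good to about 2 mm. The wrist camera is an equidistant fisheye: a pixel r from the principal point sees the ray r / f radians off the axis. A picture is of the moment at which its call begins: read the wrist's pose just before it. There is no depth.
- r.job_done(): hands the job in, once; it reports no verdict.
The state is a dict: "clock": time; "q": joint angles; "qvel": joint speeds; "tau": joint torques, N m; "tool_pos": TCP position; "tool_rot": TCP orientation; "ft_force": force on the tool from outside, world axes, zero at the start; "ft_torque": the same for the moment, N m; "width": opening from 0.0 (shut) to 1.0 (fully open).
Only numpy, scipy, OpenCV 4.12 (cv2) and the standard library are available. Lean on these libraries where they do the work, as an engineer would, in place of code of your own. Each camera call takes 0.05 s, during which the arm holds its last target.

### The job

Take the hand lamp off its dock on the battery pack and stand it gently on the round blue mat. Then load every yellow cell that lies in the cork tray into a bay of the pack, any bay, flat end against the coil spring and stud end under the orange lip, seated level and fully home; after that drive the red locking pin fully home with the mallet (not with the fingers), stand the mallet back on its black pad, on its head as you found it, and, last, stand the lamp back on the middle of its dock, over the pin. Leave the bell, the grip and the cardboard box alone.

Things in the scene. Friction and masses are not known exactly. Their poses are not given: they have to be found in the camera images.
- lamp: hand lamp (lantern), 171 mm tall in all: black foot disc 116 mm across and 20 mm thick, cream barrel 80 mm across, green cap 94 mm across with its top at 120 mm, and above it a black round bar handle. 0.4 to 0.75 kg. Origin: centre of its underside; z up. It starts standing on the dock's two cheeks, its underside 76 mm above the table, covering the pin
- lamp_handle (a point): middle of the lamp's handle bar, 165 mm above the lamp's underside. The bar is 12 mm thick, level, 76 mm long along the point's y; its two legs go down to the cap at its ends, and 39 mm are free under it. Its z is up
- lamp_mat_top (a point): centre of the top of the round blue lamp mat, 160 mm across, 4 mm thick, fixed on the table
- pack: battery pack fixed to the table; origin on the table, z up, x roughly away from the robot. Black base plate 12 mm thick, own x -76 to +48, own y -184 to +161 mm. Three bays side by side run along own x at y = +115, +55, -5 mm; at y = -120 is the lamp's dock. Grey spring housing (own x -76 to -62, 60 mm high), opposite it a grey contact wall (own x 32 to 42, 59 mm high)
- cell_tray: shallow tray fixed on the table, 180 mm (own x) by 280 mm, with a cork floor 4 mm thick and a dark wooden rim 6 mm wide, its top 12 mm above the table; origin: centre of its underside
- lip0 (a point): middle of the underside of bay 0's orange retaining lip (bays 1 and 2 alike), 55 mm above the table. The lip overhangs the bay by 6 mm (own x 26 to 32), is 24 mm wide, its top at 59 mm. A cell cannot go in level: its flat end goes in low, the cell tilted about 30 degrees, and pushes the spring back about 14 mm; the stud end is then swung down past the lip; let go, the spring pushes it under
- dock (a point): centre of the lamp's dock, level with its top 76 mm above the table: two grey cheeks along the pack's x (-45 to +45 mm), 12 mm thick, centred 45 mm either side of this point, with the red pin upright between them
- pin (a joint): travel of the sprung locking pin, m: 0 up, 0.014 fully home. Friction keeps it where it is driven; it takes about 4 to 6 N
- pin_top (a point): centre of the top of the red pin head, 24 mm across, 70 mm above the table when up, 56 mm when home; below it is a steel boss 40 mm across and 48 mm high
- mallet_pad: black rubber pad, 100 by 110 mm, 3 mm thick, fixed on the table; origin: centre of its underside
- mallet_head (a point): centre of the mallet's black rubber head, a drum 52 mm across and 80 mm high, standing upright on one face: a striking face is 40 mm below this point. Its z is up along the drum, x pointing away from the handle. The mallet weighs 0.25 to 0.48 kg
- mallet_grip (a point): point on the mallet's wooden handle 48 mm from the head's axis and level with the head's centre, near the balance point. The handle is a level bar of 22 by 22 mm, from 23 to 173 mm behind the head's axis; point x points along the handle towards the head
- cell0_mid (a point): middle of a yellow rechargeable cell (round, 26 mm across, 70 mm long, 0.1 kg, lying at first in the cork tray); x runs along the cell to its plus end. It may be absent (None)
- cell0_plus (a point): tip of that cell's plus end, 35 mm from its middle: a copper band and a steel stud 9 mm across, 2 mm proud; the other end is flat
- bay0_seat (a point): where the middle of a seated cell lies in bay 0 (y = 115 mm of the pack), axes as the pack's, 40 mm above the table. All bays are alike: the cell rests on two saddles, floors 27 mm above the table, at the pack's x -30 to -20 and 16 to 24 mm, with side ribs 27 mm apart and 34 mm high (37 mm over their outer faces); between the saddles the bay is open down to the base plate
- cell1_mid (a point): middle of a yellow rechargeable cell (round, 26 mm across, 70 mm long, 0.1 kg, lying at first in the cork tray); x runs along the cell to its plus end. It may be absent (None)
- cell1_plus (a point): tip of that cell's plus end, 35 mm from its middle: a copper band and a steel stud 9 mm across, 2 mm proud; the other end is flat
- bay1_seat (a point): where the middle of a seated cell lies in bay 1 (y = 55 mm of the pack), axes as the pack's, 40 mm above the table. The spring button of every bay is a steel dome 18 mm across on the bay's axis, its tip at the pack's x = -32 mm when free; it can be pushed back 22 mm (towards -x) and pushes with 1.1 N plus 0.22 N per mm
- cell2_mid (a point): middle of a yellow rechargeable cell (round, 26 mm across, 70 mm long, 0.1 kg, lying at first in the cork tray); x runs along the cell to its plus end. It may be absent (None)
- cell2_plus (a point): tip of that cell's plus end, 35 mm from its middle: a copper band and a steel stud 9 mm across, 2 mm proud; the other end is flat
- bay2_seat (a point): where the middle of a seated cell lies in bay 2 (y = -5 mm of the pack), axes as the pack's, 40 mm above the table. For its spring, saddles and lip see the other bays
- bell: bystander: bicycle bell, aluminium, 60 mm across, 40 mm high; origin in its underside
- bar_grip: bystander: black and green handlebar grip, 120 mm long, 42 mm across at its flange, lying; origin in its underside
- chain_box: bystander: cardboard box 85 by 85 by 35 mm; origin in its underside
Things that resemble listed ones, but are neither listed nor needed, are in the scene too. What is shaped like the lamp but pink or turquoise is not meant.

How it is judged:
By the outcome, as a careful person would: the job done as asked, in the order asked, and still so for the second after the job is handed in, with the robot touching nothing.
Of cell0, cell1, cell2 only 2 to 3 are there at a start; the rules pass over those that are not, and their reading is None.
At some moment in a run one of cell0, cell1, cell2 may be knocked a few centimetres aside while the robot is not near it.
It also fails if it takes over 210 s, if anything falls off the work surface, if the arm or the gripper's body presses on something with over 40 N, if the wrist force passes 120 N, or if a joint passes its speed limit or range.

## Working session

There is one attempt and no reset: what is moved stays moved. The work goes in short steps, Python scripts to look and compute and a tool call to move; the robot and the scene stay as the last step left them, time stands still between calls to the robot, and variables do not carry over. Pictures are saved under pics/ and viewed, and the job is handed in when it is done.

Besides the shell and the picture viewer there is one more tool, called as name(argument=value, ...) on one line, values as JSON. drive_tool: Moves the arm, as the interface text tells. Its arguments: {"type":"object","properties":{"moves":{"type":"array"},"fingers":{"type":"number"},"newtons":{"type":"number"}},"required":["moves"]}

```bash
ls -la; mkdir -p pics; cat > h.py <<'E'
import numpy as np, cv2
from scipy.spatial.transform import Rotation as R
from rig import r
def snap(name,fn):
    s=r.get_state(); c=r.camera(name); cv2.imwrite('pics/'+fn,c['image'][:,:,::-1]); c['s']=s; return c
def f(c): return 240/np.tan(np.radians(c['vertical_fov'])/2)
def ray(c,u,v):
    F=f(c)
    if 'extrinsics' in c:
        E=np.array(c['extrinsics']); d=np.array([(u-c['cx'])/F,(v-c['cy'])/F,1]); Rm=E[:3,:3]; return -Rm.T@E[:3,3], Rm.T@(d/np.linalg.norm(d))
    x,y=u-c['cx'],v-c['cy']; rr=np.hypot(x,y)+1e-12; t=rr/F
    d=np.array([x/rr*np.sin(t),y/rr*np.sin(t),np.cos(t)])
    T=np.array(c['tool_from_camera']); W=R.from_rotvec(c['s']['tool_rot']).as_matrix(); p=np.array(c['s']['tool_pos'])
    return p+W@T[:3,3], W@T[:3,:3]@d
def plane(c,u,v,z):
    o,d=ray(c,u,v); return o+d*(z-o[2])/d[2]
def proj(c,P):
    F=f(c); P=np.asarray(P,float)
    if 'extrinsics' in c:
        E=np.array(c['extrinsics']); q=E[:3,:3]@P+E[:3,3]; return np.array([c['cx']+F*q[0]/q[2],c['cy']+F*q[1]/q[2]])
    T=np.array(c['tool_from_camera']); W=R.from_rotvec(c['s']['tool_rot']).as_matrix(); p=np.array(c['s']['tool_pos'])
    q=T[:3,:3].T@(W.T@(P-p)-T[:3,3]); t=np.arctan2(np.hypot(q[0],q[1]),q[2]); a=np.arctan2(q[1],q[0])
    return np.array([c['cx']+F*t*np.cos(a),c['cy']+F*t*np.sin(a)])
E
python3 - <<'E'
from h import *
s=r.get_state(); print({k:np.round(v,4) for k,v in s.items()}); print(r.grasp_offset)
for n in ['scene','top','wrist']:
    c=snap(n,n+'0.png'); print(n,c['vertical_fov'],c['cx'],c['cy'],np.round(c.get('extrinsics',c.get('tool_from_camera')),4).tolist())
E
```

```text
total 12
drwxr-xr-x  3 agent agent 4096 Dec  7 02:02 .
drwxr-xr-x 23 root  root  4096 Dec  7 02:02 ..
drwxr-xr-x  2 agent agent 4096 Dec  7 02:02 pics
{'clock': np.float64(0.0), 'q': array([ 1.2486,  0.1312,  1.4893,  0.    ,  1.523 , -0.0854]), 'qvel': array([ 0.002 ,  0.0018,  0.0002, -0.0012, -0.0004,  0.0011]), 'tau': array([ 1.20000e-03, -5.59866e+01, -4.91753e+01,  7.69000e-02,
        3.60000e-02, -1.00000e-04]), 'tool_pos': array([0.1406, 0.5827, 0.2176]), 'tool_rot': array([ 2.4675,  1.9428, -0.0025]), 'ft_force': array([-0.0218,  0.8105,  0.3692]), 'ft_torque': array([-0.0084,  0.0125, -0.0068]), 'width': np.float64(0.9976)}
0.0188
scene 54.790843646408916 324.4486435823304 239.23224347618537 [[-0.6028, 0.7979, 0.0065, 0.3646], [0.561, 0.4295, -0.7077, -0.1547], [-0.5674, -0.4229, -0.7065, 1.7426], [0.0, 0.0, 0.0, 1.0]]
top 45.43599930730369 306.35939721844807 238.66933102584017 [[0.027, -0.9996, -0.0102, -0.0594], [-0.9828, -0.0246, -0.1829, 0.539], [0.1826, 0.015, -0.9831, 1.3696], [0.0, 0.0, 0.0, 1.0]]
wrist 65.70646984690485 325.6108368511857 244.35466910882707 [[1.0, 0.0002, 0.0001, 0.0007], [-0.0002, 0.9665, 0.2566, -0.0712], [-0.0, -0.2566, 0.9665, -0.1653], [0.0, 0.0, 0.0, 1.0]]
```

View pics/top0.png

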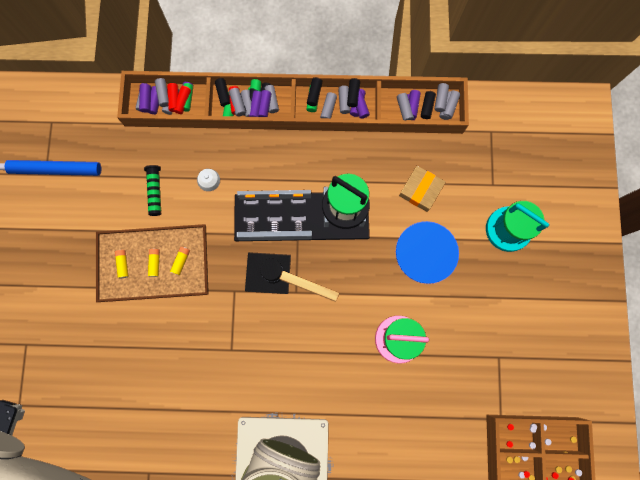

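View pics/scene0.png

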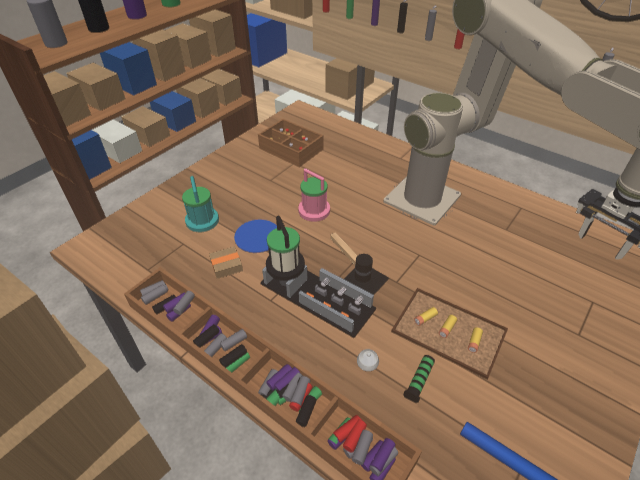

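View pics/wrist0.png

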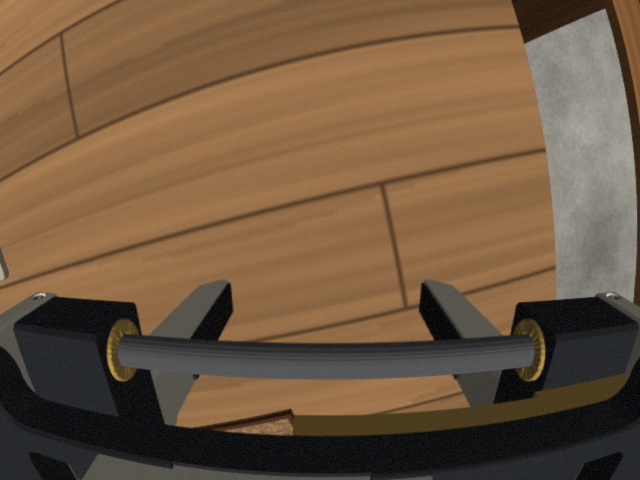

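```bash
python3 - <<'E'
import cv2
im=cv2.imread('pics/top0.png')
cv2.imwrite('pics/top0a.png',cv2.resize(im[170:310,225:385],None,fx=4.5,fy=4.2,interpolation=cv2.INTER_CUBIC)) 
cv2.imwrite('pics/top0b.png',cv2.resize(im[220:305,90:215],None,fx=6,fy=6,interpolation=cv2.INTER_CUBIC)) 
im=cv2.imread('pics/scene0.png')
cv2.imwrite('pics/sc0a.png',cv2.resize(im[205:345,225:400],None,fx=4.2,fy=4.2,interpolation=cv2.INTER_CUBIC)) 
E
```

```text
(no output)
```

View pics/top0a.png

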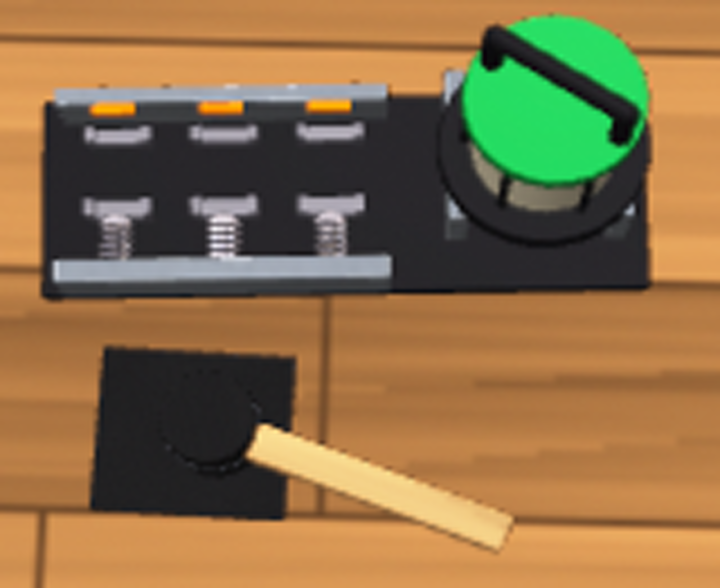

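View pics/top0b.png

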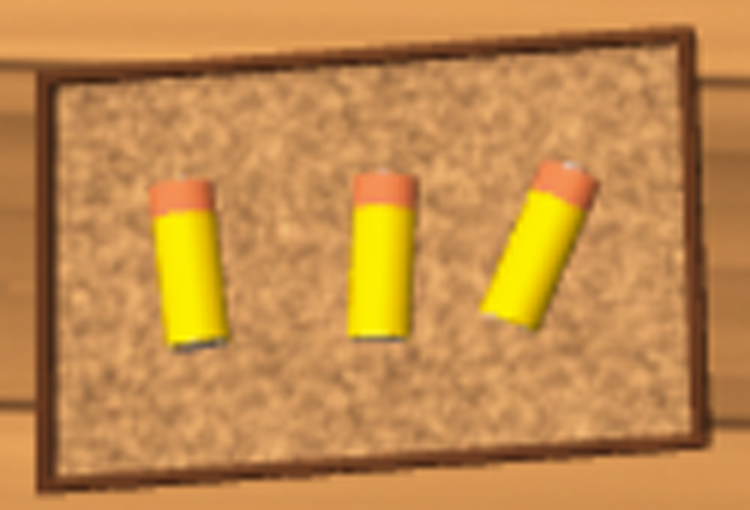

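View pics/sc0a.png

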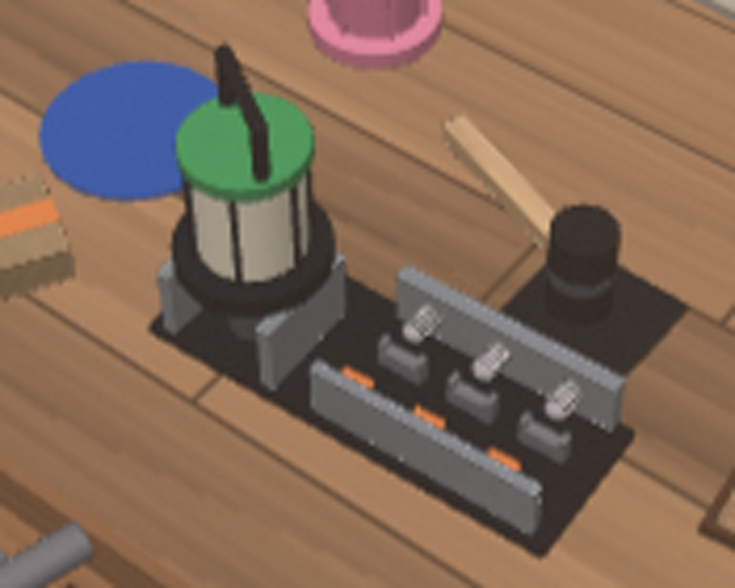

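```bash
python3 - <<'E'
from h import *
c=snap('top','top1.png'); im=cv2.imread('pics/top1.png'); hsv=cv2.cvtColor(im,cv2.COLOR_BGR2HSV)
T=lambda X,Y:(225+X/4.5-.4,170+Y/4.2-.4)
def P(p,z): return np.round(plane(c,*p,z),4)
m=cv2.inRange(hsv,(50,120,100),(75,255,255))
n,l,st,ce=cv2.connectedComponentsWithStats(m)
for i in range(1,n):
    if st[i,4]>100: print('green',st[i],ce[i],P(ce[i],.196))
# lamp cap: contour circle fit
i=[i for i in range(1,n) if st[i,4]>100 and 320<ce[i][0]<370][0:1]
cn=max(cv2.findContours(((m>0)*255).astype(np.uint8)[160:230,310:390],cv2.RETR_EXTERNAL,cv2.CHAIN_APPROX_NONE)[0],key=cv2.contourArea)
W=np.array([plane(c,p[0][0]+310,p[0][1]+160,.196)[:2] for p in cv2.convexHull(cn)]); (x,y),rad=cv2.minEnclosingCircle((W*1000).astype(np.float32)); print('cap circ',x,y,rad)
print('handle ends',P(T(490,38),.241),P(T(630,118),.241))
m=cv2.inRange(hsv,(100,150,100),(120,255,255)); n,l,st,ce=cv2.connectedComponentsWithStats(m)
for i in range(1,n):
    if st[i,4]>500: print('blue',st[i],ce[i],P(ce[i],.004))
print('pack corners LB,RB,LT',P(T(43,298),.012),P(T(650,288),.012),P(T(45,102),.012))
print('spring housing top front edge',P(T(52,268),.06),P(T(390,263),.06),'contact wall top', P(T(55,92),.059),P(T(388,88),.059))
for X in (114,221,328): print('lip',P(T(X,109),.059))
m=cv2.inRange(hsv,(5,180,150),(35,255,255)); m[:240]=0; m[290:]=0; m[:,:105]=0;m[:,200:]=0
n,l,st,ce=cv2.connectedComponentsWithStats(m)
for i in range(1,n):
    if st[i,4]>50:
        cn=cv2.findContours(((l==i)*255).astype(np.uint8),cv2.RETR_EXTERNAL,cv2.CHAIN_APPROX_NONE)[0][0]
        print('cell',st[i],P(ce[i],.020))
print('mallet handle ends/edges z=.054',P(T(262,422),.054),P(T(250,458),.054),P(T(515,515),.054),P(T(498,551),.054))
print('pad corners',[P(T(*p),.003) for p in((105,347),(295,357),(285,519),(92,509))])
print('tray corners z.012',[P((90+x/6,220+y/6),.012) for x,y in((38,72),(692,30),(708,442),(38,492))])
# cells detailed
for n_,a,b in (('A',(182,182),(197,348)),('B',(385,174),(379,340)),('C',(570,165),(510,325))):
    print(n_,P((90+a[0]/6-.4,220+a[1]/6-.4),.020),P((90+b[0]/6-.4,220+b[1]/6-.4),.015))
E
```

```text
green [248  79  13  12 109] [255.0733945   84.35779817] [0.8763 0.082  0.196 ]
green [ 328  174   41   40 1066] [347.51125704 194.42776735] [ 0.6164 -0.1373  0.196 ]
green [504 201  40  39 942] [522.71019108 221.08067941] [ 0.5648 -0.5265  0.196 ]
green [ 385  319   41   40 1087] [404.87120515 338.62465501] [ 0.3007 -0.2644  0.196 ]
cap circ 619.0177612304688 -137.74623107910156 46.804325103759766
handle ends [ 0.6391 -0.1037  0.241 ] [ 0.598  -0.1717  0.241 ]
blue [   5  160   93   15 1170] [ 51.10940171 167.11538462] [0.7232 0.6314 0.004 ]
blue [ 396  222   63   61 3022] [426.90370615 252.10655195] [ 0.5217 -0.3516  0.004 ]
pack corners LB,RB,LT [0.5378 0.1387 0.012 ] [ 0.5525 -0.2039  0.012 ] [0.6602 0.1437 0.012 ]
spring housing top front edge [0.5472 0.1278 0.06  ] [ 0.5548 -0.0572  0.06  ] contact wall top [0.6541 0.1315 0.059 ] [ 0.661  -0.0533  0.059 ]
lip [0.6444 0.0982 0.059 ]
lip [0.6459 0.0389 0.059 ]
lip [ 0.6473 -0.0204  0.059 ]
cell [115 251  13  27 248] [0.4663 0.4187 0.02  ]
cell [148 250  11  26 245] [0.4718 0.3385 0.02  ]
cell [170 250  19  25 233] [0.4782 0.2745 0.02  ]
mallet handle ends/edges z=.054 [0.46  0.01  0.054] [0.4388 0.0157 0.054 ] [ 0.4095 -0.1282  0.054 ] [ 0.3885 -0.1194  0.054 ]
pad corners [array([0.5101, 0.1033, 0.003 ]), array([ 0.5067, -0.0045,  0.003 ]), array([ 0.4085, -0.0021,  0.003 ]), array([0.4116, 0.1061, 0.003 ])]
tray corners z.012 [array([0.5511, 0.4926, 0.012 ]), array([0.5763, 0.2145, 0.012 ]), array([0.4012, 0.1974, 0.012 ]), array([0.3731, 0.4758, 0.012 ])]
A [0.505  0.4253 0.02  ] [0.4356 0.4146 0.015 ]
B [0.5106 0.3398 0.02  ] [0.441  0.3384 0.015 ]
C [0.5164 0.262  0.02  ] [0.4487 0.2839 0.015 ]
```

```bash
cat > mv.py <<'E'
# command bookkeeping + conversion of targets to rows (printed only)
import json,os,numpy as np
from scipy.spatial.transform import Rotation as R
from rig import r
F='cmd.json'
def load():
    d=json.load(open(F)); return np.array(d['p']),R.from_quat(d['q'])
def save(p,q): json.dump({'p':list(p),'q':list(q.as_quat())},open(F,'w'))
def done(row):
    p,q=load(); row=np.array(row,float); save(p+q.apply(row[:3]*.4), q*R.from_rotvec(np.radians(row[3:]*60)))
def down(yaw,tilt=0.):
    # tool x at yaw(deg), z down; tilt>0 raises tool +y end about tool x
    y=np.radians(yaw); x=np.array([np.cos(y),np.sin(y),0]); z=np.array([0,0,-1.]); 
    M=np.stack([x,np.cross(z,x),z],1)
    return R.from_matrix(M)*R.from_rotvec([np.radians(tilt),0,0])
def rows(targets,dec=3):
    p,q=load()
    for P,Q in targets:
        row=np.r_[q.inv().apply(np.array(P)-p)/.4,np.degrees((q.inv()*Q).as_rotvec())/60]
        print('[' + ','.join('%g'%(round(v,dec)+0) for v in row)+']')
def tcp(g,Q,off=None): # TCP for a grasp point g
    return np.array(g)+Q.apply([0,0,r.grasp_offset if off is None else off])
def st():
    s=r.get_state(); p,q=load(); Q=R.from_rotvec(s['tool_rot'])
    print('t%.2f'%s['clock'],'pos',np.round(s['tool_pos'],4),'err mm',np.round((s['tool_pos']-p)*1e3,1),'roterr deg',np.round(np.degrees((q.inv()*Q).as_rotvec()),2),'F',np.round(s['ft_force'],1),'M',np.round(s['ft_torque'],2),'w %.1f'%(s['width']*93),'q',np.round(s['q'],2))
    return s
E
python3 - <<'E'
from mv import *
s=r.get_state(); save(s['tool_pos'],R.from_rotvec(s['tool_rot'])); st()
q=R.from_rotvec(s['tool_rot']).as_matrix(); print(q.round(3))
rows([([.44,.25,.37],down(25))])
for t in(0,30):print(down(90,t).as_matrix().round(2))
E
```

```text
t0.20 pos [0.1406 0.5829 0.218 ] err mm [0. 0. 0.] roterr deg [ 0.  0. -0.] F [ 0.3 -0.1  0.2] M [-0.02 -0.   -0.03] w 93.0 q [ 1.25  0.13  1.49  0.    1.52 -0.09]
[[ 0.235  0.972 -0.   ]
 [ 0.972 -0.235 -0.001]
 [-0.001 -0.    -1.   ]]
[-0.634,0.923,-0.379,0,0.001,0.857]
[[ 0.  1.  0.]
 [ 1.  0.  0.]
 [ 0.  0. -1.]]
[[ 0.    0.87 -0.5 ]
 [ 1.    0.    0.  ]
 [ 0.   -0.5  -0.87]]
```

drive_tool(moves=[[-0.634,0.923,-0.379,0,0,0.857],[-0.634,0.923,-0.379,0,0,0.857],[-0.634,0.923,-0.379,0,0,0.857],[-0.634,0.923,-0.379,0,0,0.857],[-0.634,0.923,-0.379,0,0,0.857],[-0.634,0.923,-0.379,0,0,0.857],[-0.634,0.923,-0.379,0,0,0.857],[-0.634,0.923,-0.379,0,0,0.857],[-0.634,0.923,-0.379,0,0,0.857],[-0.634,0.923,-0.379,0,0,0.857]])

```text
clock: 1.45
tool_pos: [0.4397, 0.2505, 0.3697]
tool_rot: [-3.067, -0.68, 0.002]
ft_force: [-0.6, 0.8, -1.4]
width: 1.002
```

```bash
python3 - <<'E'
from mv import *
done([-0.634,0.923,-0.379,0,0,0.857]); st()
rows([([.60,-.13,.37],down(-31))])
E
```

```text
t1.45 pos [0.4397 0.2505 0.3697] err mm [-0.4  0.5 -0.2] roterr deg [ 0.07 -0.01  0.01] F [-0.6  0.8 -1.4] M [-0.07  0.03 -0.01] w 93.2 q [ 0.42 -0.13  1.48  0.    1.8  -0.02]
[-0.039,1.03,0,0.001,0,0.934]
```

drive_tool(moves=[[-0.04,1.0,0,0,0,0.934],[-0.04,1.0,0,0,0,0.934],[-0.04,1.0,0,0,0,0.934],[-0.04,1.0,0,0,0,0.934],[-0.04,1.0,0,0,0,0.934],[-0.04,1.0,0,0,0,0.934],[-0.04,1.0,0,0,0,0.934],[-0.04,1.0,0,0,0,0.934],[-0.04,1.0,0,0,0,0.934]])

```text
clock: 2.58
tool_pos: [0.5946, -0.1173, 0.3698]
tool_rot: [-3.027, 0.837, 0.001]
ft_force: [-0.1, -0.5, -0.1]
width: 0.999
```

```bash
python3 - <<'E'
from mv import *
from h import *
done([-0.04,1.0,0,0,0,0.934]); st()
snap('wrist','w1.png')
E
```

```text
t2.58 pos [ 0.5946 -0.1173  0.3698] err mm [-0.1  2.  -0.3] roterr deg [ 0.08 -0.07 -0.1 ] F [-0.1 -0.5 -0.1] M [-0.03  0.14  0.01] w 92.9 q [-0.28  0.14  1.21  0.    1.8   0.26]
```

View pics/w1.png

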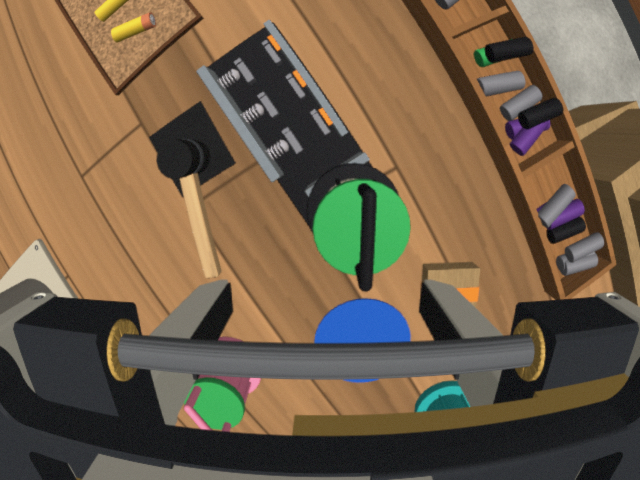

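```bash
cat > lampm.py <<'E'
from mv import *
from h import *
def lamp(c,fn,zt,roi):
    im=cv2.imread('pics/'+fn); x0,y0,x1,y1=roi; im=im[y0:y1,x0:x1]; hsv=cv2.cvtColor(im,cv2.COLOR_BGR2HSV)
    m=cv2.inRange(hsv,(50,120,80),(78,255,255))
    cn=[k for k in cv2.findContours(m,cv2.RETR_EXTERNAL,cv2.CHAIN_APPROX_NONE)[0] if cv2.contourArea(k)>150]
    H=cv2.convexHull(np.vstack(cn)).reshape(-1,2)
    W=np.array([plane(c,u+x0,v+y0,zt)[:2] for u,v in H])*1000
    A=np.c_[2*W,np.ones(len(W))]; s=np.linalg.lstsq(A,(W**2).sum(1),rcond=None)[0]
    print('cap fit',s[:2].round(1),'rad',np.sqrt(s[2]+s[:2]@s[:2]).round(1))
    # black bar inside hull
    mm=np.zeros(m.shape,np.uint8); cv2.fillConvexPoly(mm,H,255); b=(cv2.inRange(hsv,(0,0,0),(180,255,60))&mm)
    ys,xs=np.nonzero(b); print('bar px mean',xs.mean()+x0,ys.mean()+y0)
    vx,vy,X,Y=cv2.fitLine(np.c_[xs,ys].astype(np.float32),cv2.DIST_HUBER,0,.01,.01).ravel()
    p=[plane(c,X+x0+k*vx,Y+y0+k*vy,zt+.045)[:2] for k in (-30,30)]; d=p[1]-p[0]
    print('bar line pts',np.round(p,4),'angle',np.degrees(np.arctan2(d[1],d[0])))
    return s[:2]/1000
E
python3 - <<'E'
from lampm import *
c=snap('wrist','w2.png'); lamp(c,'w2.png',.196,(290,170,430,285))
for p in((367.5,187),(364.5,287)): print(plane(c,*p,.241))
for p in (427,252),: pass
im=cv2.imread('pics/w2.png'); cv2.imwrite('pics/w2a.png',cv2.resize(im[10:300,190:450],None,fx=2,fy=2,interpolation=cv2.INTER_CUBIC))
E
```

```text
cap fit [ 621.7 -136.3] rad 46.0
bar px mean 366.67083333333335 229.74083333333334
bar line pts [[ 0.6129 -0.1511]
 [ 0.6388 -0.108 ]] angle 58.937920171250276
[ 0.64382895 -0.09905901  0.241     ]
[ 0.60005139 -0.17179699  0.241     ]
```

View pics/w2a.png

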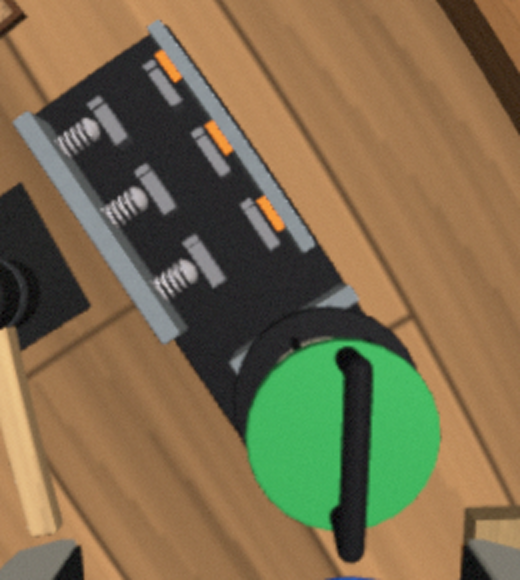

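```bash
python3 - <<'E'
from mv import *
Q=down(-31)
rows([(tcp([.622,-.136,z],Q),Q) for z in (.30,.27,.242)])
E
```

```text
[0.08,0,0.222,0.001,0,0]
[0.08,0,0.297,0.001,0,0]
[0.08,0,0.367,0.001,0,0]
```

drive_tool(moves=[[0.08,0,0.12,0,0,0],[0.08,0,0.222,0,0,0],[0.08,0,0.297,0,0,0],[0.08,0,0.34,0,0,0],[0.08,0,0.367,0,0,0],[0.08,0,0.367,0,0,0]], fingers=50, newtons=40)

```text
clock: 3.42
tool_pos: [0.6222, -0.1353, 0.2237]
tool_rot: [-3.027, 0.84, -0.0]
ft_force: [0.5, -0.2, -0.7]
width: 0.539
```

```bash
python3 - <<'E'
from mv import *
from h import *
done([0.08, 0, 0.367, 0, 0, 0]); st()
snap('wrist','w3.png')
E
```

```text
t3.42 pos [ 0.6222 -0.1353  0.2237] err mm [0.1 0.7 0.3] roterr deg [ 0.07 -0.   -0.03] F [ 0.5 -0.2 -0.7] M [-0.02  0.1   0.01] w 50.1 q [-0.29  0.23  1.37  0.    1.54  0.25]
```

View pics/w3.png

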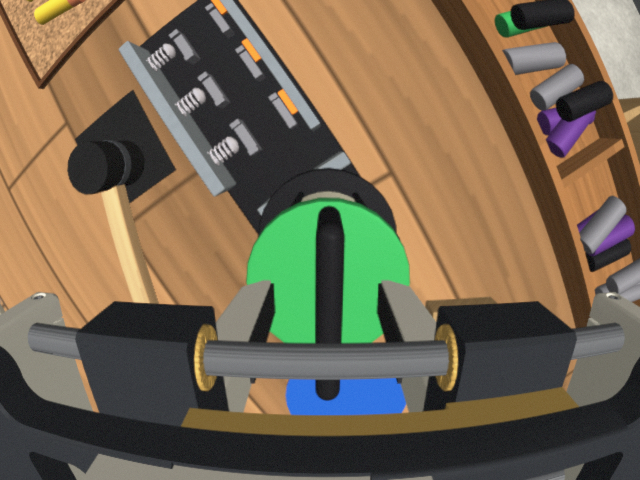

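drive_tool(moves=[[0,0,0,0,0,0],[0,0,0,0,0,0],[0,0,0,0,0,0],[0,0,0,0,0,0],[0,0,0,0,0,0],[0,0,-0.02,0,0,0],[0,0,-0.05,0,0,0],[0,0,-0.1,0,0,0],[0,0,-0.15,0,0,0],[0,0,-0.18,0,0,0],[0,0,-0.2,0,0,0],[0,0,-0.2,0,0,0]], fingers=0, newtons=45)

```text
clock: 4.97
tool_pos: [0.6224, -0.1357, 0.3041]
tool_rot: [3.027, -0.84, 0.001]
ft_force: [-0.1, 0.4, -5.8]
width: 0.116
```

```bash
python3 - <<'E'
from mv import *
from h import *
done([0,0,-.2, 0, 0, 0]); st()
snap('wrist','w4.png')
c=snap('top','t4.png'); m=cv2.inRange(cv2.cvtColor(cv2.imread('pics/t4.png'),cv2.COLOR_BGR2HSV),(100,150,100),(120,255,255)); m[:,:300]=0
ys,xs=np.nonzero(m); print(xs.mean(),ys.mean(),len(xs),plane(c,xs.mean(),ys.mean(),.004))
E
```

```text
t4.97 pos [ 0.6224 -0.1357  0.3041] err mm [0.3 0.2 0.7] roterr deg [0.08 0.04 0.  ] F [-0.1  0.4 -5.8] M [ 0.03  0.12 -0.01] w 10.8 q [-0.3   0.21  1.24 -0.    1.69  0.25]
426.92762723066755 252.09517514871118 3026 [ 0.52175788 -0.35167483  0.004     ]
```

View pics/w4.png

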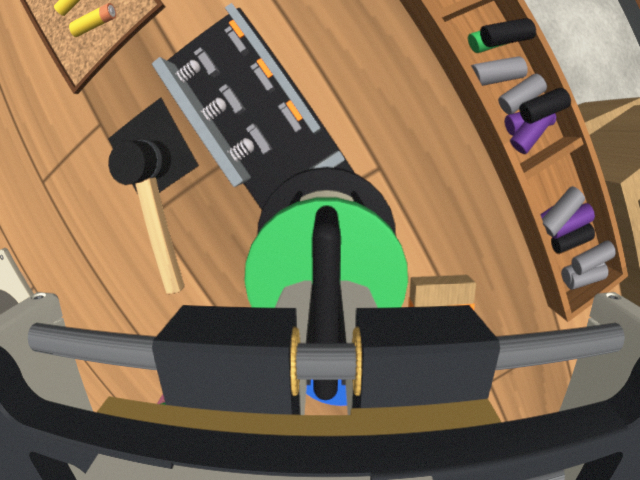

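View pics/t4.png

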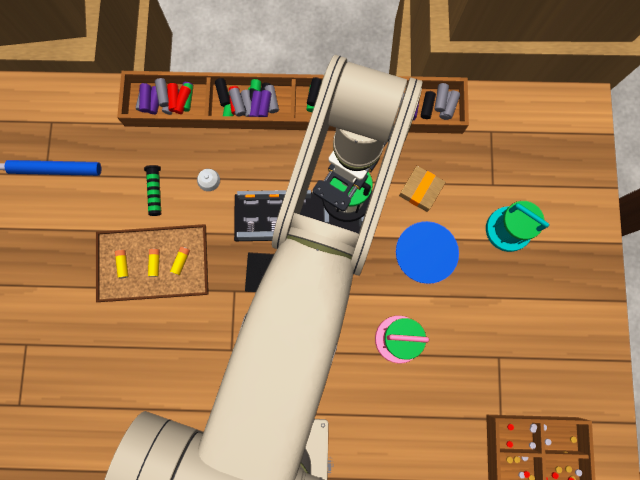

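```bash
python3 - <<'E'
from mv import *
Q=down(-31)
z0=.2236+.08  # cmd z
p,q=load(); print(p)
# lamp on mat: drop = .156+... underside .156 -> .004
rows([(np.array([.522,-.352,p[2]]),Q),(np.array([.522,-.352,p[2]-.142]),Q),(np.array([.522,-.352,p[2]-.1525]),Q)])
E
```

```text
[ 0.62210952 -0.13584861  0.30338587]
[0.064,0.592,0.001,0.001,0,0]
[0.064,0.592,0.356,0.001,0,0]
[0.064,0.592,0.382,0.001,0,0]
```

drive_tool(moves=[[0.003,0.03,0,0,0,0],[0.011,0.1,0,0,0,0],[0.022,0.2,0,0,0,0],[0.033,0.3,0,0,0,0],[0.044,0.4,0,0,0,0],[0.054,0.5,0,0,0,0],[0.06,0.56,0,0,0,0],[0.064,0.592,0,0,0,0],[0.064,0.592,0.05,0,0,0],[0.064,0.592,0.12,0,0,0],[0.064,0.592,0.2,0,0,0],[0.064,0.592,0.25,0,0,0]])

```text
clock: 6.58
tool_pos: [0.5214, -0.3497, 0.1997]
tool_rot: [-3.026, 0.838, 0.006]
ft_force: [-0.3, 0.6, -5.1]
width: 0.112
```

```bash
python3 - <<'E'
from mv import *
from h import *
done([0.064, 0.592, 0.25, 0, 0, 0]); st()
snap('wrist','w5.png');snap('scene','s5.png')
im=cv2.imread('pics/s5.png'); cv2.imwrite('pics/s5a.png',cv2.resize(im[130:330,150:400],None,fx=3,fy=3,interpolation=cv2.INTER_CUBIC))
E
```

```text
t6.58 pos [ 0.5214 -0.3497  0.1997] err mm [-0.5  2.4 -3.9] roterr deg [ 0.12 -0.25 -0.08] F [-0.3  0.6 -5.1] M [-0.01  0.13 -0.01] w 10.4 q [-0.67  0.22  1.43  0.    1.5  -0.13]
```

View pics/s5a.png

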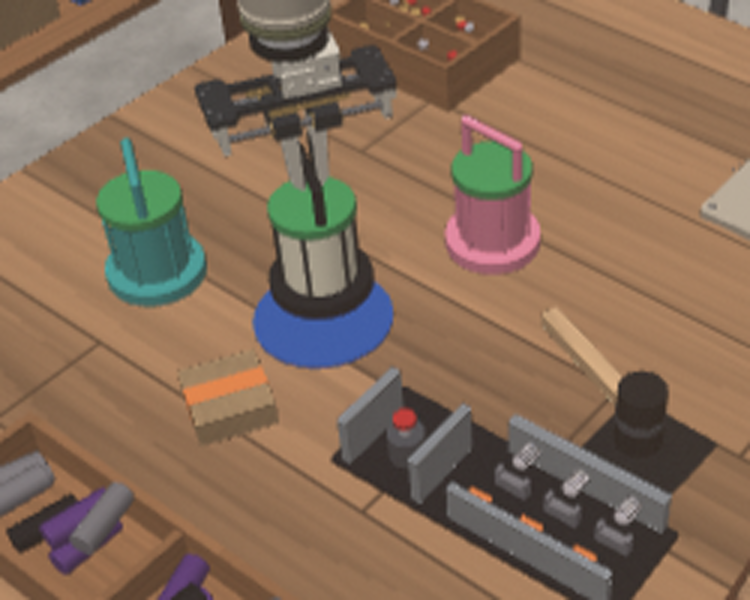

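drive_tool(moves=[[0,0,0.04,0,0,0],[0,0,0.08,0,0,0],[0,0,0.1,0,0,0],[0,0,0.11,0,0,0],[0,0,0.115,0,0,0],[0,0,0.12,0,0,0],[0,0,0.123,0,0,0],[0,0,0.126,0,0,0],[0,0,0.126,0,0,0]])

```text
clock: 7.8
tool_pos: [0.522, -0.3517, 0.153]
tool_rot: [-3.027, 0.84, 0.0]
ft_force: [-0.5, 0.1, -5.1]
width: 0.117
```

```bash
python3 - <<'E'
from mv import *
done([0,0,.126, 0, 0, 0]); st()
E
```

```text
t7.80 pos [ 0.522  -0.3517  0.153 ] err mm [ 0.1  0.4 -0.3] roterr deg [ 0.06 -0.02  0.  ] F [-0.5  0.1 -5.1] M [-0.07  0.09 -0.04] w 10.9 q [-0.67  0.25  1.48 -0.    1.42 -0.13]
```

Still carrying; continue down in fine steps.

drive_tool(moves=[[0,0,0.002,0,0,0],[0,0,0.003,0,0,0],[0,0,0.004,0,0,0],[0,0,0.005,0,0,0],[0,0,0.005,0,0,0]])

```text
clock: 8.43
tool_pos: [0.5225, -0.3519, 0.1517]
tool_rot: [3.027, -0.84, 0.002]
ft_force: [0.5, 1.1, -0.2]
width: 0.115
```

```bash
python3 - <<'E'
from mv import *
done([0,0,.005, 0, 0, 0]); st()
E
```

```text
t8.43 pos [ 0.5225 -0.3519  0.1517] err mm [0.6 0.3 0.4] roterr deg [ 0.07  0.05 -0.01] F [ 0.5  1.1 -0.2] M [-0.01 -0.08  0.02] w 10.7 q [-0.67  0.25  1.48  0.    1.41 -0.13]
```

drive_tool(moves=[[0,0,0,0,0,0],[0,0,0,0,0,0],[0,0,0,0,0,0],[0,0,0,0,0,0],[0,0,-0.03,0,0,0],[0,0,-0.1,0,0,0],[0,0,-0.25,0,0,0],[0,0,-0.4,0,0,0],[0,0,-0.5,0,0,0]], fingers=50)

```text
clock: 9.55
tool_pos: [0.5224, -0.3521, 0.3562]
tool_rot: [3.025, -0.84, 0.007]
ft_force: [-0.0, -0.2, -0.1]
width: 0.536
```

```bash
python3 - <<'E'
from mv import *
from h import *
done([0,0,-.5, 0, 0, 0]); st()
snap('wrist','w6.png')
# stop over pack centre first: camera look; tool x along pack y: yaw ~92
rows([([.55,0.02,.35],down(29))])
E
```

```text
t9.55 pos [ 0.5224 -0.3521  0.3562] err mm [ 0.4 -0.1  4.9] roterr deg [0.02 0.27 0.  ] F [-0.  -0.2 -0.1] M [-0.08  0.13  0.05] w 49.9 q [-0.67  0.2   1.17 -0.    1.77 -0.13]
[-0.419,-0.833,0.002,0.001,0,-1]
```

View pics/w6.png

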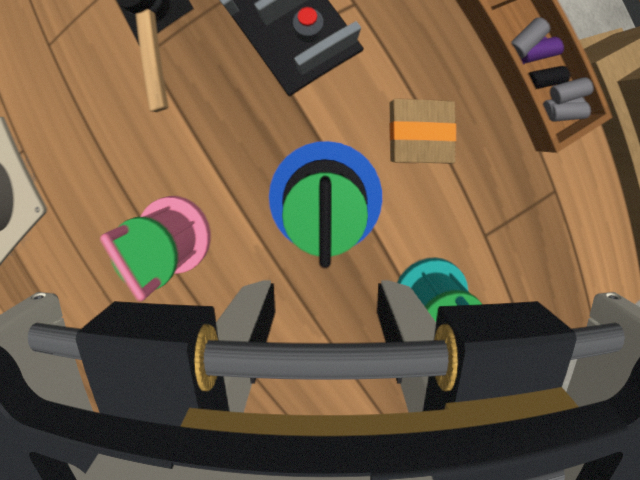

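drive_tool(moves=[[-0.419,-0.833,0.0,0,0,-1],[-0.419,-0.833,0.0,0,0,-1],[-0.419,-0.833,0.0,0,0,-1],[-0.419,-0.833,0.0,0,0,-1],[-0.419,-0.833,0.0,0,0,-1],[-0.419,-0.833,0.0,0,0,-1],[-0.419,-0.833,0.0,0,0,-1],[-0.419,-0.833,0.0,0,0,-1]], fingers=93)

```text
clock: 10.6
tool_pos: [0.5502, 0.0199, 0.3515]
tool_rot: [3.041, 0.785, 0.001]
ft_force: [-0.9, -0.2, 0.4]
width: 1.0
```

```bash
python3 - <<'E'
from mv import *
done([-0.419, -0.833, 0.0, 0, 0, -1]); st()
rows([([.565,0.035,.29],down(86)),([.565,0.035,.29],down(92.3))])
E
```

```text
t10.60 pos [0.5502 0.0199 0.3515] err mm [ 0.  -0.1  0.6] roterr deg [-0.    0.06  0.01] F [-0.9 -0.2  0.4] M [-0.04  0.    0.03] w 93.0 q [-0.06 -0.02  1.4  -0.    1.76 -0.56]
[0.051,-0.015,0.152,0,0.001,-0.95]
[0.051,-0.015,0.152,0,0.001,-1.055]
```

drive_tool(moves=[[0.051,-0.015,0.152,0,0,-1],[0.051,-0.015,0.152,0,0,-1],[0.051,-0.015,0.152,0,0,-1],[0.051,-0.015,0.152,0,0,-1],[0.051,-0.015,0.152,0,0,-1],[0.051,-0.015,0.152,0,0,-1],[0.051,-0.015,0.152,0,0,-1],[0.051,-0.015,0.152,0,0,-1]])

```text
clock: 11.6
tool_pos: [0.5652, 0.0342, 0.2903]
tool_rot: [2.246, 2.196, -0.0]
ft_force: [0.8, -0.9, -0.4]
width: 1.0
```

```bash
python3 - <<'E'
from mv import *
from h import *
done([0.051,-0.015,0.152,0,0,-1]); st()
snap('wrist','w7.png')
im=cv2.imread('pics/w7.png'); cv2.imwrite('pics/w7a.png',cv2.resize(im[100:340,160:480],None,fx=2.5,fy=2.5,interpolation=cv2.INTER_CUBIC))
E
```

```text
t11.60 pos [0.5652 0.0342 0.2903] err mm [ 0.1 -0.9  0.3] roterr deg [-0.02  0.05  0.26] F [ 0.8 -0.9 -0.4] M [0.02 0.02 0.01] w 93.0 q [-0.03  0.02  1.47 -0.    1.65 -1.58]
```

View pics/w7.png

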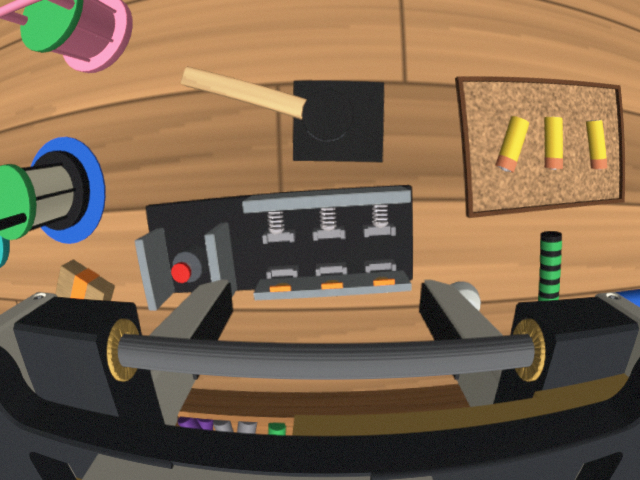

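View pics/w7a.png

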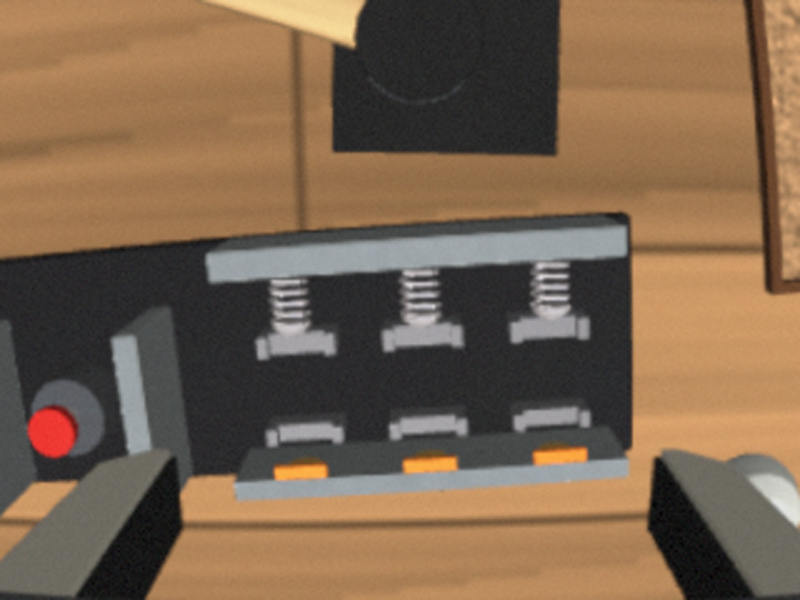

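```bash
python3 - <<'E'
from mv import *
from h import *
c=snap('wrist','w8.png'); im=cv2.imread('pics/w8.png'); hsv=cv2.cvtColor(im,cv2.COLOR_BGR2HSV)
print('pos',c['s']['tool_pos'])
m=cv2.inRange(hsv,(8,200,150),(22,255,255)); m[:265]=0;m[310:]=0;m[:,:250]=0;m[:,420:]=0
n,l,s_,ce=cv2.connectedComponentsWithStats(m); L=[]
for i in range(1,n):
    if s_[i,4]>30: P=plane(c,*ce[i],.059); L.append(P); print('lip',s_[i],P.round(4))
m=cv2.inRange(hsv,(0,150,120),(4,255,255))|cv2.inRange(hsv,(175,150,120),(180,255,255)); m[:,:150]=0;m[:,260:]=0; m[:240]=0;m[300:]=0
cn=max(cv2.findContours(m,cv2.RETR_EXTERNAL,cv2.CHAIN_APPROX_NONE)[0],key=cv2.contourArea)
ys,xs=np.nonzero(m); print('pin mask',plane(c,xs.mean(),ys.mean(),.068).round(4),len(xs))
T=lambda X,Y:(160+X/2.5-.3,100+Y/2.5-.3)
for nm,X,Y,z in (('sad0f rib topL/R in',513,320,.034),('',588,318,.034),('sad1',385,330,.034),('',462,327,.034),('sad2',258,340,.034),('',335,336,.034),('plateRB(-76,161)',629,214,.012),('spr house top inner L',212,282,.06),('R',626,255,.06),('wall top outer L',240,499,.059),('R',627,475,.059)):
    print(nm,plane(c,*T(X,Y),z).round(4))
E
```

```text
pos [0.56519249 0.03443309 0.29029111]
pin mask [ 0.6275 -0.1359  0.068 ] 300
sad0f rib topL/R in [0.5871 0.0805 0.034 ]
 [0.5867 0.1161 0.034 ]
sad1 [0.5906 0.0208 0.034 ]
 [0.59   0.0566 0.034 ]
sad2 [ 0.594  -0.0393  0.034 ]
 [ 0.593  -0.0027  0.034 ]
plateRB(-76,161) [0.54   0.1399 0.012 ]
spr house top inner L [ 0.5612 -0.0537  0.06  ]
R [0.5531 0.1277 0.06  ]
wall top outer L [ 0.6644 -0.0489  0.059 ]
R [0.6564 0.1324 0.059 ]
```

```bash
python3 - <<'E'
from mv import *
rows([([.44,.33,.28],down(90))])
E
```

```text
[0.732,-0.326,0.024,0,0.001,-0.017]
```

drive_tool(moves=[[0.732,-0.326,0.024,0,0,-0.017],[0.732,-0.326,0.024,0,0,-0.017],[0.732,-0.326,0.024,0,0,-0.017],[0.732,-0.326,0.024,0,0,-0.017],[0.732,-0.326,0.024,0,0,-0.017],[0.732,-0.326,0.024,0,0,-0.017],[0.732,-0.326,0.024,0,0,-0.017],[0.732,-0.326,0.024,0,0,-0.017]])

```text
clock: 12.7
tool_pos: [0.4408, 0.3292, 0.2807]
tool_rot: [2.223, 2.219, -0.0]
ft_force: [-0.3, -0.9, -0.7]
width: 0.998
```

```bash
cat > cells.py <<'E'
from mv import *
from h import *
def cells(c,fn,roi,zc=.017):
    """yellow body + copper band -> mid & heading, on plane of the cell axis"""
    im=cv2.imread('pics/'+fn); x0,y0,x1,y1=roi; im=im[y0:y1,x0:x1]; hsv=cv2.cvtColor(im,cv2.COLOR_BGR2HSV)
    ye=cv2.inRange(hsv,(23,170,120),(35,255,255)); orr=cv2.inRange(hsv,(4,120,120),(17,255,255))
    n,l,s,ce=cv2.connectedComponentsWithStats(ye); out=[]
    for i in range(1,n):
        if s[i,4]<100: continue
        k=cv2.dilate(((l==i)*255).astype(np.uint8),np.ones((25,25)))
        mm=((l==i)|((orr>0)&(k>0))).astype(np.uint8)
        nn,ll,ss,_=cv2.connectedComponentsWithStats(mm); j=1+np.argmax(ss[1:,4]); mm=(ll==j).astype(np.uint8)
        H=max(cv2.findContours(mm,cv2.RETR_EXTERNAL,cv2.CHAIN_APPROX_NONE)[0],key=cv2.contourArea).reshape(-1,2)
        W=np.array([plane(c,u+x0,v+y0,zc)[:2] for u,v in H])*1000
        (rx,ry),(w,h),a=cv2.minAreaRect(W.astype(np.float32))
        d=np.array([np.cos(np.radians(a)),np.sin(np.radians(a))]); 
        if h>w: d=np.array([-d[1],d[0]])
        yc=plane(c,ce[i][0]+x0,ce[i][1]+y0,zc)[:2]*1000
        if d@(np.array([rx,ry])-yc)<0: d=-d
        print('cell mid',np.round([rx,ry],1),'dims',round(w,1),round(h,1),'heading',np.degrees(np.arctan2(d[1],d[0])).round(1),'px',ce[i]+[x0,y0]); out.append((rx/1000,ry/1000,np.degrees(np.arctan2(d[1],d[0]))))
    return out
E
python3 - <<'E'
from cells import *
done([0.732, -0.326, 0.024, 0, 0, -0.017]); st()
c=snap('wrist','w9.png'); cells(c,'w9.png',(100,60,560,290))
E
```

```text
t12.70 pos [0.4408 0.3292 0.2807] err mm [ 0.9 -1.   0.5] roterr deg [-0.04  0.04  0.11] F [-0.3 -0.9 -0.7] M [-0.01 -0.07 -0.06] w 92.8 q [ 0.55 -0.02  1.53 -0.    1.63 -1.02]
cell mid [474.8 423.9] dims 72.3 38.9 heading 7.0 px [401.02522936 230.55619266]
cell mid [476.6 340.3] dims 35.8 77.3 heading -2.3 px [334.22866521 234.2166302 ]
cell mid [486. 274.] dims 32.7 79.6 heading -18.9 px [280.50399088 240.80615735]
```

View pics/w9.png

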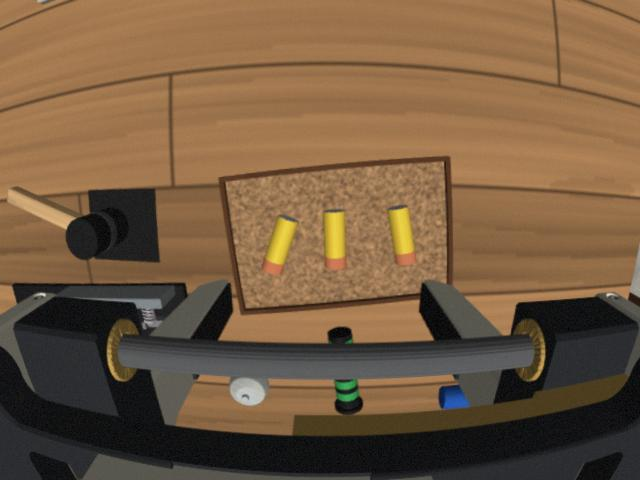

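```bash
python3 - <<'E'
from cells import *
im=cv2.imread('pics/w9.png'); hsv=cv2.cvtColor(im,cv2.COLOR_BGR2HSV)
print(hsv[260:268:2,333:338:2].reshape(-1,3).tolist()); print(hsv[280:288:2,300:304:2].reshape(-1,3).tolist(),hsv[205:208,300:306:3].reshape(-1,3).tolist())
E
sed -i 's/(4,120,120),(17,255,255)/(3,165,150),(12,255,255)/' cells.py
python3 - <<'E'
from cells import *
c=snap('wrist','w9.png'); cells(c,'w9.png',(200,150,460,290))
E
```

```text
[[9, 153, 204], [10, 150, 204], [9, 147, 206], [9, 150, 206], [9, 151, 204], [10, 150, 207], [9, 147, 203], [9, 152, 205], [9, 150, 204], [9, 148, 203], [10, 150, 206], [9, 151, 205]]
[[15, 116, 162], [15, 117, 164], [15, 117, 148], [15, 122, 150], [15, 117, 151], [15, 117, 144], [15, 119, 152], [15, 122, 149]] [[15, 117, 157], [15, 116, 171], [15, 117, 168], [15, 117, 172], [15, 118, 177], [14, 119, 172]]
cell mid [467.6 420.5] dims 56.3 24.9 heading 11.6 px [401.09267735 230.43707094]
cell mid [472.1 339.9] dims 55.5 24.7 heading 1.9 px [334.24890351 234.21929825]
cell mid [480.1 275.4] dims 24.4 55.5 heading -19.8 px [280.58352403 240.7597254 ]
```

```bash
sed -i 's/(3,165,150),(12,255,255)/(4,130,150),(12,255,255)/' cells.py
python3 - <<'E'
from cells import *
c=snap('wrist','w9.png'); cells(c,'w9.png',(200,150,460,290))
E
```

```text
cell mid [474.9 421.8] dims 72.2 25.7 heading 13.1 px [400.95881007 230.41990847]
cell mid [472.2 339.7] dims 55.1 23.9 heading 0.5 px [334.25714286 234.15384615]
cell mid [487.3 273. ] dims 24.7 70.8 heading -19.4 px [280.53942857 240.85142857]
```

```bash
python3 - <<'E'
from mv import *
Q=down(70.5)
rows([([.4875,.2727,.10],Q)])
E
```

```text
[-0.143,0.119,0.45,0,0.001,0.325]
```

drive_tool(moves=[[-0.143,0.119,0.1,0,0,0.325],[-0.143,0.119,0.25,0,0,0.325],[-0.143,0.119,0.35,0,0,0.325],[-0.143,0.119,0.45,0,0,0.325],[-0.143,0.119,0.45,0,0,0.325]], fingers=50, newtons=30)

```text
clock: 13.48
tool_pos: [0.4851, 0.271, 0.0969]
tool_rot: [-2.566, -1.81, 0.012]
ft_force: [-0.1, 0.3, 0.7]
width: 0.551
```

```bash
python3 - <<'E'
from cells import *
done([-0.143, 0.119, 0.45, 0, 0, 0.325]); st()
c=snap('wrist','w10.png'); cells(c,'w10.png',(200,100,500,330))
E
```

```text
t13.47 pos [0.4851 0.271  0.0969] err mm [-2.3 -1.7 -3.3] roterr deg [ 0.31 -0.24  0.09] F [-0.1  0.3  0.7] M [0.05 0.02 0.04] w 51.2 q [ 0.42  0.11  1.74 -0.    1.3  -0.81]
cell mid [451.6 406.9] dims 10.4 24.2 heading -17.5 px [494.64393939 143.36742424]
cell mid [472.6 340.5] dims 57.1 25.4 heading 1.7 px [414.88367204 202.57743518]
cell mid [479.9 275.6] dims 24.7 57.6 heading -18.8 px [329.20589267 243.16836198]
```

View pics/w10.png

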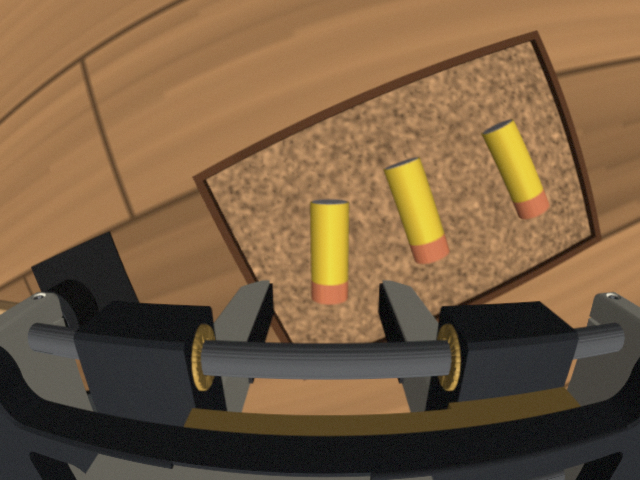

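```bash
python3 - <<'E'
from cells import *
c=snap('wrist','w11.png'); im=cv2.imread('pics/w11.png'); hsv=cv2.cvtColor(im,cv2.COLOR_BGR2HSV)
for v in list(range(196,212,1))+list(range(270,282))+list(range(296,310)): print(v,hsv[v,329].tolist(),end=' ')
for v in (203,205,303): print(v,plane(c,329.5,v,.03).round(4))
st()
cv2.imwrite('pics/w11a.png',cv2.resize(im[180:330,260:400],None,fx=4,fy=4,interpolation=cv2.INTER_CUBIC))
E
```

```text
196 [15, 80, 131] 197 [11, 44, 98] 198 [9, 20, 90] 199 [15, 17, 91] 200 [20, 66, 128] 201 [23, 126, 186] 202 [25, 179, 228] 203 [26, 182, 236] 204 [26, 182, 237] 205 [26, 183, 236] 206 [26, 184, 235] 207 [26, 182, 236] 208 [26, 183, 235] 209 [26, 181, 237] 210 [26, 183, 236] 211 [26, 183, 235] 270 [26, 179, 236] 271 [26, 178, 237] 272 [26, 182, 236] 273 [26, 181, 235] 274 [27, 177, 238] 275 [26, 179, 236] 276 [27, 178, 237] 277 [27, 176, 237] 278 [26, 180, 236] 279 [26, 179, 236] 280 [25, 180, 232] 281 [19, 167, 223] 296 [9, 147, 212] 297 [9, 150, 211] 298 [9, 146, 213] 299 [9, 144, 206] 300 [11, 135, 178] 301 [14, 124, 152] 302 [15, 118, 147] 303 [15, 118, 147] 304 [15, 116, 152] 305 [15, 116, 150] 306 [15, 117, 142] 307 [15, 117, 131] 308 [15, 119, 142] 309 [16, 120, 149] 203 [0.4539 0.2871 0.03  ]
205 [0.4551 0.2867 0.03  ]
303 [0.5191 0.2642 0.03  ]
t13.57 pos [0.4883 0.273  0.1019] err mm [0.9 0.2 1.7] roterr deg [-0.03  0.1   0.05] F [0.2 0.1 0.6] M [-0.03  0.01 -0.02] w 50.0 q [ 0.42  0.11  1.73 -0.    1.3  -0.81]
```

View pics/w11a.png

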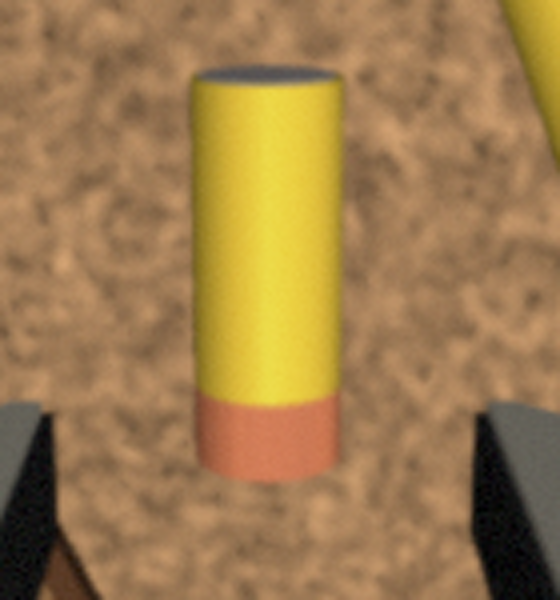

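```bash
python3 - <<'E'
from mv import *
Q=down(70.6)
rows([([.486,.2755,.04],Q),([.486,.2755,.0075],Q)])
E
```

```text
[0.005,-0.006,0.15,0,0.001,-0.002]
[0.006,-0.006,0.232,0,0.001,-0.002]
```

drive_tool(moves=[[0.005,-0.006,0.08,0,0,0],[0.005,-0.006,0.15,0,0,0],[0.005,-0.006,0.2,0,0,0],[0.005,-0.006,0.225,0,0,0],[0.005,-0.006,0.232,0,0,0],[0.005,-0.006,0.232,0,0,0]])

```text
clock: 14.32
tool_pos: [0.4867, 0.2762, 0.0087]
tool_rot: [2.565, 1.813, 0.002]
ft_force: [-0.3, 0.1, -0.2]
width: 0.535
```

```bash
python3 - <<'E'
from cells import *
done([0.005, -0.006, 0.232, 0, 0, 0]); st()
c=snap('wrist','w12.png')
E
```

```text
t14.32 pos [0.4867 0.2762 0.0087] err mm [0.9 0.8 1.3] roterr deg [-0.05  0.11  0.  ] F [-0.3  0.1 -0.2] M [0.01 0.03 0.04] w 49.7 q [ 0.42  0.23  1.79 -0.    1.13 -0.81]
```

View pics/w12.png

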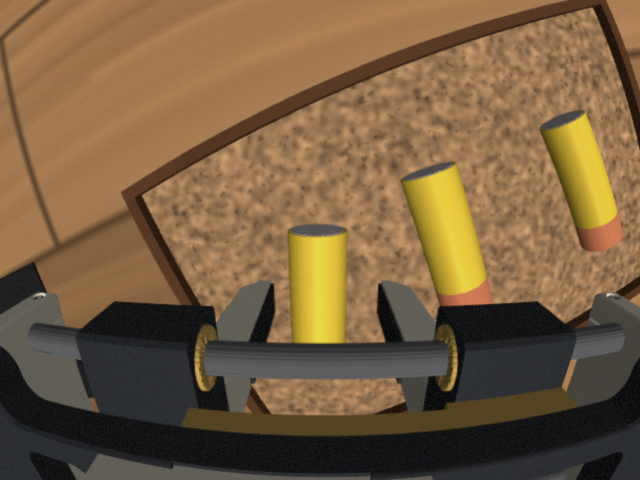

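drive_tool(moves=[[0,0,0,0,0,0],[0,0,0,0,0,0],[0,0,0,0,0,0],[0,0,0,0,0,0],[0,0,-0.05,0,0,0],[0,0,-0.15,0,0,0],[0,0,-0.3,0,0,0],[0,0,-0.4,0,0,0],[0,0,-0.4,0,0,0],[0,0,-0.4,0,0,0]], fingers=0, newtons=35)

```text
clock: 15.62
tool_pos: [0.4857, 0.2758, 0.1679]
tool_rot: [-2.566, -1.813, 0.0]
ft_force: [-0.8, -0.1, -1.4]
width: 0.267
```

```bash
python3 - <<'E'
from cells import *
done([0,0,-.4, 0, 0, 0]); st()
c=snap('wrist','w13.png'); im=cv2.imread('pics/w13.png'); hsv=cv2.cvtColor(im,cv2.COLOR_BGR2HSV)
for v in range(210,246): print(v,hsv[v,326].tolist(),end=' ')
E
```

```text
t15.62 pos [0.4857 0.2758 0.1679] err mm [-0.2  0.3  0.5] roterr deg [ 0.    0.06 -0.  ] F [-0.8 -0.1 -1.4] M [ 0.02  0.03 -0.02] w 24.8 q [ 0.42  0.05  1.67  0.    1.42 -0.81]
210 [14, 116, 189] 211 [15, 118, 201] 212 [15, 116, 214] 213 [15, 116, 217] 214 [15, 116, 211] 215 [15, 116, 197] 216 [15, 113, 180] 217 [15, 118, 160] 218 [15, 118, 153] 219 [14, 118, 155] 220 [15, 120, 155] 221 [16, 118, 154] 222 [14, 116, 163] 223 [15, 113, 167] 224 [16, 97, 147] 225 [13, 63, 122] 226 [5, 16, 95] 227 [168, 13, 95] 228 [170, 8, 91] 229 [174, 14, 90] 230 [0, 11, 90] 231 [6, 14, 88] 232 [6, 14, 91] 233 [6, 14, 90] 234 [0, 6, 90] 235 [173, 11, 90] 236 [12, 24, 108] 237 [21, 60, 152] 238 [24, 155, 196] 239 [26, 174, 236] 240 [27, 175, 243] 241 [27, 175, 242] 242 [27, 174, 243] 243 [27, 174, 243] 244 [27, 174, 243] 245 [27, 172, 243]
```

View pics/w13.png

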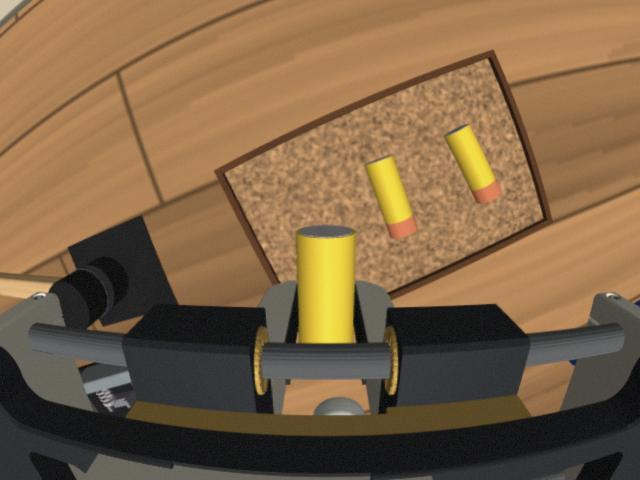

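```bash
cat > inhand.py <<'E'
from cells import *
def trow(c,u,v,zt):
    x,y=u-c['cx'],v-c['cy']; rr=np.hypot(x,y); t=rr/f(c); d=np.array([x/rr*np.sin(t),y/rr*np.sin(t),np.cos(t)])
    T=np.array(c['tool_from_camera']); o=T[:3,3]; d=T[:3,:3]@d; return (o+d*(zt-o[2])/d[2])*1e3
E
python3 - <<'E'
from inhand import *
c=snap('wrist','w13.png')
for u,v,z in((326.5,237,-.022),(326.5,224.7,.004),(298,260,-.009),(355,260,-.009)): print(trow(c,u,v,z).round(1))
E
```

```text
[  1.1 -36.2 -22. ]
[  1.1 -35.7   4. ]
[-11.4 -22.6  -9. ]
[ 13.7 -22.6  -9. ]
```

```bash
cat > bay.py <<'E'
from mv import *
O=np.array([.6217,-.0163]); YAW=2.5
def pk(x,y,z):
    a=np.radians(YAW); return np.array([O[0]+np.cos(a)*x/1e3-np.sin(a)*y/1e3, O[1]+np.sin(a)*x/1e3+np.cos(a)*y/1e3, z/1e3])
def cellpose(mx,my,mz,t,inh):  # inh = cell middle in the tool frame, mm
    Q=down(90+YAW,-t); return pk(mx,my,mz)-Q.apply(np.array(inh)/1e3),Q
def inpack(p):
    a=np.radians(YAW); d=(np.array(p[:2])-O)*1e3; return np.array([np.cos(a)*d[0]+np.sin(a)*d[1],-np.sin(a)*d[0]+np.cos(a)*d[1],p[2]*1e3])
E
python3 - <<'E'
from bay import *
inh=(0,-1,-9); y=-5
rows([cellpose(a,y,b,t,inh) for a,b,t in((4,110,30),)])
E
```

```text
[-0.577,0.59,0.162,-0.494,0.097,-0.358]
```

drive_tool(moves=[[-0.1,0.1,0,-0.1,0.02,-0.07],[-0.577,0.59,0.0,-0.494,0.097,-0.358],[-0.577,0.59,0.0,-0.494,0.097,-0.358],[-0.577,0.59,0.0,-0.494,0.097,-0.358],[-0.577,0.59,0.0,-0.494,0.097,-0.358],[-0.577,0.59,0.0,-0.494,0.097,-0.358],[-0.577,0.59,0.0,-0.494,0.097,-0.358],[-0.577,0.59,0.08,-0.494,0.097,-0.358],[-0.577,0.59,0.13,-0.494,0.097,-0.358],[-0.577,0.59,0.162,-0.494,0.097,-0.358],[-0.577,0.59,0.162,-0.494,0.097,-0.358],[-0.577,0.59,0.162,-0.494,0.097,-0.358]])

```text
clock: 17.23
tool_pos: [0.6319, -0.0201, 0.104]
tool_rot: [1.888, 1.972, 0.531]
ft_force: [0.2, -0.4, -0.4]
width: 0.271
```

```bash
python3 - <<'E'
from bay import *
from h import *
done([-0.577, 0.59, 0.162, -0.494, 0.097, -0.358]); st()
snap('wrist','w14.png'); snap('scene','s14.png')
im=cv2.imread('pics/s14.png'); cv2.imwrite('pics/s14a.png',cv2.resize(im[180:360,240:420],None,fx=4,fy=3.3,interpolation=cv2.INTER_CUBIC))
inh=(0,-1,-9); y=-5
rows([cellpose(a,y,b,t,inh) for a,b,t in((4,80,30),(3,66,30),(2,62,30))])
E
```

```text
t17.23 pos [ 0.6319 -0.0201  0.104 ] err mm [0.7 0.8 1.1] roterr deg [-0.09  0.06  0.  ] F [ 0.2 -0.4 -0.4] M [0.02 0.33 0.02] w 25.2 q [-0.18 -0.15  2.08  0.17  0.7  -1.9 ]
[0,-0.038,0.065,0,0,0]
[0,-0.057,0.094,0,0,0]
[0,-0.064,0.102,0,0,0]
```

View pics/w14.png

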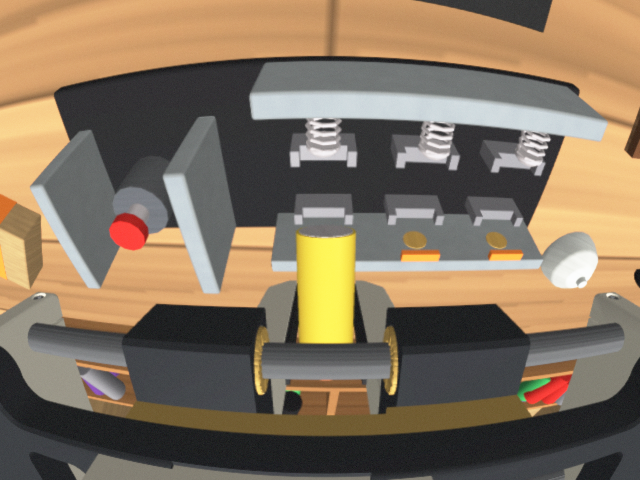

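View pics/s14a.png

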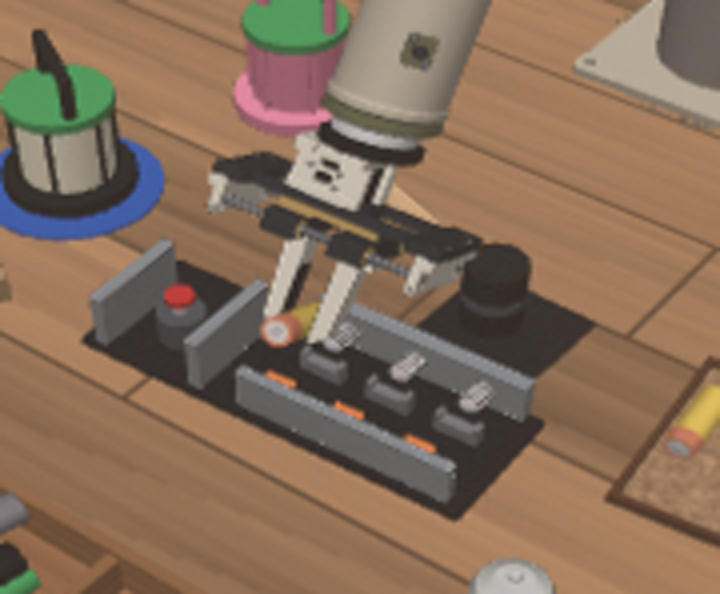

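```bash
python3 - <<'E'
from inhand import *
from bay import *
c=snap('wrist','w15.png'); im=cv2.imread('pics/w15.png'); cv2.imwrite('pics/w15a.png',cv2.resize(im[90:290,250:450],None,fx=4,fy=3,interpolation=cv2.INTER_CUBIC)); 
# expected pixel positions for bay2 with present pack model
for x in (-30,-20,16,24):
    print(x,[proj(c,pk(x,-5+s*18.5,34)).round(1).tolist() for s in(-1,1)],'btn',proj(c,pk(-32,-5,40)).round(1),'lip',proj(c,pk(26,-5,59)).round(1), [proj(c,pk(26,-5+s*12,59)).round(1).tolist() for s in(-1,1)])
E
```

```text
-30 [[289.7, 150.1], [357.0, 150.1]] btn [323.3 152.3] lip [323.5 253.4] [[303.4, 253.4], [343.6, 253.4]]
-20 [[290.7, 165.2], [356.1, 165.2]] btn [323.3 152.3] lip [323.5 253.4] [[303.4, 253.4], [343.6, 253.4]]
16 [[294.1, 213.5], [353.1, 213.5]] btn [323.3 152.3] lip [323.5 253.4] [[303.4, 253.4], [343.6, 253.4]]
24 [[294.8, 223.1], [352.5, 223.0]] btn [323.3 152.3] lip [323.5 253.4] [[303.4, 253.4], [343.6, 253.4]]
```

View pics/w15a.png

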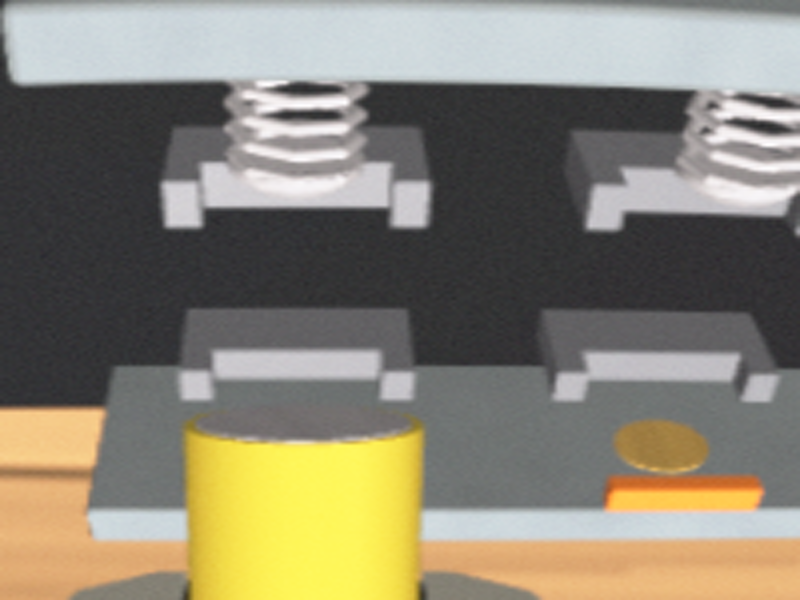

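```bash
python3 - <<'E'
from bay import *
st()
inh=(0,-1,-9); y=-6
rows([cellpose(a,y,b,t,inh) for a,b,t in((4,80,30),(3,66,30),(2,62,30))])
E
```

```text
t17.38 pos [ 0.6322 -0.0205  0.1044] err mm [0.9 0.4 1.6] roterr deg [-0.13  0.04  0.01] F [ 0.3  0.7 -1.3] M [ 0.02  0.32 -0.03] w 25.3 q [-0.18 -0.15  2.08  0.17  0.7  -1.9 ]
[-0.002,-0.038,0.065,0,0,0]
[-0.002,-0.057,0.094,0,0,0]
[-0.002,-0.064,0.102,0,0,0]
```

drive_tool(moves=[[-0.002,-0.02,0.03,0,0,0],[-0.002,-0.038,0.065,0,0,0],[-0.002,-0.05,0.082,0,0,0],[-0.002,-0.057,0.094,0,0,0],[-0.002,-0.064,0.104,0,0,0],[-0.002,-0.064,0.104,0,0,0]])

```text
clock: 18.12
tool_pos: [0.6299, -0.0212, 0.0538]
tool_rot: [1.889, 1.973, 0.53]
ft_force: [-0.9, -0.3, -0.4]
width: 0.273
```

```bash
python3 - <<'E'
from inhand import *
from bay import *
done([-0.002, -0.064, 0.104, 0, 0, 0]); s=st()
print('mid in pack',inpack(s['tool_pos']+R.from_rotvec(s['tool_rot']).apply([0,-.001,-.009])))
c=snap('wrist','w16.png'); im=cv2.imread('pics/w16.png'); cv2.imwrite('pics/w16a.png',cv2.resize(im[90:290,250:450],None,fx=4,fy=3,interpolation=cv2.INTER_CUBIC)); 
inh=(0,-1,-9); y=-6
rows([cellpose(a,y,b,t,inh) for a,b,t in((-4,60,30),(-10,57.5,30),(-15.5,55.5,30))])
E
```

```text
t18.12 pos [ 0.6299 -0.0212  0.0538] err mm [-0.   0.5 -0.2] roterr deg [0.01 0.06 0.04] F [-0.9 -0.3 -0.4] M [0.   0.42 0.02] w 25.4 q [-0.18 -0.07  2.11  0.2   0.6  -1.94]
mid in pack [ 2.587918   -5.29919736 61.11466754]
[0,-0.016,-0.005,0,0,0]
[0,-0.032,-0.007,0,0,0]
[0,-0.046,-0.01,0,0,0]
```

View pics/w16a.png

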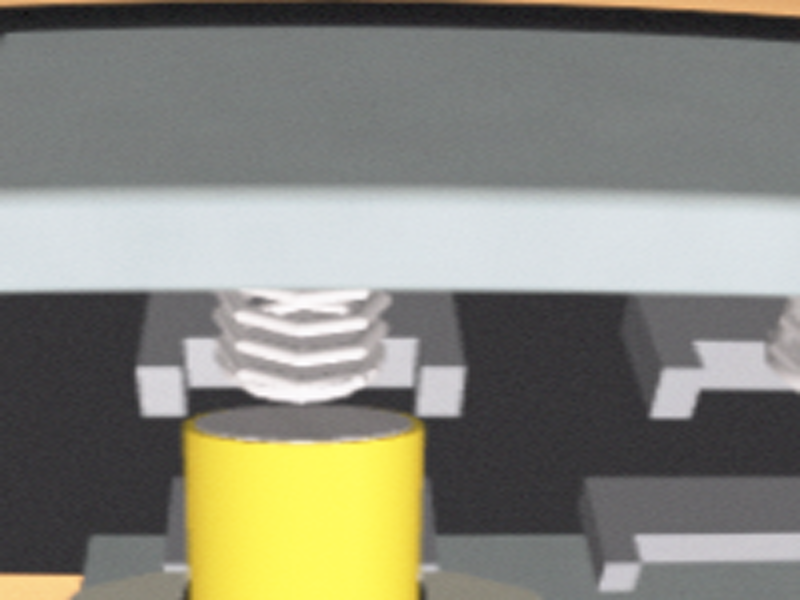

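drive_tool(moves=[[-0.001,-0.008,-0.002,0,0,0],[-0.001,-0.016,-0.004,0,0,0],[-0.001,-0.024,-0.006,0,0,0],[-0.001,-0.032,-0.007,0,0,0],[-0.001,-0.04,-0.009,0,0,0],[-0.001,-0.046,-0.01,0,0,0],[-0.001,-0.046,-0.01,0,0,0]])

```text
clock: 19.05
tool_pos: [0.6129, -0.0227, 0.0494]
tool_rot: [1.888, 1.971, 0.531]
ft_force: [4.4, -0.3, 4.3]
width: 0.268
```

```bash
python3 - <<'E'
from inhand import *
from bay import *
done([-0.001, -0.046, -0.01, 0, 0, 0]); s=st()
print('mid in pack',inpack(s['tool_pos']+R.from_rotvec(s['tool_rot']).apply([0,-.001,-.009])))
c=snap('wrist','w17.png'); im=cv2.imread('pics/w17.png'); cv2.imwrite('pics/w17a.png',cv2.resize(im[90:290,250:450],None,fx=4,fy=3,interpolation=cv2.INTER_CUBIC)); 
inh=(0,-1,-9); y=-6.2
rows([cellpose(a,y,b,t,inh) for a,b,t in((-14.3,53,24),(-12.8,49.5,18),(-11.9,46,12),(-11.5,43,6),(-11.5,40.5,0))])
E
```

```text
t19.05 pos [ 0.6129 -0.0227  0.0494] err mm [0.9 0.3 1.1] roterr deg [-0.13  0.02  0.03] F [ 4.4 -0.3  4.3] M [-0.02 -0.65  0.03] w 24.9 q [-0.19 -0.11  2.16  0.21  0.59 -1.96]
mid in pack [-14.44150185  -6.01424579  56.6878331 ]
[0,-0.003,0.007,0.1,0,0]
[0,-0.007,0.016,0.2,0,0]
[0,-0.012,0.025,0.3,0,0]
[0,-0.017,0.031,0.4,0,0]
[0,-0.022,0.036,0.5,0,0]
```

View pics/w17a.png

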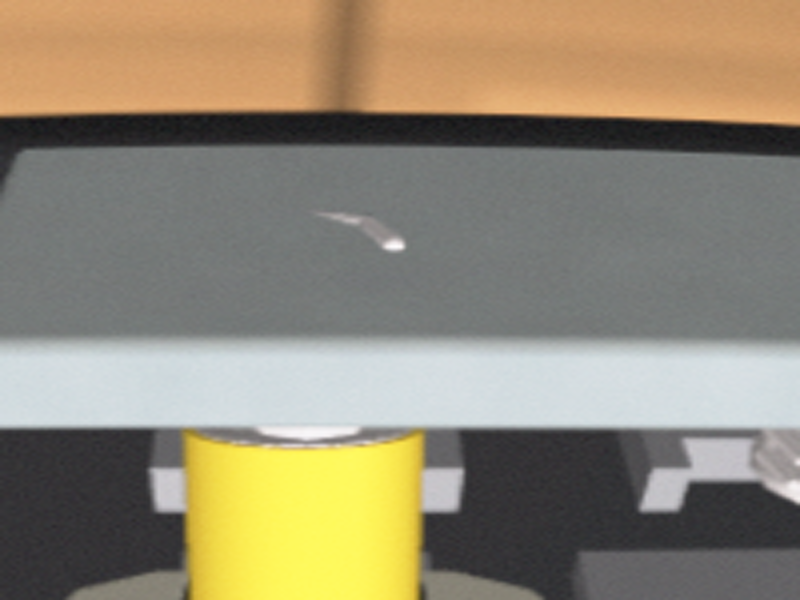

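drive_tool(moves=[[0,-0.002,0,0,0,0],[0,-0.004,0,0,0,0],[0,-0.005,0.004,0.05,0,0],[0,-0.006,0.008,0.1,0,0],[0,-0.008,0.013,0.15,0,0],[0,-0.01,0.017,0.2,0,0],[0,-0.012,0.021,0.25,0,0],[0,-0.015,0.026,0.3,0,0],[0,-0.017,0.029,0.35,0,0],[0,-0.02,0.032,0.4,0,0],[0,-0.02,0.032,0.4,0,0]], newtons=50)

```text
clock: 20.48
tool_pos: [0.6119, -0.0224, 0.0327]
tool_rot: [2.122, 2.217, 0.116]
ft_force: [6.2, -0.6, 1.8]
width: 0.269
```

```bash
python3 - <<'E'
from inhand import *
from bay import *
done([0, -0.02, 0.032, 0.4, 0, 0]); s=st()
print('mid in pack',inpack(s['tool_pos']+R.from_rotvec(s['tool_rot']).apply([0,-.0005,-.009])))
c=snap('wrist','w18.png'); im=cv2.imread('pics/w18.png'); cv2.imwrite('pics/w18a.png',cv2.resize(im[110:350,200:450],None,fx=3,fy=2.5,interpolation=cv2.INTER_CUBIC)); snap('scene','s18.png')
im=cv2.imread('pics/s18.png'); cv2.imwrite('pics/s18a.png',cv2.resize(im[220:340,260:380],None,fx=6,fy=5,interpolation=cv2.INTER_CUBIC))
inh=(0,-.5,-9); y=-6.2
rows([cellpose(a,y,b,t,inh) for a,b,t in((-11.5,42,3),(-11.5,40.3,0),(-11.5,39.5,0))])
E
```

```text
t20.48 pos [ 0.6119 -0.0224  0.0327] err mm [ 0.5  0.6 -0.5] roterr deg [ 0.06  0.07 -0.  ] F [ 6.2 -0.6  1.8] M [ 0.05 -0.9  -0.02] w 25.0 q [-0.13  0.23  1.74  0.02  1.07 -1.76]
mid in pack [-11.44524789  -5.63681857  41.58896132]
[0,0,0,0.05,0,0]
[0,-0.002,0.005,0.1,0,0]
[0,-0.002,0.007,0.1,0,0]
```

View pics/w18a.png

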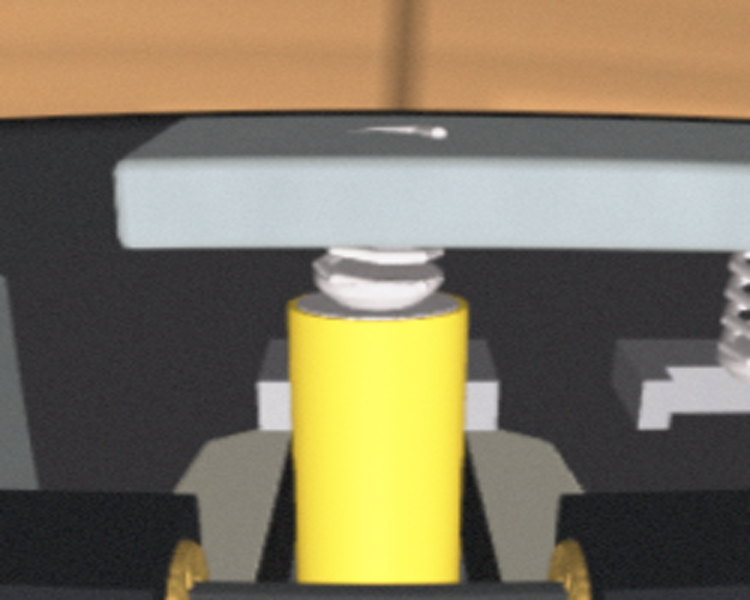

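View pics/s18a.png

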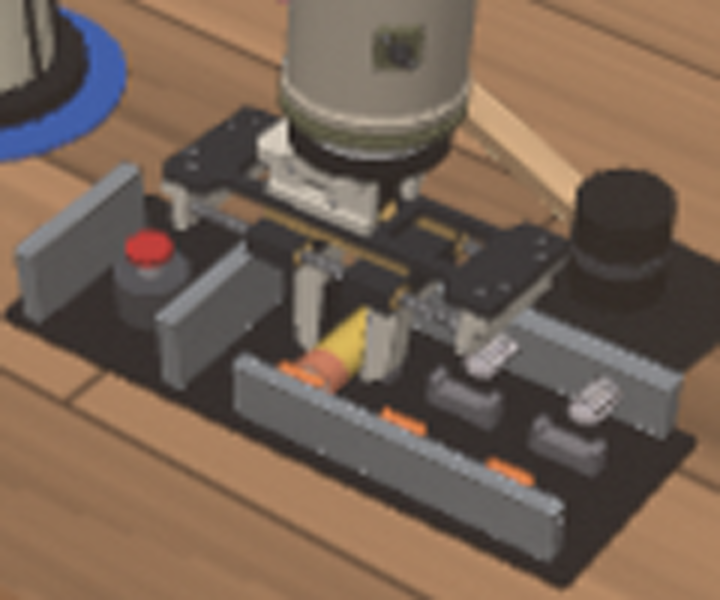

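drive_tool(moves=[[0,0,0.001,0.033,0,0],[0,0,0.003,0.066,0,0],[0,0,0.004,0.1,0,0],[0,0,0.005,0.1,0,0],[0,0,0.005,0.1,0,0]])

```text
clock: 21.2
tool_pos: [0.6118, -0.0224, 0.031]
tool_rot: [-2.172, -2.269, -0.001]
ft_force: [4.9, 0.4, 1.6]
width: 0.267
```

```bash
python3 - <<'E'
from inhand import *
from bay import *
done([0, 0, 0.005, 0.1, 0, 0]); s=st()
print('mid in pack',inpack(s['tool_pos']+R.from_rotvec(s['tool_rot']).apply([0,-.001,-.009])))
snap('scene','s19.png')
im=cv2.imread('pics/s19.png'); cv2.imwrite('pics/s19a.png',cv2.resize(im[250:320,290:370],None,fx=10,fy=8,interpolation=cv2.INTER_CUBIC))
E
```

```text
t21.20 pos [ 0.6118 -0.0224  0.031 ] err mm [ 0.1  0.6 -0.2] roterr deg [-0.01  0.07 -0.01] F [4.9 0.4 1.6] M [ 0.11 -0.87 -0.04] w 24.8 q [-0.12  0.32  1.62  0.    1.2  -1.74]
mid in pack [-11.18313392  -5.6401231   39.97429684]
```

View pics/s19a.png

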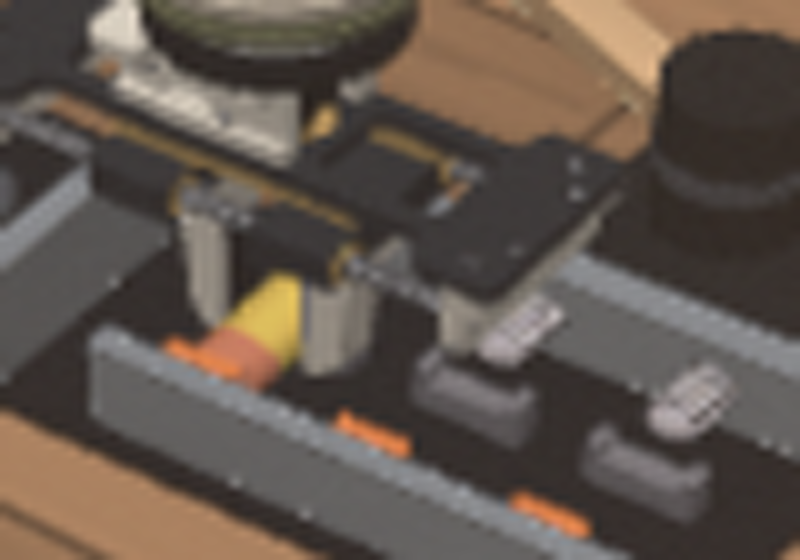

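drive_tool(moves=[[0,0.004,0,0,0,0],[0,0.008,0,0,0,0],[0,0.012,0,0,0,0],[0,0.016,0,0,0,0],[0,0.018,0,0,0,0],[0,0.018,0,0,0,0]])

```text
clock: 22.0
tool_pos: [0.6189, -0.0221, 0.031]
tool_rot: [-2.172, -2.269, -0.001]
ft_force: [2.1, 0.8, -1.0]
width: 0.27
```

```bash
python3 - <<'E'
from inhand import *
from bay import *
done([0, 0.018, 0, 0, 0, 0]); s=st()
print('mid in pack',inpack(s['tool_pos']+R.from_rotvec(s['tool_rot']).apply([0,-.001,-.009])))
E
```

```text
t22.00 pos [ 0.6189 -0.0221  0.031 ] err mm [ 0.   0.6 -0.2] roterr deg [0.   0.07 0.  ] F [ 2.1  0.8 -1. ] M [ 0.1  -0.34  0.02] w 25.1 q [-0.12  0.34  1.6   0.    1.2  -1.73]
mid in pack [-4.04107221 -5.66954504 40.02022879]
```

drive_tool(moves=[[0,0,0,0,0,0],[0,0,0,0,0,0],[0,0,0,0,0,0],[0,0,-0.02,0,0,0],[0,0,-0.06,0,0,0],[0,0,-0.15,0,0,0],[0,-0.05,-0.3,0,0,0],[0,-0.15,-0.45,0,0,0],[0,-0.15,-0.45,0,0,0]], fingers=38)

```text
clock: 23.12
tool_pos: [0.5606, -0.0253, 0.2185]
tool_rot: [2.167, 2.264, 0.011]
ft_force: [0.4, -0.2, -0.2]
width: 0.408
```

```bash
python3 - <<'E'
from inhand import *
from bay import *
done([0, -0.15, -0.45, 0, 0, 0]); s=st()
c=snap('wrist','w20.png'); im=cv2.imread('pics/w20.png'); cv2.imwrite('pics/w20a.png',cv2.resize(im[150:350,200:450],None,fx=3,fy=3,interpolation=cv2.INTER_CUBIC)); snap('scene','s20.png')
im=cv2.imread('pics/s20.png'); cv2.imwrite('pics/s20a.png',cv2.resize(im[240:340,260:380],None,fx=6,fy=6,interpolation=cv2.INTER_CUBIC))
E
```

```text
t23.12 pos [ 0.5606 -0.0253  0.2185] err mm [ 1.7 -0.1  7.3] roterr deg [-0.58 -0.05  0.01] F [ 0.4 -0.2 -0.2] M [-0.06  0.02  0.01] w 37.9 q [-0.14  0.02  1.61  0.    1.51 -1.75]
```

View pics/w20a.png

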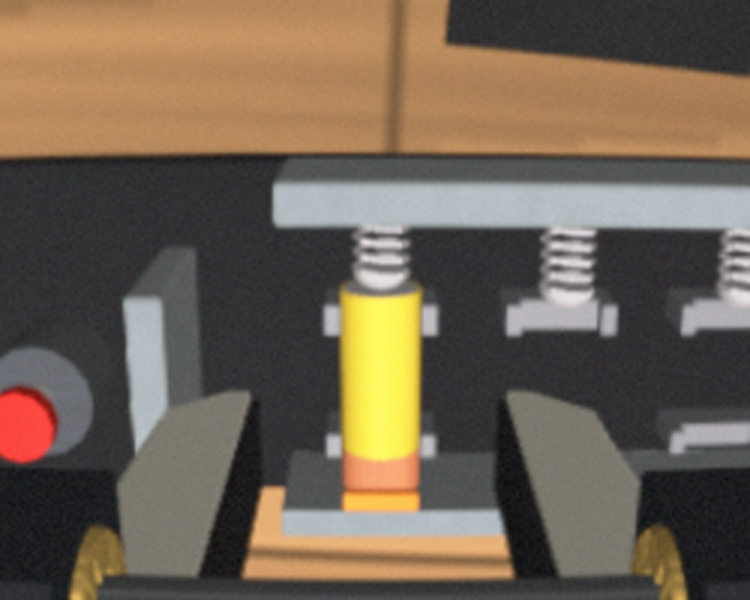

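View pics/s20a.png

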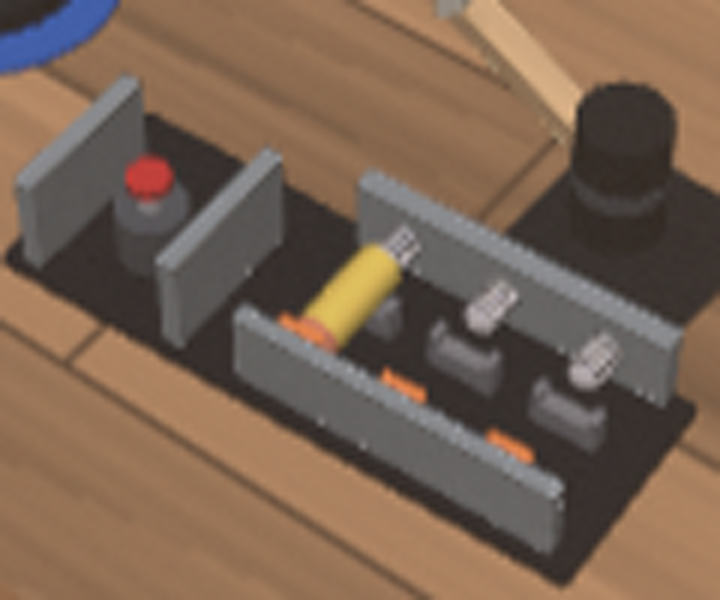

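```bash
python3 - <<'E'
from mv import *
st()
rows([([.47,.34,.14],down(91)),([.47,.34,.20],down(91))])
E
```

```text
t23.23 pos [ 0.5599 -0.0251  0.2144] err mm [1.  0.2 3.2] roterr deg [-0.3   0.01  0.01] F [-0.3 -0.1 -0.1] M [0.04 0.01 0.03] w 38.0 q [-0.14  0.02  1.61  0.    1.5  -1.75]
[0.922,-0.182,0.178,0,0,0.025]
[0.922,-0.182,0.028,0,0,0.025]
```

drive_tool(moves=[[0.2,-0.05,0.0,0,0,0],[0.922,-0.182,0.028,0,0,0.025],[0.922,-0.182,0.028,0,0,0.025],[0.922,-0.182,0.028,0,0,0.025],[0.922,-0.182,0.028,0,0,0.025],[0.922,-0.182,0.028,0,0,0.025],[0.922,-0.182,0.1,0,0,0.025],[0.922,-0.182,0.178,0,0,0.025],[0.922,-0.182,0.178,0,0,0.025],[0.922,-0.182,0.178,0,0,0.025]], fingers=50)

```text
clock: 24.48
tool_pos: [0.4704, 0.3403, 0.1405]
tool_rot: [-2.202, -2.24, -0.0]
ft_force: [0.3, 0.2, 0.7]
width: 0.543
```

```bash
python3 - <<'E'
from inhand import *
done([0.922, -0.182, 0.178, 0, 0, 0.025]); st()
c=snap('wrist','w21.png'); cells(c,'w21.png',(200,100,500,330))
im=cv2.imread('pics/w21.png'); cv2.imwrite('pics/w21a.png',cv2.resize(im[150:330,230:450],None,fx=3.4,fy=3.3,interpolation=cv2.INTER_CUBIC))
E
```

```text
t24.48 pos [0.4704 0.3403 0.1405] err mm [0.3 0.3 0.5] roterr deg [0.02 0.04 0.02] F [0.3 0.2 0.7] M [ 0.05  0.04 -0.03] w 50.5 q [ 0.54  0.13  1.64  0.    1.38 -1.05]
cell mid [468.7 298. ] dims 56.4 25.4 heading 4.2 px [272.05596465 233.52724595]
cell mid [468.  420.5] dims 57.1 25.5 heading 11.0 px [422.33212247 235.20031136]
```

View pics/w21a.png

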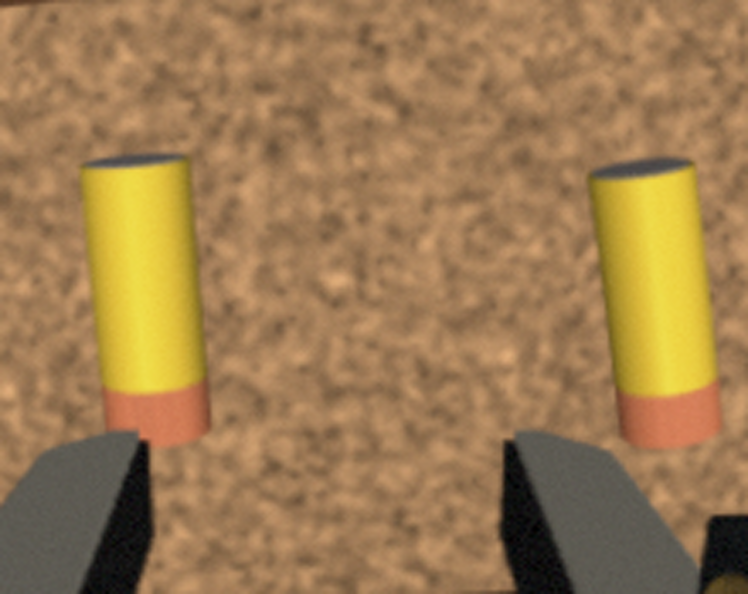

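```bash
python3 - <<'E'
from inhand import *
c=snap('wrist','w21.png')
def two(a,b):
    a=plane(c,*a,.03);b=plane(c,*b,.03);d=b-a; L=np.hypot(*d[:2]);h=np.degrees(np.arctan2(d[1],d[0])); m=(a+b)/2+d/L*.001; print('len',L,'head',h,'mid',m.round(4)); return m,h
m,h=two((270.5,199.5),(276.8,283.6))
mA,hA=two((230+642/3.4-.3,150+175/3.3-.3),(230+671/3.4-.3,150+446/3.3-.3))
Q=down(90+h)
rows([([m[0],m[1],.06],Q),([m[0]-.0005,m[1],.0070],Q)])
E
```

```text
len 0.06763280952215903 head 3.1455643342652566 mid [0.4741 0.3013 0.03  ]
len 0.0683790771665274 head 10.871076406446193 mid [0.474  0.4189 0.03  ]
[-0.097,0.008,0.2,0,0,-0.036]
[-0.097,0.007,0.332,0,0,-0.036]
```

drive_tool(moves=[[-0.104,0.008,0.1,0,0,-0.044],[-0.104,0.008,0.2,0,0,-0.044],[-0.104,0.007,0.28,0,0,-0.044],[-0.104,0.007,0.32,0,0,-0.044],[-0.104,0.007,0.332,0,0,-0.044],[-0.104,0.007,0.332,0,0,-0.044]])

```text
clock: 25.32
tool_pos: [0.4747, 0.2995, 0.0089]
tool_rot: [2.15, 2.291, 0.004]
ft_force: [0.1, 0.4, 0.3]
width: 0.539
```

```bash
python3 - <<'E'
from cells import *
done([-0.104, 0.007, 0.332, 0, 0, -0.044]); st()
c=snap('wrist','w22.png')
E
```

```text
t25.32 pos [0.4747 0.2995 0.0089] err mm [1.1 1.1 1.7] roterr deg [-0.11  0.1  -0.  ] F [0.1 0.4 0.3] M [-0.01  0.02 -0.03] w 50.1 q [ 0.47  0.23  1.78  0.    1.13 -1.16]
```

View pics/w22.png

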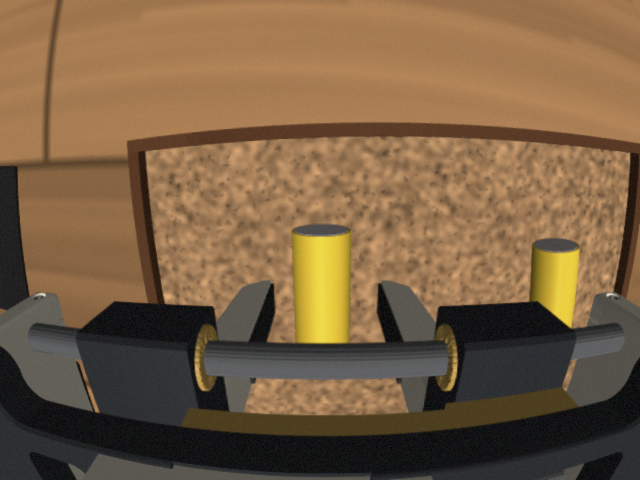

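drive_tool(moves=[[0,0,0,0,0,0],[0,0,0,0,0,0],[0,0,0,0,0,0],[0,0,0,0,0,0],[0,0,-0.05,0,0,0],[0,0,-0.15,0,0,0],[0,0,-0.3,0,0,0],[0,0,-0.4,0,0,0],[0,0,-0.4,0,0,0],[0,0,-0.4,0,0,0]], fingers=0, newtons=50)

```text
clock: 26.62
tool_pos: [0.4735, 0.2987, 0.1676]
tool_rot: [-2.15, -2.29, -0.001]
ft_force: [0.1, -0.5, -1.6]
width: 0.267
```

```bash
cat >> inhand.py <<'E'
def flat(c,fn):
    hsv=cv2.cvtColor(cv2.imread('pics/'+fn),cv2.COLOR_BGR2HSV)
    col=hsv[200:300,324:330,1].mean(1); 
    h=hsv[200:300,324:330,2].mean(1); dark=(col<50); k=np.nonzero(dark)[0]; top=k[-1]+1
    lo=k[-1]; 
    while dark[lo-1]: lo-=1
    rt,rb=200+top,200+lo
    ye=np.nonzero(cv2.inRange(hsv[262:263],(20,100,100),(35,255,255))[0])[0]; ye=ye[(ye>270)&(ye<380)]
    print('rows',rt,rb,'flat y (top edge)',trow(c,326,rt,-.022).round(1),'(bottom)',trow(c,326,rb,.004).round(1),'x',[trow(c,e,262,-.009)[0].round(1) for e in(ye.min()-.5,ye.max()+.5)])
E
python3 - <<'E'
from inhand import *
from bay import *
done([0,0,-.4, 0, 0, 0]); st()
c=snap('wrist','w23.png'); flat(c,'w23.png')
rows([cellpose(a,55-1,b,t,(0,-1,-9)) for a,b,t in((4,110,30),)])
E
```

```text
t26.62 pos [0.4735 0.2987 0.1676] err mm [-0.2  0.2  0.4] roterr deg [-0.01  0.05  0.  ] F [ 0.1 -0.5 -1.6] M [ 0.03  0.01 -0.05] w 24.8 q [ 0.47  0.05  1.67  0.    1.42 -1.16]
rows 238 226 flat y (top edge) [  0.9 -35.5 -22. ] (bottom) [  1.  -34.8   4. ] x [np.float64(-12.5), np.float64(13.6)]
[-0.674,0.346,0.161,-0.5,-0.005,0.019]
```

drive_tool(moves=[[-0.1,0.05,0,-0.1,0,0],[-0.674,0.346,0.0,-0.5,-0.005,0.019],[-0.674,0.346,0.0,-0.5,-0.005,0.019],[-0.674,0.346,0.0,-0.5,-0.005,0.019],[-0.674,0.346,0.0,-0.5,-0.005,0.019],[-0.674,0.346,0.0,-0.5,-0.005,0.019],[-0.674,0.346,0.05,-0.5,-0.005,0.019],[-0.674,0.346,0.1,-0.5,-0.005,0.019],[-0.674,0.346,0.14,-0.5,-0.005,0.019],[-0.674,0.346,0.161,-0.5,-0.005,0.019],[-0.674,0.346,0.161,-0.5,-0.005,0.019],[-0.674,0.346,0.161,-0.5,-0.005,0.019]])

```text
clock: 28.18
tool_pos: [0.6296, 0.0388, 0.104]
tool_rot: [1.888, 1.972, 0.531]
ft_force: [0.2, 0.5, -0.6]
width: 0.268
```

```bash
python3 - <<'E'
from inhand import *
from bay import *
done([-0.674, 0.346, 0.161, -0.5, -0.005, 0.019]); st()
c=snap('wrist','w24.png'); im=cv2.imread('pics/w24.png'); cv2.imwrite('pics/w24a.png',cv2.resize(im[90:290,220:420],None,fx=4,fy=3,interpolation=cv2.INTER_CUBIC)); 
for x in (-30,-20,16,24): print(x,[proj(c,pk(x,55+s*18.5,34)).round(1).tolist() for s in(-1,1)])
inh=(0,-.3,-9); y=54
rows([cellpose(a,y,b,t,inh) for a,b,t in((4,80,30),(3,66,30),(2,62,30))])
E
```

```text
t28.18 pos [0.6296 0.0388 0.104 ] err mm [0.7 0.6 1.2] roterr deg [-0.09  0.05  0.02] F [ 0.2  0.5 -0.6] M [-0.01  0.35  0.02] w 25.0 q [-0.05 -0.16  2.09  0.07  0.69 -1.71]
-30 [[290.9, 150.7], [358.3, 150.6]]
-20 [[291.9, 165.8], [357.4, 165.8]]
16 [[295.2, 214.2], [354.3, 214.1]]
24 [[295.9, 223.7], [353.6, 223.6]]
[0,-0.04,0.065,0,0,0]
[0,-0.059,0.094,0,0,0]
[0,-0.067,0.101,0,0,0]
```

View pics/w24a.png

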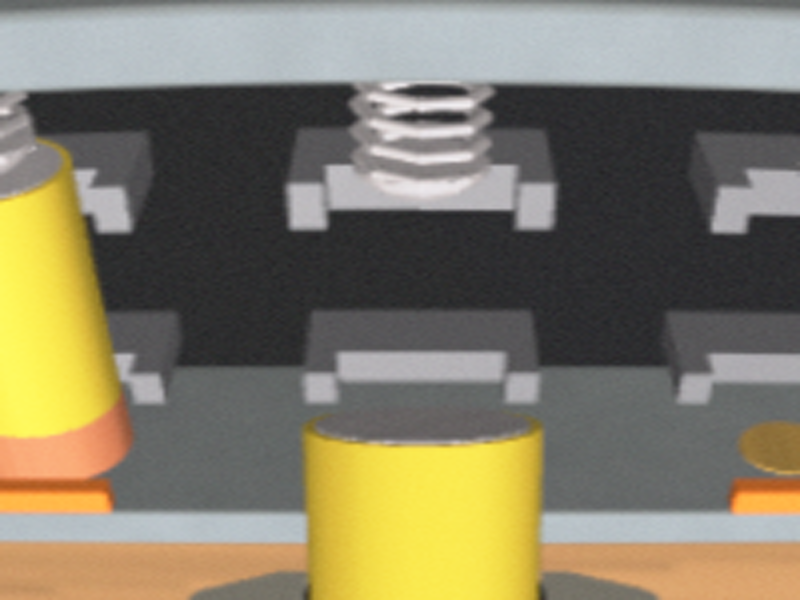

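drive_tool(moves=[[0,-0.02,0.03,0,0,0],[0,-0.04,0.065,0,0,0],[0,-0.052,0.082,0,0,0],[0,-0.059,0.094,0,0,0],[0,-0.067,0.103,0,0,0],[0,-0.067,0.103,0,0,0]])

```text
clock: 28.98
tool_pos: [0.6262, 0.0386, 0.0536]
tool_rot: [1.89, 1.972, 0.53]
ft_force: [0.1, 0.6, -0.5]
width: 0.269
```

```bash
python3 - <<'E'
from inhand import *
from bay import *
done([0, -0.067, 0.103, 0, 0, 0]); s=st()
print('mid in pack',inpack(s['tool_pos']+R.from_rotvec(s['tool_rot']).apply([0,-.0003,-.009])))
c=snap('wrist','w25.png'); im=cv2.imread('pics/w25.png'); cv2.imwrite('pics/w25a.png',cv2.resize(im[90:290,220:420],None,fx=4,fy=3,interpolation=cv2.INTER_CUBIC)); 
inh=(0,-.3,-9); y=54
rows([cellpose(a,y,b,t,inh) for a,b,t in((-4,60,30),(-10,57.5,30),(-15.7,55.5,30))])
E
```

```text
t28.98 pos [0.6262 0.0386 0.0536] err mm [-0.   0.5 -0.1] roterr deg [0.01 0.06 0.03] F [ 0.1  0.6 -0.5] M [-0.03  0.28  0.  ] w 25.0 q [-0.05 -0.08  2.12  0.09  0.58 -1.72]
mid in pack [ 2.1552635  54.62684056 61.27540417]
[0,-0.015,-0.005,0,0,0]
[0,-0.031,-0.007,0,0,0]
[0,-0.046,-0.01,0,0,0]
```

View pics/w25a.png

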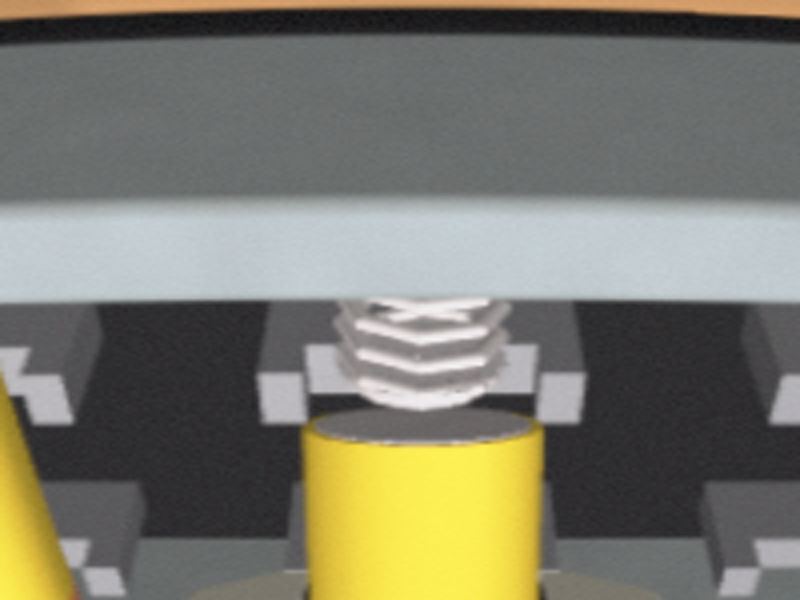

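drive_tool(moves=[[-0.001,-0.008,-0.002,0,0,0],[-0.001,-0.016,-0.004,0,0,0],[-0.001,-0.024,-0.006,0,0,0],[-0.001,-0.032,-0.007,0,0,0],[-0.001,-0.04,-0.009,0,0,0],[-0.001,-0.046,-0.01,0,0,0],[-0.001,-0.05,-0.01,0,0,0],[-0.001,-0.05,-0.01,0,0,0]])

```text
clock: 30.02
tool_pos: [0.6085, 0.0372, 0.049]
tool_rot: [1.887, 1.97, 0.533]
ft_force: [5.3, 0.3, 5.1]
width: 0.269
```

```bash
python3 - <<'E'
from inhand import *
from bay import *
done([-0.001, -0.05, -0.01, 0, 0, 0]); s=st()
print('mid in pack',inpack(s['tool_pos']+R.from_rotvec(s['tool_rot']).apply([0,-.0003,-.009])))
c=snap('wrist','w26.png'); flat(c,'w26.png')
inh=(0,-.3,-9); y=53.8
rows([cellpose(a,y,b,t,inh) for a,b,t in((-15.2,53.3,24),(-13.4,49.8,18),(-12.3,46,12),(-11.9,43,6),(-11.7,40.3,0))])
E
```

```text
t30.02 pos [0.6085 0.0372 0.049 ] err mm [1.5 0.4 1.8] roterr deg [-0.21  0.03  0.03] F [5.3 0.3 5.1] M [ 0.05 -0.78  0.02] w 25.0 q [-0.05 -0.13  2.17  0.09  0.57 -1.73]
mid in pack [-15.67625632  54.0615346   56.59121602]
rows 239 200 flat y (top edge) [  1.  -35.4 -22. ] (bottom) [  1.  -47.4   4. ] x [np.float64(-12.1), np.float64(13.6)]
[0,0,0.006,0.1,0,0]
[0,-0.003,0.015,0.2,0,0]
[0,-0.008,0.024,0.3,0,0]
[0,-0.013,0.031,0.4,0,0]
[0,-0.018,0.036,0.5,0,0]
```

drive_tool(moves=[[0,0,0.003,0.05,0,0],[0,-0.001,0.007,0.1,0,0],[0,-0.002,0.011,0.15,0,0],[0,-0.004,0.016,0.2,0,0],[0,-0.006,0.021,0.25,0,0],[0,-0.009,0.025,0.3,0,0],[0,-0.012,0.028,0.35,0,0],[0,-0.014,0.031,0.4,0,0],[0,-0.016,0.034,0.45,0,0],[0,-0.018,0.036,0.5,0,0],[0,-0.018,0.037,0.5,0,0],[0,-0.018,0.037,0.5,0,0]])

```text
clock: 31.58
tool_pos: [0.6091, 0.0374, 0.031]
tool_rot: [2.173, 2.268, 0.003]
ft_force: [7.3, 0.4, 0.3]
width: 0.271
```

```bash
python3 - <<'E'
from inhand import *
from bay import *
done([0, -0.018, 0.037, 0.5, 0, 0]); s=st()
print('mid in pack',inpack(s['tool_pos']+R.from_rotvec(s['tool_rot']).apply([0,-.0003,-.009])))
c=snap('wrist','w27.png'); flat(c,'w27.png')
snap('scene','s27.png')
im=cv2.imread('pics/s27.png'); cv2.imwrite('pics/s27a.png',cv2.resize(im[250:320,290:370],None,fx=10,fy=8,interpolation=cv2.INTER_CUBIC))
E
```

```text
t31.57 pos [0.6091 0.0374 0.031 ] err mm [0.9 0.5 0.2] roterr deg [-0.11  0.06  0.  ] F [7.3 0.4 0.3] M [ 0.08 -1.31  0.05] w 25.2 q [-0.02  0.32  1.63  0.    1.19 -1.64]
mid in pack [-10.56438311  54.15294802  40.03169046]
rows 238 200 flat y (top edge) [  0.9 -35.5 -22. ] (bottom) [  1.  -47.1   4. ] x [np.float64(-12.1), np.float64(13.6)]
```

View pics/s27a.png

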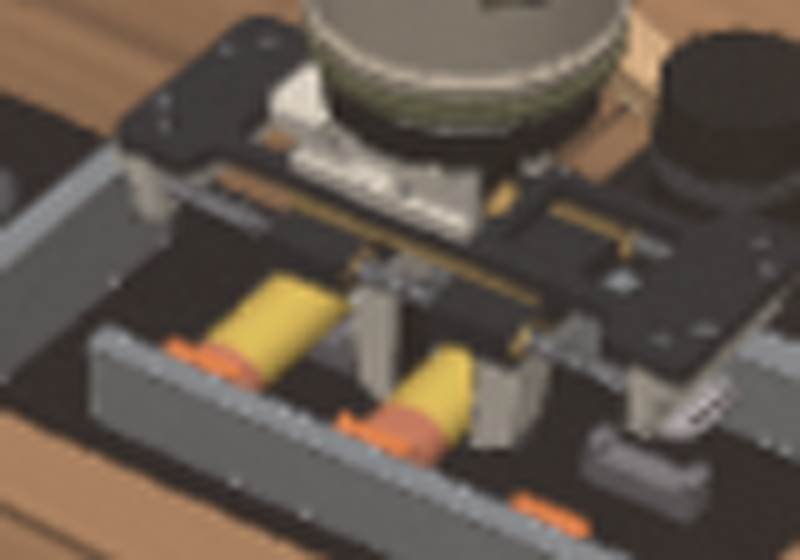

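drive_tool(moves=[[0,0.004,0,0,0,0],[0,0.008,0,0,0,0],[0,0.012,0,0,0,0],[0,0.016,0,0,0,0],[0,0.017,0,0,0,0],[0,0.017,0,0,0,0]])

```text
clock: 32.42
tool_pos: [0.6142, 0.0376, 0.031]
tool_rot: [-2.172, -2.268, 0.0]
ft_force: [-0.8, -0.3, 7.5]
width: 0.268
```

```bash
python3 - <<'E'
from inhand import *
from bay import *
done([0, 0.017, 0, 0, 0, 0]); s=st()
print('mid in pack',inpack(s['tool_pos']+R.from_rotvec(s['tool_rot']).apply([0,-.0003,-.009])))
E
```

```text
t32.42 pos [0.6142 0.0376 0.031 ] err mm [-0.8  0.4  0.2] roterr deg [ 0.08  0.06 -0.  ] F [-0.8 -0.3  7.5] M [-0.1   0.11 -0.01] w 25.0 q [-0.02  0.33  1.61  0.    1.2  -1.64]
mid in pack [-5.46668267 54.18250668 39.95163126]
```

```bash
python3 - <<'E'
from inhand import *
from bay import *
c=snap('wrist','w28.png'); flat(c,'w28.png'); im=cv2.imread('pics/w28.png'); cv2.imwrite('pics/w28a.png',cv2.resize(im[110:350,200:450],None,fx=3,fy=2.5,interpolation=cv2.INTER_CUBIC))
snap('scene','s28.png')
im=cv2.imread('pics/s28.png'); cv2.imwrite('pics/s28a.png',cv2.resize(im[260:320,295:365],None,fx=11,fy=9,interpolation=cv2.INTER_CUBIC)); st()
E
```

```text
rows 238 200 flat y (top edge) [  0.9 -35.5 -22. ] (bottom) [  1.  -47.1   4. ] x [np.float64(-12.1), np.float64(13.6)]
t32.52 pos [0.6141 0.0376 0.031 ] err mm [-0.8  0.4  0.2] roterr deg [ 0.08  0.06 -0.  ] F [-0.3 -0.6  6. ] M [-0.02  0.1  -0.04] w 25.1 q [-0.02  0.33  1.61  0.    1.2  -1.64]
```

View pics/s28a.png

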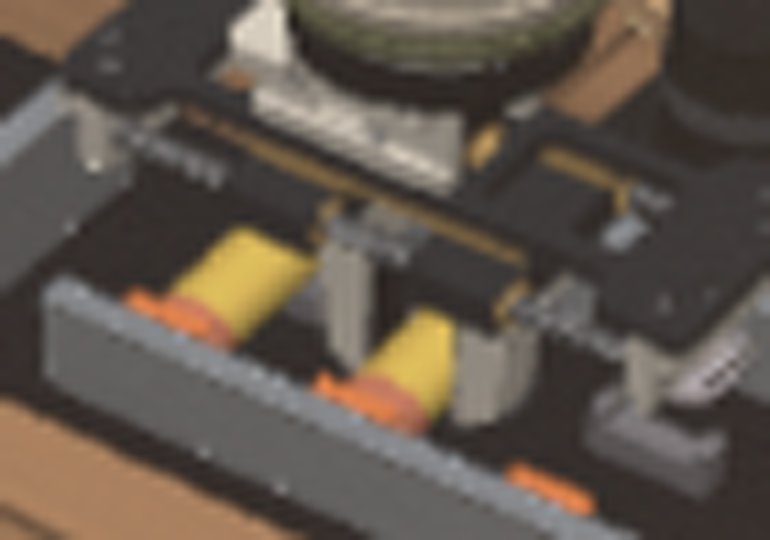

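View pics/w28a.png

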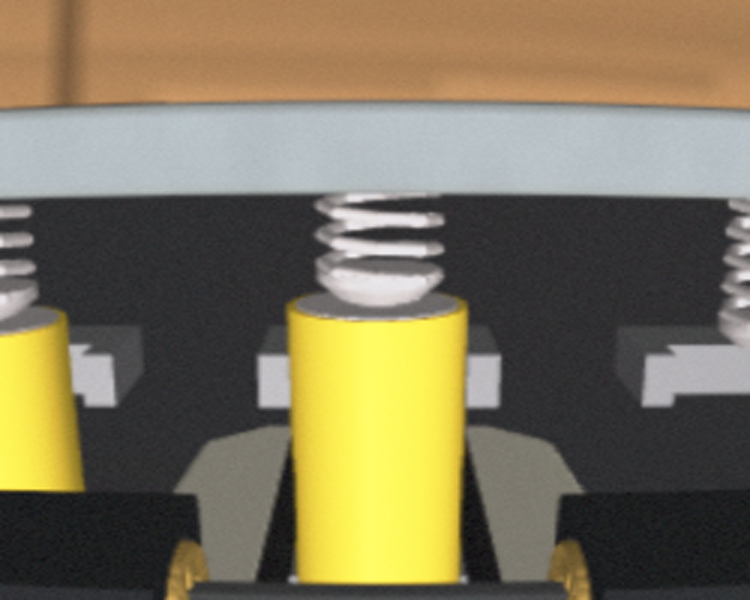

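drive_tool(moves=[[0,0,-0.001,0,0,0],[0,0.002,-0.0015,0,0,0],[0,0.003,-0.0015,0,0,0],[0,0.004,-0.0015,0,0,0],[0,0.004,-0.0015,0,0,0]])

```text
clock: 33.15
tool_pos: [0.6165, 0.0377, 0.0312]
tool_rot: [-2.172, -2.268, -0.001]
ft_force: [3.0, -1.0, -1.6]
width: 0.266
```

```bash
python3 - <<'E'
from inhand import *
from bay import *
done([0, 0.004, -0.0015, 0, 0, 0]); s=st()
print('mid in pack',inpack(s['tool_pos']+R.from_rotvec(s['tool_rot']).apply([0,-.0003,-.009])))
E
```

```text
t33.15 pos [0.6165 0.0377 0.0312] err mm [-0.   0.5 -0.1] roterr deg [0.01 0.06 0.  ] F [ 3.  -1.  -1.6] M [-0.11 -0.53  0.1 ] w 24.7 q [-0.02  0.34  1.6   0.    1.2  -1.64]
mid in pack [-3.11357647 54.20867541 40.23888679]
```

drive_tool(moves=[[0,0,0,0,0,0],[0,0,0,0,0,0],[0,0,0,0,0,0],[0,0,-0.02,0,0,0],[0,0,-0.06,0,0,0],[0,0,-0.15,0,0,0],[0,-0.05,-0.3,0,0,0],[0,-0.15,-0.45,0,0,0],[0,-0.15,-0.45,0,0,0]], fingers=38)

```text
clock: 34.28
tool_pos: [0.5583, 0.035, 0.2187]
tool_rot: [2.168, 2.264, 0.012]
ft_force: [1.0, 0.6, -1.1]
width: 0.408
```

```bash
python3 - <<'E'
from inhand import *
from bay import *
done([0, -0.15, -0.45, 0, 0, 0]); s=st()
c=snap('wrist','w30.png'); im=cv2.imread('pics/w30.png'); cv2.imwrite('pics/w30a.png',cv2.resize(im[150:350,200:450],None,fx=3,fy=3,interpolation=cv2.INTER_CUBIC)); 
p,q=load(); rows([([.468,.417,.14],down(101))])
E
```

```text
t34.27 pos [0.5583 0.035  0.2187] err mm [1.7 0.3 7.4] roterr deg [-0.59  0.02 -0.01] F [ 1.   0.6 -1.1] M [ 0.04  0.01 -0.06] w 38.0 q [-0.03  0.01  1.61  0.    1.51 -1.64]
[0.965,-0.18,0.178,0,0,-0.142]
```

View pics/w30a.png

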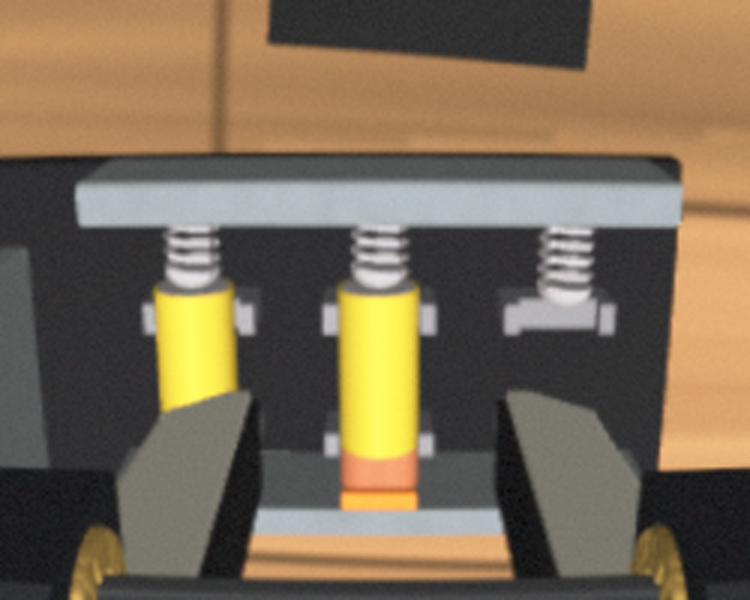

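Two seated under their lips. Now the third cell.

drive_tool(moves=[[0.2,-0.05,0.0,0,0,-0.03],[0.965,-0.18,0.028,0,0,-0.142],[0.965,-0.18,0.028,0,0,-0.142],[0.965,-0.18,0.028,0,0,-0.142],[0.965,-0.18,0.028,0,0,-0.142],[0.965,-0.18,0.028,0,0,-0.142],[0.965,-0.18,0.1,0,0,-0.142],[0.965,-0.18,0.178,0,0,-0.142],[0.965,-0.18,0.178,0,0,-0.142],[0.965,-0.18,0.178,0,0,-0.142]], fingers=50)

```text
clock: 35.58
tool_pos: [0.4685, 0.4175, 0.1412]
tool_rot: [-1.999, -2.423, -0.002]
ft_force: [0.2, -0.2, 1.3]
width: 0.535
```

```bash
python3 - <<'E'
from inhand import *
done([0.965, -0.18, 0.178, 0, 0, -0.142]); st()
c=snap('wrist','w31.png'); cells(c,'w31.png',(200,100,500,330))
im=cv2.imread('pics/w31.png'); cv2.imwrite('pics/w31a.png',cv2.resize(im[150:330,230:450],None,fx=3.4,fy=3.3,interpolation=cv2.INTER_CUBIC))
E
```

```text
t35.58 pos [0.4685 0.4175 0.1412] err mm [0.5 0.3 1. ] roterr deg [-0.03  0.05  0.02] F [ 0.2 -0.2  1.3] M [-0.01  0.02  0.01] w 49.7 q [ 0.65  0.25  1.5   0.    1.39 -1.12]
cell mid [467.7 420.1] dims 56.5 24.4 heading 11.6 px [328.18630807 235.47628362]
```

View pics/w31a.png

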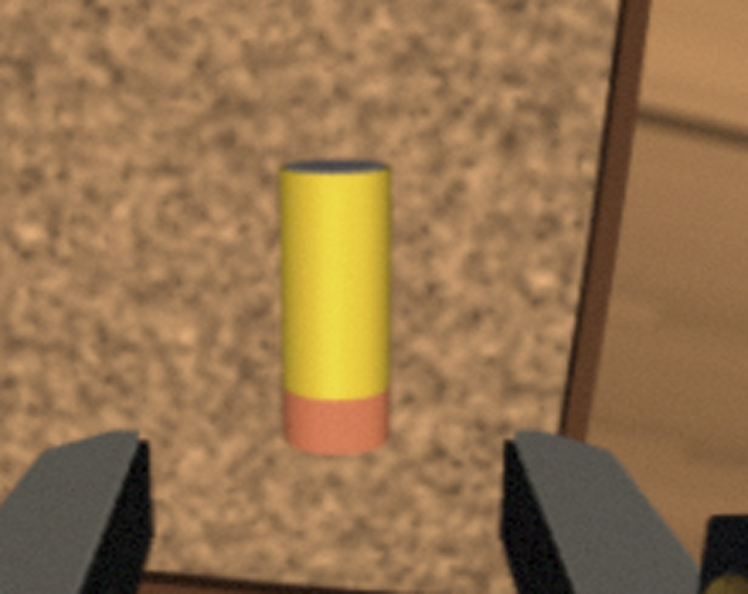

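```bash
python3 - <<'E'
from inhand import *
c=snap('wrist','w31.png')
a=plane(c,328.2,201.3,.03);b=plane(c,328.5,286.8,.03);d=b-a;L=np.hypot(*d[:2]);print(L,np.degrees(np.arctan2(d[1],d[0])));m=(a+b)/2+d/L*.001;print(m)
p,q=load(); print(q.inv().apply(m-p)/.4)
E
```

```text
0.06871350626050166 11.271345596701911
[0.47324021 0.42171944 0.03      ]
[0.00861063 0.01496263 0.27547459]
```

drive_tool(moves=[[0.006,0.014,0.1,0,0,0],[0.006,0.014,0.2,0,0,0],[0.006,0.014,0.28,0,0,0],[0.006,0.014,0.32,0,0,0],[0.006,0.014,0.332,0,0,0],[0.006,0.014,0.332,0,0,0]])

```text
clock: 36.42
tool_pos: [0.4741, 0.4217, 0.0094]
tool_rot: [1.999, 2.424, 0.005]
ft_force: [0.5, 0.2, 0.3]
width: 0.539
```

drive_tool(moves=[[0,0,0,0,0,0],[0,0,0,0,0,0],[0,0,0,0,0,0],[0,0,0,0,0,0],[0,0,-0.05,0,0,0],[0,0,-0.15,0,0,0],[0,0,-0.3,0,0,0],[0,0,-0.4,0,0,0],[0,0,-0.4,0,0,0],[0,0,-0.4,0,0,0]], fingers=0, newtons=50)

```text
clock: 37.67
tool_pos: [0.4729, 0.4208, 0.1679]
tool_rot: [-1.998, -2.424, -0.001]
ft_force: [0.9, -0.6, -1.4]
width: 0.266
```

```bash
python3 - <<'E'
from inhand import *
from bay import *
done([0.006, 0.014, 0.332, 0, 0, 0]);done([0,0,-.4, 0, 0, 0]); st()
c=snap('wrist','w33.png'); flat(c,'w33.png')
rows([cellpose(a,115-1,b,t,(0,-1,-9)) for a,b,t in((4,110,30),)])
E
```

```text
t37.67 pos [0.4729 0.4208 0.1679] err mm [-0.2  0.2  0.5] roterr deg [-0.01  0.05  0.  ] F [ 0.9 -0.6 -1.4] M [0.02 0.06 0.01] w 24.7 q [ 0.65  0.24  1.45  0.    1.44 -1.12]
rows 236 225 flat y (top edge) [  0.9 -36.2 -22. ] (bottom) [  1.  -35.2   4. ] x [np.float64(-12.1), np.float64(13.6)]
[-0.865,0.222,0.162,-0.499,-0.037,0.138]
```

View pics/w33.png

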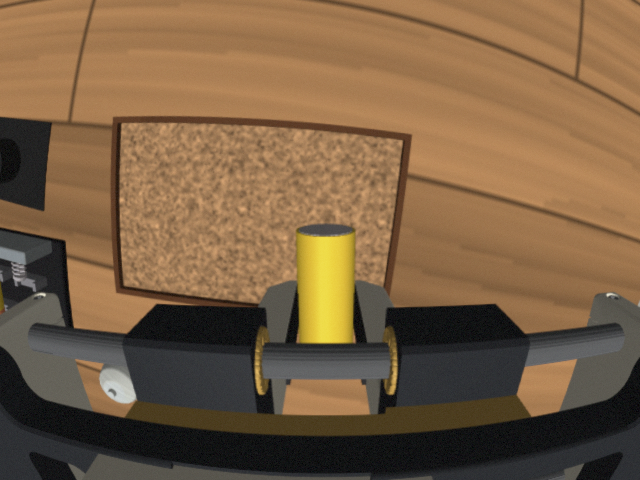

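drive_tool(moves=[[-0.1,0.03,0,-0.1,0,0],[-0.865,0.222,0.0,-0.499,-0.037,0.138],[-0.865,0.222,0.0,-0.499,-0.037,0.138],[-0.865,0.222,0.0,-0.499,-0.037,0.138],[-0.865,0.222,0.0,-0.499,-0.037,0.138],[-0.865,0.222,0.0,-0.499,-0.037,0.138],[-0.865,0.222,0.0,-0.499,-0.037,0.138],[-0.865,0.222,0.05,-0.499,-0.037,0.138],[-0.865,0.222,0.1,-0.499,-0.037,0.138],[-0.865,0.222,0.162,-0.499,-0.037,0.138],[-0.865,0.222,0.162,-0.499,-0.037,0.138],[-0.865,0.222,0.162,-0.499,-0.037,0.138]])

```text
clock: 39.22
tool_pos: [0.626, 0.099, 0.1028]
tool_rot: [1.889, 1.974, 0.53]
ft_force: [0.3, -0.4, -0.2]
width: 0.27
```

```bash
python3 - <<'E'
from inhand import *
from bay import *
done([-0.865, 0.222, 0.162, -0.499, -0.037, 0.138]); st()
c=snap('wrist','w34.png'); im=cv2.imread('pics/w34.png'); cv2.imwrite('pics/w34a.png',cv2.resize(im[90:290,220:420],None,fx=4,fy=3,interpolation=cv2.INTER_CUBIC)); 
for x in (-30,24): print(x,[proj(c,pk(x,115+s*18.5,34)).round(1).tolist() for s in(-1,1)])
inh=(0,-.7,-9); y=114
rows([cellpose(a,y,b,t,inh) for a,b,t in((4,80,30),(3,66,30),(2,62,30))])
E
```

```text
t39.23 pos [0.626  0.099  0.1028] err mm [-0.2  1.1  0.2] roterr deg [ 0.02  0.08 -0.01] F [ 0.3 -0.4 -0.2] M [-0.03  0.32 -0.  ] w 25.1 q [ 0.09 -0.14  2.07 -0.03  0.69 -1.51]
-30 [[290.4, 153.3], [357.8, 153.3]]
24 [[295.3, 226.2], [353.1, 226.2]]
[0,-0.038,0.065,0,0,0]
[0,-0.058,0.094,0,0,0]
[0,-0.065,0.101,0,0,0]
```

View pics/w34a.png

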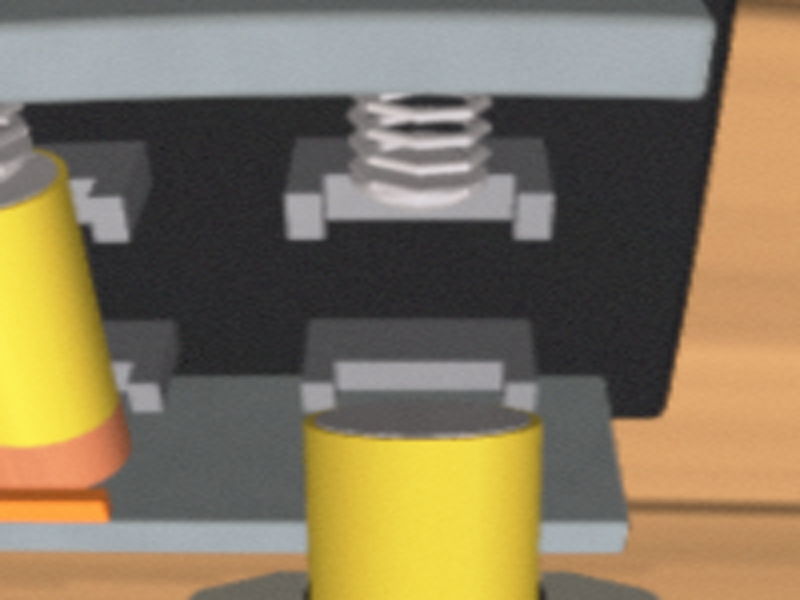

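drive_tool(moves=[[-0.001,-0.02,0.03,0,0,0],[-0.001,-0.038,0.065,0,0,0],[-0.001,-0.05,0.082,0,0,0],[-0.001,-0.058,0.094,0,0,0],[-0.001,-0.065,0.102,0,0,0],[-0.001,-0.065,0.102,0,0,0]])

```text
clock: 40.02
tool_pos: [0.6241, 0.0979, 0.0543]
tool_rot: [1.889, 1.973, 0.53]
ft_force: [0.1, 0.2, -0.7]
width: 0.268
```

```bash
python3 - <<'E'
from inhand import *
from bay import *
done([-0.001, -0.065, 0.102, 0, 0, 0]); s=st()
print('mid in pack',inpack(s['tool_pos']+R.from_rotvec(s['tool_rot']).apply([0,-.0007,-.009])))
c=snap('wrist','w35.png'); im=cv2.imread('pics/w35.png'); cv2.imwrite('pics/w35a.png',cv2.resize(im[90:290,220:420],None,fx=4,fy=3,interpolation=cv2.INTER_CUBIC)); 
inh=(0,-.7,-9); y=113.5
rows([cellpose(a,y,b,t,inh) for a,b,t in((-4,60,30),(-10,57.5,30),(-15.7,55.5,30))])
E
```

```text
t40.02 pos [0.6241 0.0979 0.0543] err mm [0.  0.5 0.1] roterr deg [-0.    0.05  0.03] F [ 0.1  0.2 -0.7] M [0.02 0.34 0.01] w 24.9 q [ 0.09 -0.07  2.11 -0.04  0.58 -1.5 ]
mid in pack [  2.30083353 113.93506341  61.75062996]
[0,-0.016,-0.004,0,0,0]
[0,-0.032,-0.006,0,0,0]
[0,-0.047,-0.009,0,0,0]
```

View pics/w35a.png

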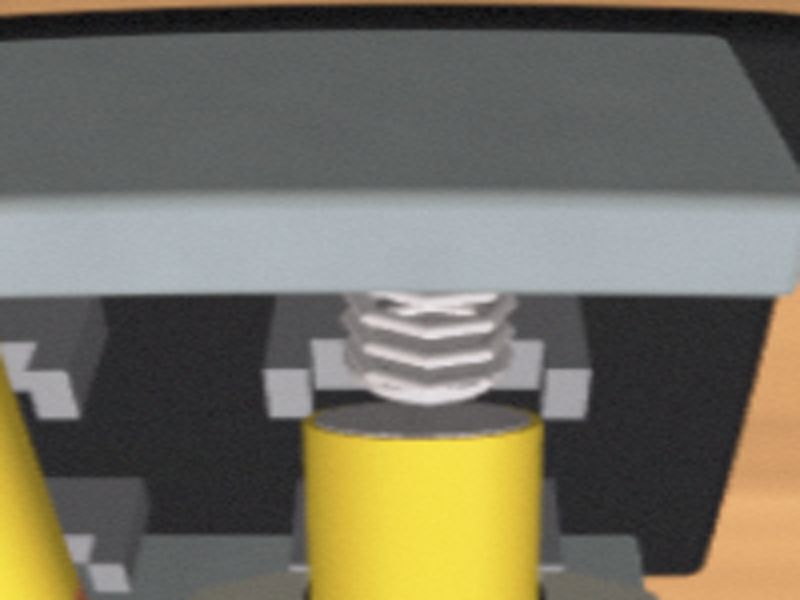

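drive_tool(moves=[[0.001,-0.008,-0.002,0,0,0],[0.001,-0.016,-0.004,0,0,0],[0.001,-0.024,-0.005,0,0,0],[0.001,-0.032,-0.006,0,0,0],[0.001,-0.04,-0.008,0,0,0],[0.001,-0.047,-0.009,0,0,0],[0.001,-0.05,-0.009,0,0,0],[0.001,-0.05,-0.009,0,0,0]])

```text
clock: 41.08
tool_pos: [0.6065, 0.0976, 0.0493]
tool_rot: [1.887, 1.971, 0.533]
ft_force: [4.8, -0.0, 5.1]
width: 0.262
```

```bash
python3 - <<'E'
from inhand import *
from bay import *
done([0.001, -0.05, -0.009, 0, 0, 0]); s=st()
print('mid in pack',inpack(s['tool_pos']+R.from_rotvec(s['tool_rot']).apply([0,-.0007,-.009])))
c=snap('wrist','w36.png'); flat(c,'w36.png')
inh=(0,-.7,-9); y=113.9
rows([cellpose(a,y,b,t,inh) for a,b,t in((-15.2,53.3,24),(-13.4,49.8,18),(-12.3,46,12),(-11.9,43,6),(-11.5,40.6,0))])
E
```

```text
t41.08 pos [0.6065 0.0976 0.0493] err mm [1.6 0.6 1.9] roterr deg [-0.22  0.06  0.03] F [ 4.8 -0.   5.1] M [ 0.03 -0.8   0.02] w 24.4 q [ 0.09 -0.11  2.16 -0.04  0.57 -1.5 ]
mid in pack [-15.3174638  114.44542339  56.70362454]
rows 237 200 flat y (top edge) [  1.  -36.3 -22. ] (bottom) [  1.  -47.4   4. ] x [np.float64(-12.1), np.float64(13.6)]
[0,-0.001,0.005,0.1,0,0]
[0,-0.003,0.015,0.2,0,0]
[0,-0.008,0.024,0.3,0,0]
[0,-0.013,0.031,0.4,0,0]
[0,-0.018,0.035,0.5,0,0]
```

drive_tool(moves=[[0,0,0.003,0.05,0,0],[0,-0.001,0.006,0.1,0,0],[0,-0.002,0.01,0.15,0,0],[0,-0.004,0.015,0.2,0,0],[0,-0.006,0.02,0.25,0,0],[0,-0.009,0.024,0.3,0,0],[0,-0.012,0.027,0.35,0,0],[0,-0.014,0.03,0.4,0,0],[0,-0.016,0.033,0.45,0,0],[0,-0.018,0.035,0.5,0,0],[0,-0.018,0.035,0.5,0,0],[0,-0.018,0.035,0.5,0,0]])

```text
clock: 42.62
tool_pos: [0.6065, 0.0974, 0.0316]
tool_rot: [2.172, 2.269, 0.002]
ft_force: [7.8, -0.5, -0.2]
width: 0.268
```

```bash
python3 - <<'E'
from inhand import *
from bay import *
done([0, -0.018, 0.035, 0.5, 0, 0]); s=st()
print('mid in pack',inpack(s['tool_pos']+R.from_rotvec(s['tool_rot']).apply([0,-.0007,-.009])))
snap('scene','s37.png')
im=cv2.imread('pics/s37.png'); cv2.imwrite('pics/s37a.png',cv2.resize(im[260:330,300:380],None,fx=10,fy=8,interpolation=cv2.INTER_CUBIC))
E
```

```text
t42.62 pos [0.6065 0.0974 0.0316] err mm [ 0.8  0.4 -0.1] roterr deg [-0.07  0.05  0.01] F [ 7.8 -0.5 -0.2] M [ 0.02 -1.32 -0.05] w 25.0 q [ 0.08  0.33  1.62  0.    1.2  -1.54]
mid in pack [-10.93166329 114.25415735  40.56942729]
```

View pics/s37a.png

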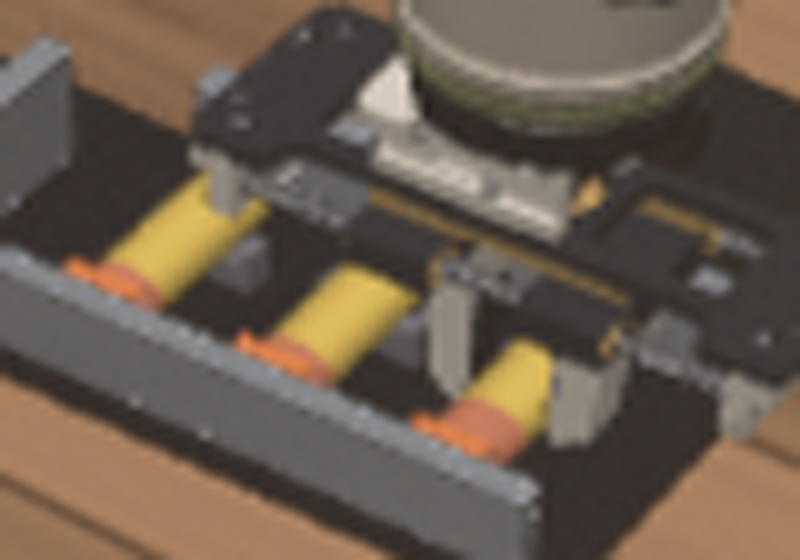

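Behind the lip. Forward under it.

drive_tool(moves=[[0,0.004,0,0,0,0],[0,0.008,0,0,0,0],[0,0.012,0,0,0,0],[0,0.016,0,0,0,0],[0,0.019,0,0,0,0],[0,0.019,0,0,0,0]])

```text
clock: 43.42
tool_pos: [0.6133, 0.0978, 0.0316]
tool_rot: [-2.172, -2.269, -0.001]
ft_force: [2.6, -1.3, -1.3]
width: 0.267
```

```bash
python3 - <<'E'
from inhand import *
from bay import *
done([0, 0.019, 0, 0, 0, 0]); s=st()
print('mid in pack',inpack(s['tool_pos']+R.from_rotvec(s['tool_rot']).apply([0,-.0007,-.009])))
E
```

```text
t43.42 pos [0.6133 0.0978 0.0316] err mm [-0.   0.5 -0. ] roterr deg [ 0.01  0.06 -0.  ] F [ 2.6 -1.3 -1.3] M [-0.2  -0.52  0.02] w 24.8 q [ 0.07  0.34  1.59  0.    1.2  -1.54]
mid in pack [ -4.08726522 114.34847617  40.62353264]
```

drive_tool(moves=[[0,0,0,0,0,0],[0,0,0,0,0,0],[0,0,0,0,0,0],[0,0,-0.02,0,0,0],[0,0,-0.06,0,0,0],[0,0,-0.15,0,0,0],[-0.05,-0.05,-0.3,0,0,0],[-0.15,-0.12,-0.45,0,0,0],[-0.15,-0.12,-0.45,0,0,0],[-0.15,-0.12,-0.45,0,0,0]], fingers=38)

```text
clock: 44.68
tool_pos: [0.569, 0.0352, 0.2141]
tool_rot: [2.172, 2.267, 0.006]
ft_force: [1.4, 0.5, -0.7]
width: 0.407
```

```bash
python3 - <<'E'
from inhand import *
from bay import *
done([-0.15, -0.12, -0.45, 0, 0, 0]); s=st()
c=snap('wrist','w40.png'); im=cv2.imread('pics/w40.png'); cv2.imwrite('pics/w40a.png',cv2.resize(im[130:330,200:460],None,fx=3,fy=3,interpolation=cv2.INTER_CUBIC)); snap('scene','s40.png')
im=cv2.imread('pics/s40.png'); cv2.imwrite('pics/s40a.png',cv2.resize(im[240:340,260:380],None,fx=6,fy=6,interpolation=cv2.INTER_CUBIC))
E
```

```text
t44.67 pos [0.569  0.0352 0.2141] err mm [ 1.  -0.1  2.4] roterr deg [-0.25  0.06  0.07] F [ 1.4  0.5 -0.7] M [-0.    0.01 -0.02] w 37.9 q [-0.03  0.05  1.58  0.    1.51 -1.64]
```

View pics/w40a.png

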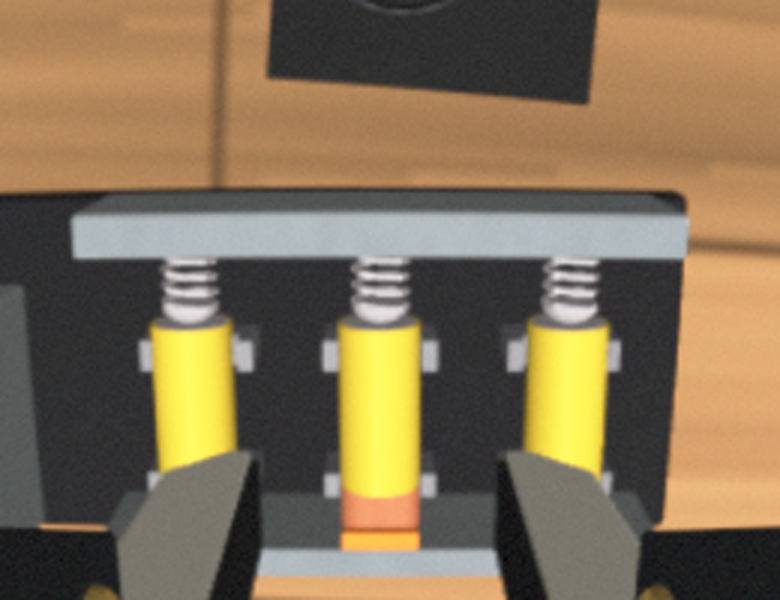

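View pics/s40a.png

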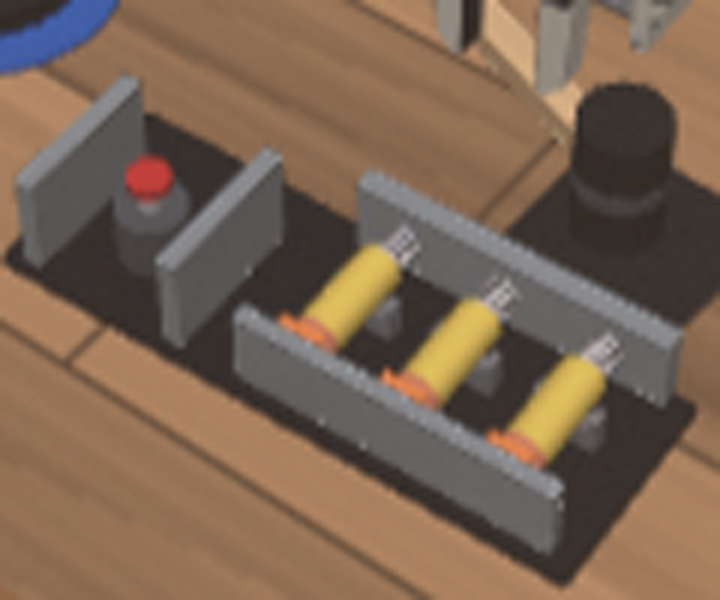

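```bash
python3 - <<'E'
from mv import *
rows([([.50,.03,.27],down(34)),])
E
```

```text
[-0.006,-0.17,-0.146,0,0,0.975]
```

drive_tool(moves=[[-0.006,-0.17,-0.146,0,0,0.975],[-0.006,-0.17,-0.146,0,0,0.975],[-0.006,-0.17,-0.146,0,0,0.975],[-0.006,-0.17,-0.146,0,0,0.975],[-0.006,-0.17,-0.146,0,0,0.975],[-0.006,-0.17,-0.146,0,0,0.975],[-0.006,-0.17,-0.146,0,0,0.975]], fingers=60)

```text
clock: 45.65
tool_pos: [0.4997, 0.0309, 0.268]
tool_rot: [-3.001, -0.921, 0.005]
ft_force: [0.4, -0.2, 0.5]
width: 0.644
```

```bash
python3 - <<'E'
from mv import *
done([-0.006, -0.17, -0.146, 0, 0, 0.975]); st()
rows([([.44,0,.24],down(-20)),])
E
```

```text
t45.65 pos [0.4997 0.0309 0.268 ] err mm [-0.5  1.  -2. ] roterr deg [ 0.18 -0.11 -0.09] F [ 0.4 -0.2  0.5] M [-0.04 -0.02 -0.02] w 59.9 q [-0.04 -0.15  1.68  0.    1.62 -0.64]
[-0.167,-0.022,0.075,0,0,0.9]
```

drive_tool(moves=[[-0.167,-0.022,0.075,0,0,0.9],[-0.167,-0.022,0.075,0,0,0.9],[-0.167,-0.022,0.075,0,0,0.9],[-0.167,-0.022,0.075,0,0,0.9],[-0.167,-0.022,0.075,0,0,0.9],[-0.167,-0.022,0.075,0,0,0.9],[-0.167,-0.022,0.075,0,0,0.9],[-0.167,-0.022,0.075,0,0,0.9]])

```text
clock: 46.65
tool_pos: [0.4399, 0.0003, 0.2399]
tool_rot: [-3.094, 0.54, 0.001]
ft_force: [0.5, -0.4, 1.0]
width: 0.645
```

```bash
python3 - <<'E'
from h import *
from mv import *
done([-0.167, -0.022, 0.075, 0, 0, 0.9]); st()
c=snap('wrist','w41.png')
E
```

```text
t46.65 pos [4.399e-01 3.000e-04 2.399e-01] err mm [ 0.   0.4 -0.1] roterr deg [ 0.06 -0.03 -0.18] F [ 0.5 -0.4  1. ] M [-0.07  0.15 -0.04] w 60.0 q [-0.12 -0.32  1.87  0.    1.59  0.23]
```

View pics/w41.png

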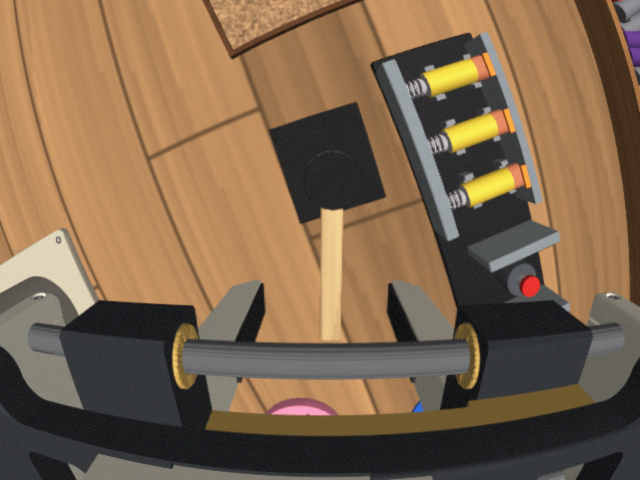

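```bash
python3 - <<'E'
from h import *
from mv import *
c=snap('wrist','w42.png'); im=cv2.imread('pics/w42.png'); hsv=cv2.cvtColor(im,cv2.COLOR_BGR2HSV)
for v in (215,230,250,270,290,310,325,335):
    row=cv2.cvtColor(im,cv2.COLOR_BGR2GRAY)[v,295:370].astype(int); print(v,' '.join(map(str,row[15:60])))
cr=im[95:235,260:395].astype(float); g=np.clip(cr*4,0,255).astype(np.uint8); cv2.imwrite('pics/w42a.png',cv2.resize(g,None,fx=5,fy=4.2,interpolation=cv2.INTER_CUBIC))
E
```

```text
215 38 38 40 38 44 39 39 39 37 48 85 139 179 191 195 199 200 204 203 206 207 206 208 207 207 211 212 214 214 215 212 202 186 144 135 130 133 131 131 131 130 127 127 127 122
230 120 127 130 127 130 129 130 132 130 130 130 152 183 195 197 199 200 203 205 205 204 205 204 205 205 207 213 211 213 213 209 197 161 136 130 131 132 135 135 136 135 132 132 132 131
250 153 132 113 99 90 94 106 117 123 128 137 160 182 193 196 199 201 202 204 205 203 200 202 201 205 207 208 211 210 210 207 196 146 132 133 138 135 135 135 135 132 136 134 137 138
270 159 162 159 164 163 165 164 162 148 132 136 162 187 196 198 200 200 202 202 205 202 199 198 200 203 206 208 210 210 206 201 181 134 130 131 129 127 123 125 124 126 121 125 131 135
290 157 160 158 161 156 157 158 157 160 162 157 160 183 197 199 201 200 203 202 201 202 199 197 200 201 201 205 204 207 200 186 151 138 138 137 137 137 137 137 133 133 133 131 129 127
310 150 150 147 151 152 154 155 157 154 144 146 161 184 195 200 204 204 204 204 202 199 197 199 200 198 195 192 188 190 189 173 133 134 135 136 138 140 139 140 137 140 139 141 142 141
325 155 154 155 153 153 153 150 152 149 140 148 163 186 197 199 202 205 204 202 201 198 199 194 193 188 187 184 187 188 185 164 113 98 86 103 114 124 133 135 139 138 139 140 140 137
335 156 156 156 157 156 156 157 156 149 142 149 166 186 198 202 203 202 204 201 202 200 197 195 189 184 183 185 187 187 182 174 170 169 158 141 120 97 91 100 111 126 133 136 137 139
```

View pics/w42a.png

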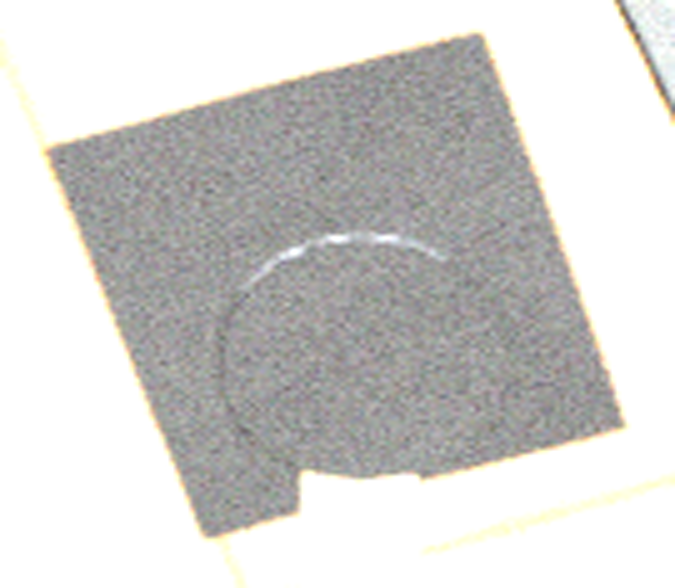

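```bash
python3 - <<'E'
from h import *
from mv import *
c=snap('wrist','w42.png')
h=plane(c,332.0,179.7,.083); print('head',h)
a=plane(c,331.6,230,.054);b=plane(c,331.0,310,.054);print(a,b,np.degrees(np.arctan2(*(b-a)[1::-1])))
t=plane(c,331,340,.054);print('tail',t, 'dist head-tail',np.hypot(*(t-h)[:2]))
d=(b-a)[:2]/np.hypot(*(b-a)[:2]); g=h[:2]+d*.048; print('grip via head',g)
ag=np.degrees(np.arctan2(d[1],d[0])); print('yaw',ag+90)
# lateral distance between head centre and handle line
n=np.array([-d[1],d[0]]); print('lat',(h[:2]-a[:2])@n)
print('pad corners',[plane(c,260+x/5,95+y/4.2,.003)[:2].round(4) for x,y in((48,148),(484,34),(624,427),(208,537))])
E
```

```text
head [0.45998553 0.03996743 0.083     ]
[ 0.44282978 -0.00829181  0.054     ] [ 0.41379975 -0.08799186  0.054     ] -110.01370029635235
tail [ 0.40178162 -0.12184256  0.054     ] dist head-tail 0.17195978697525488
grip via head [ 0.44355777 -0.00513389]
yaw -20.013700296352354
lat -0.00039674830910241726
pad corners [array([0.4144, 0.1073]), array([0.5122, 0.1028]), array([ 0.5075, -0.0037]), array([ 4.113e-01, -4.000e-04])]
```

```bash
python3 - <<'E'
from mv import *
Q=down(-20)
rows([(tcp([.443,-.005,z],Q),Q) for z in(.10,.0425)])
E
```

```text
[0.011,0.009,0.397,0,0,0]
[0.011,0.009,0.541,0,0,0]
```

drive_tool(moves=[[0.011,0.009,0.12,0,0,0],[0.011,0.009,0.25,0,0,0],[0.011,0.009,0.36,0,0,0],[0.011,0.009,0.44,0,0,0],[0.011,0.009,0.5,0,0,0],[0.011,0.009,0.53,0,0,0],[0.011,0.009,0.541,0,0,0],[0.011,0.009,0.541,0,0,0]])

```text
clock: 47.8
tool_pos: [0.4435, -0.0046, 0.0244]
tool_rot: [-3.093, 0.545, -0.002]
ft_force: [-0.4, 0.1, -0.0]
width: 0.643
```

```bash
python3 - <<'E'
from h import *
from mv import *
done([0.011, 0.009, 0.541, 0, 0, 0]); st()
c=snap('wrist','w43.png')
E
```

```text
t47.80 pos [ 0.4435 -0.0046  0.0244] err mm [0.7 0.5 0.8] roterr deg [ 0.08  0.05 -0.01] F [-0.4  0.1 -0. ] M [-0.1   0.13  0.02] w 59.8 q [-0.13 -0.11  2.1   0.    1.15  0.22]
```

View pics/w43.png

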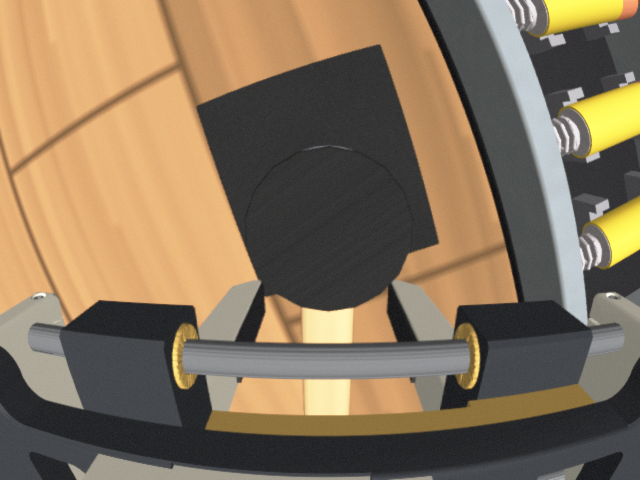

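drive_tool(moves=[[0,0,0,0,0,0],[0,0,0,0,0,0],[0,0,0,0,0,0],[0,0,0,0,0,0],[0,0,0,0,0,0],[0,0,-0.02,0,0,0],[0,0,-0.06,0,0,0],[0,0,-0.14,0,0,0],[0,0,-0.25,0,0,0],[0,0,-0.35,0,0,0],[0,0,-0.4,0,0,0],[0,0,-0.4,0,0,0]], fingers=0, newtons=60)

```text
clock: 49.35
tool_pos: [0.4443, -0.0048, 0.1866]
tool_rot: [-3.093, 0.545, -0.008]
ft_force: [0.8, 0.6, -4.3]
width: 0.232
```

```bash
python3 - <<'E'
from h import *
from mv import *
p,q=load(); print('grasp cmd',p); 
done([0,0,-.4,0,0,0]); st()
c=snap('wrist','w44.png'); snap('scene','s44.png')
im=cv2.imread('pics/s44.png'); cv2.imwrite('pics/s44a.png',cv2.resize(im[150:350,240:440],None,fx=3.5,fy=3,interpolation=cv2.INTER_CUBIC))
E
```

```text
grasp cmd [ 0.44279931 -0.00506433  0.02365502]
t49.35 pos [ 0.4443 -0.0048  0.1866] err mm [1.5 0.2 2.9] roterr deg [ 0.13  0.26 -0.  ] F [ 0.8  0.6 -4.3] M [-0.2   0.13  0.04] w 21.6 q [-0.13 -0.29  1.95  0.    1.48  0.22]
```

View pics/w44.png

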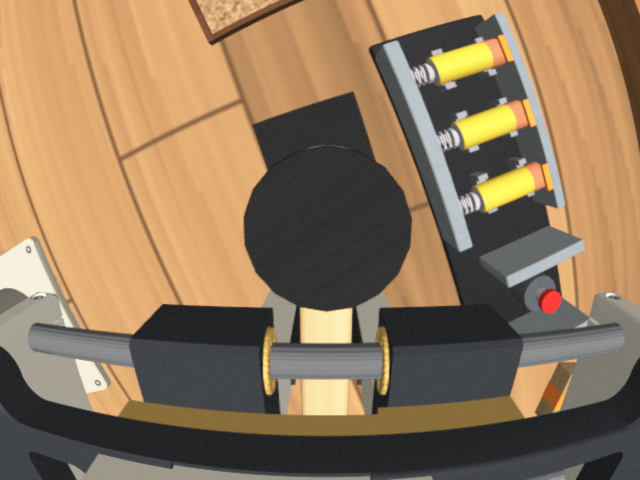

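View pics/s44a.png

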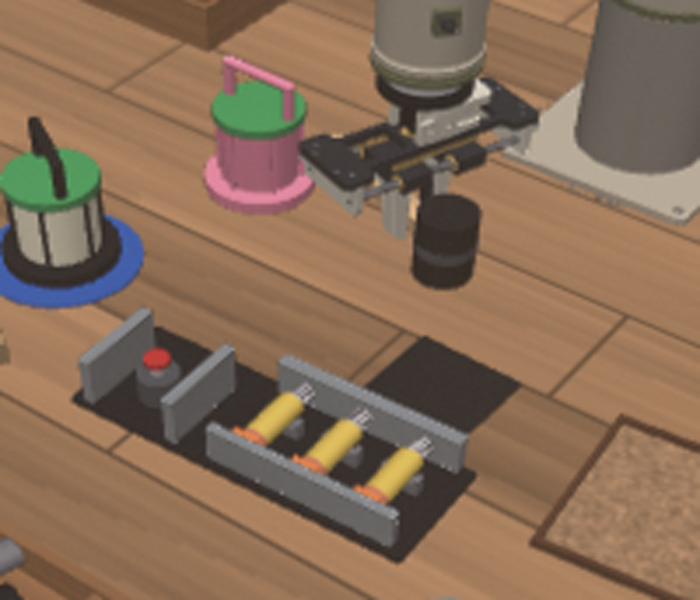

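```bash
python3 - <<'E'
from inhand import *
from bay import *
s=st()
c=snap('wrist','w45.png'); im=cv2.imread('pics/w45.png'); g=cv2.cvtColor(im,cv2.COLOR_BGR2GRAY)
m=(g<70).astype(np.uint8); m[320:]=0; m[:140]=0
col=[np.nonzero(m[v,150:500])[0] for v in (225,)]; print(col[0].min()+150,col[0].max()+150)
for u,v in((244,228),(411.5,228),(328,146),(328,311)): print(trow(c,u,v,-.0586))
# target: head over the pin. pin pack (0,-120)
Q=down(-90+YAW); off=np.array([0,-47.6,-18.6])/1e3
for z in (150,120,110): 
    P=pk(0,-120,z)-Q.apply(off); print(z,P)
rows([(pk(0,-120,150)-Q.apply(off),Q)])
E
```

```text
t49.45 pos [ 0.4426 -0.0047  0.1834] err mm [-0.2  0.4 -0.3] roterr deg [ 0.06 -0.02  0.  ] F [-0.1  0.2 -4. ] M [-0.25  0.14  0.11] w 21.2 q [-0.13 -0.29  1.95  0.    1.48  0.22]
245 499
[-24.67922647 -48.35668633 -58.6       ]
[ 25.3680873  -48.37421084 -58.6       ]
[  0.35436082 -72.18211816 -58.6       ]
[  0.44151271 -21.56415938 -58.6       ]
150 [ 0.57937963 -0.13826207  0.1314    ]
120 [ 0.57937963 -0.13826207  0.1014    ]
110 [ 0.57937963 -0.13826207  0.0914    ]
[0.435,0.196,0.131,0,0,1.125]
```

drive_tool(moves=[[0.02,0.01,0,0,0,0.05],[0.1,0.05,0,0,0,0.2],[0.2,0.1,0,0,0,0.37],[0.3,0.14,0,0,0,0.54],[0.38,0.17,0,0,0,0.7],[0.42,0.19,0,0,0,0.86],[0.435,0.196,0,0,0,0.98],[0.435,0.196,0,0,0,0.98],[0.435,0.196,0.05,0,0,0.98],[0.435,0.196,0.1,0,0,0.98],[0.435,0.196,0.1,0,0,0.98]])

```text
clock: 50.88
tool_pos: [0.5771, -0.1367, 0.1397]
tool_rot: [2.428, -1.991, -0.01]
ft_force: [-0.1, 0.7, -3.6]
width: 0.231
```

```bash
python3 - <<'E'
from inhand import *
from bay import *
done([0.435, 0.196, 0.1, 0, 0, 0.98]);s=st()
Q=down(-90+YAW); off=np.array([0,-47.6,-18.6])/1e3
c=snap('wrist','w46.png'); snap('scene','s46.png')
im=cv2.imread('pics/s46.png'); cv2.imwrite('pics/s46a.png',cv2.resize(im[180:330,220:370],None,fx=4.5,fy=4,interpolation=cv2.INTER_CUBIC))
rows([(pk(0,-120,z)-Q.apply(off),Q) for z in(150,130,116,112)])
E
```

```text
t50.88 pos [ 0.5771 -0.1367  0.1397] err mm [-2.4  1.5 -3.9] roterr deg [-0.29 -0.24 -0.07] F [-0.1  0.7 -3.6] M [-0.05  0.34 -0.07] w 21.5 q [-0.32  0.17  1.59  0.    1.39  1.05]
[0,0,0.031,0,0,0.145]
[0,0,0.081,0,0,0.145]
[0,0,0.116,0,0,0.145]
[0,0,0.126,0,0,0.145]
```

View pics/s46a.png

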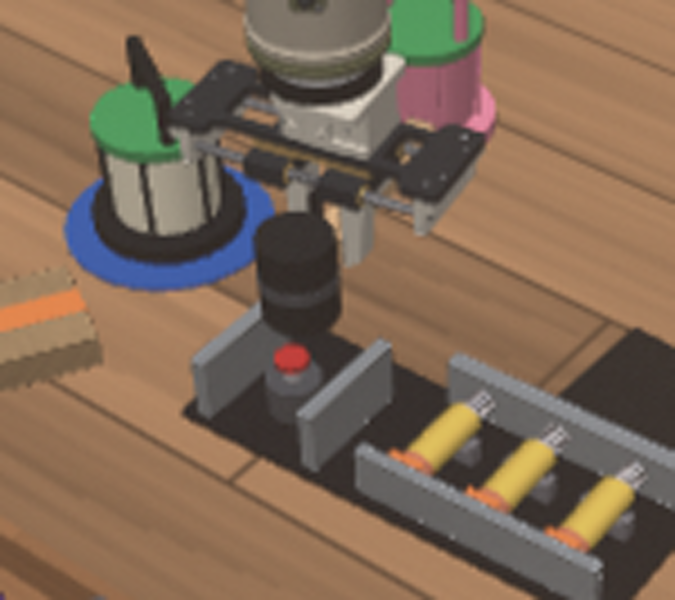

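View pics/w46.png

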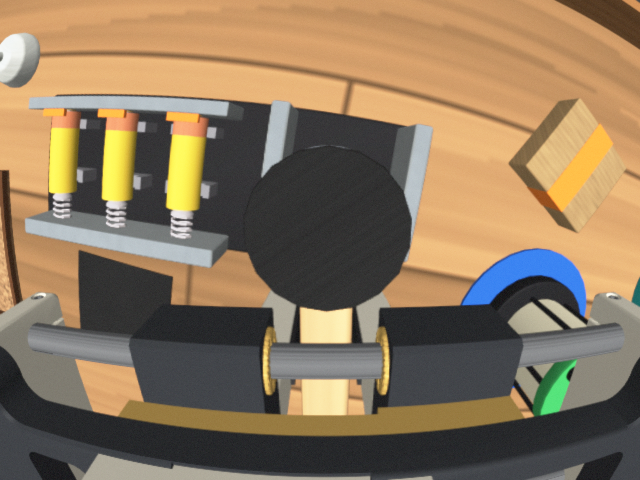

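drive_tool(moves=[[0,0,0.0,0,0,0.145],[0,0,0.031,0,0,0.145],[0,0,0.06,0,0,0.145],[0,0,0.09,0,0,0.145],[0,0,0.11,0,0,0.145],[0,0,0.12,0,0,0.145],[0,0,0.12,0,0,0.145]])

```text
clock: 51.85
tool_pos: [0.5795, -0.1377, 0.0954]
tool_rot: [-2.269, 2.171, 0.002]
ft_force: [0.0, 0.2, -4.6]
width: 0.235
```

```bash
python3 - <<'E'
from inhand import *
from bay import *
done([0, 0, 0.12, 0, 0, 0.145]);s=st()
print('head in pack',inpack(s['tool_pos']+R.from_rotvec(s['tool_rot']).apply([0,-.0476,-.0186])))
c=snap('wrist','w47.png'); snap('scene','s47.png')
im=cv2.imread('pics/s47.png'); cv2.imwrite('pics/s47a.png',cv2.resize(im[200:300,240:340],None,fx=7,fy=6,interpolation=cv2.INTER_CUBIC))
for y in(-39,39): print([proj(c,pk(x,-120+y,76)).round(0).tolist() for x in(-45,45)])
E
```

```text
t51.85 pos [ 0.5795 -0.1377  0.0954] err mm [ 0.   0.5 -0.3] roterr deg [-0.   -0.07 -0.01] F [ 0.   0.2 -4.6] M [-0.07  0.3   0.02] w 21.8 q [-0.32  0.21  1.63  0.    1.3   1.21]
head in pack [   0.19167529 -119.44571193  113.96286806]
[[401.0, 280.0], [407.0, 107.0]]
[[255.0, 279.0], [250.0, 107.0]]
```

View pics/w47.png

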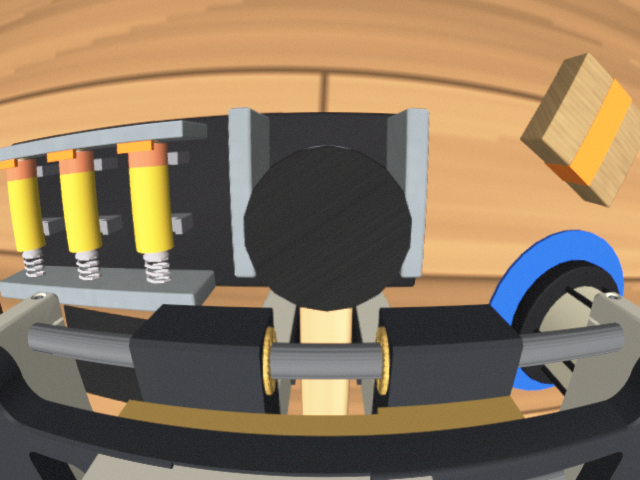

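View pics/s47a.png

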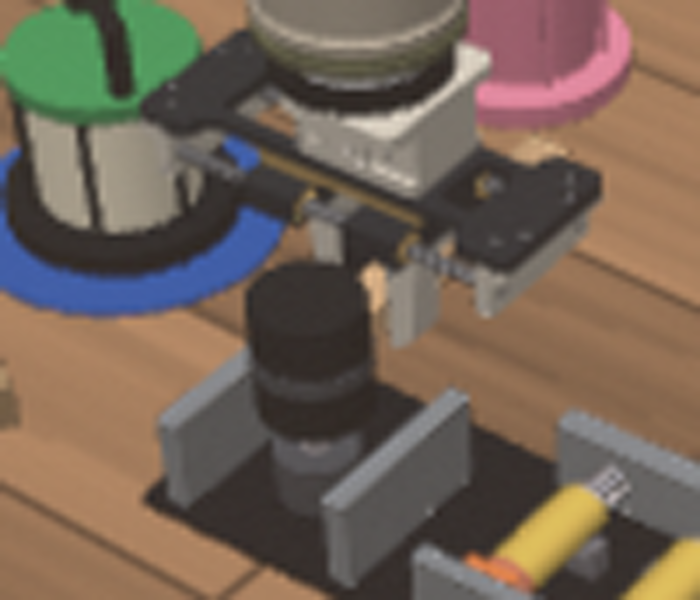

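drive_tool(moves=[[0,0,0.006,0,0,0],[0,0,0.01,0,0,0],[0,0,0.014,0,0,0],[0,0,0.018,0,0,0],[0,0,0.022,0,0,0],[0,0,0.026,0,0,0],[0,0,0.03,0,0,0],[0,0,0.034,0,0,0],[0,0,0.038,0,0,0],[0,0,0.042,0,0,0],[0,0,0.042,0,0,0]])

```text
clock: 53.32
tool_pos: [0.5798, -0.1378, 0.0788]
tool_rot: [-2.269, 2.171, 0.0]
ft_force: [-0.4, 0.1, -1.5]
width: 0.233
```

```bash
python3 - <<'E'
from inhand import *
from bay import *
done([0, 0, 0.042, 0, 0, 0]);s=st()
print('head in pack',inpack(s['tool_pos']+R.from_rotvec(s['tool_rot']).apply([0,-.0476,-.0186])))
E
```

```text
t53.33 pos [ 0.5798 -0.1378  0.0788] err mm [ 0.3  0.5 -0.1] roterr deg [ 0.04 -0.06  0.  ] F [-0.4  0.1 -1.5] M [-0.05  0.15 -0.05] w 21.7 q [-0.32  0.23  1.64  0.    1.27  1.21]
head in pack [   0.45614319 -119.51498306   97.38239886]
```

drive_tool(moves=[[0,0,0.002,0,0,0],[0,0,0.004,0,0,0],[0,0,0.006,0,0,0],[0,0,0.008,0,0,0],[0,0,0.008,0,0,0]])

```text
clock: 53.95
tool_pos: [0.5797, -0.1378, 0.0762]
tool_rot: [-2.269, 2.171, 0.001]
ft_force: [-4.4, 0.5, 5.5]
width: 0.232
```

```bash
python3 - <<'E'
from inhand import *
from bay import *
done([0, 0, 0.008, 0, 0, 0]);s=st()
print('head in pack',inpack(s['tool_pos']+R.from_rotvec(s['tool_rot']).apply([0,-.0476,-.0186])))
E
```

```text
t53.95 pos [ 0.5797 -0.1378  0.0762] err mm [0.2 0.4 0.6] roterr deg [ 0.03 -0.05  0.  ] F [-4.4  0.5  5.5] M [0.05 0.74 0.  ] w 21.6 q [-0.32  0.23  1.64  0.    1.27  1.21]
head in pack [   0.37720726 -119.53069535   94.8568299 ]
```

drive_tool(moves=[[0,0,0.002,0,0,0],[0,0,0.004,0,0,0],[0,0,0.004,0,0,0]])

```text
clock: 54.32
tool_pos: [0.5797, -0.1378, 0.0755]
tool_rot: [-2.269, 2.171, 0.0]
ft_force: [-8.3, 1.0, 12.4]
width: 0.234
```

```bash
python3 - <<'E'
from inhand import *
from bay import *
done([0, 0, 0.004, 0, 0, 0]);s=st()
print('head in pack',inpack(s['tool_pos']+R.from_rotvec(s['tool_rot']).apply([0,-.0476,-.0186])))
c=snap('wrist','w48.png')
for u,v in((328,146),(328,311)): print(trow(c,u,v,-.0586))
E
```

```text
t54.33 pos [ 0.5797 -0.1378  0.0755] err mm [0.2 0.4 1.5] roterr deg [ 0.03 -0.05 -0.  ] F [-8.3  1.  12.4] M [0.22 1.33 0.03] w 21.7 q [-0.32  0.23  1.65  0.    1.27  1.21]
head in pack [   0.35872502 -119.59033957   94.14919016]
[ -0.10880045 -71.44024894 -58.6       ]
[-2.17250472e-02 -2.08270063e+01 -5.86000000e+01]
```

View pics/w48.png

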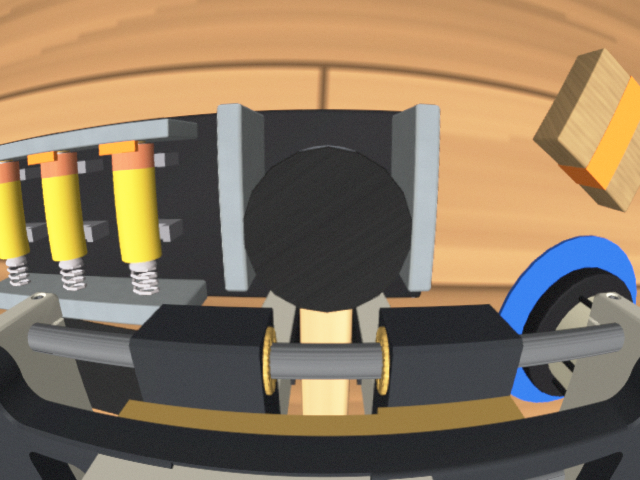

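```bash
python3 - <<'E'
from mv import *
p,q=load(); print(p)
rows([([p[0],p[1],.1837],q)])
E
```

```text
[ 0.57953222 -0.13820839  0.07404838]
[0,0,-0.274,0,0,0]
```

drive_tool(moves=[[0,0,-0.02,0,0,0],[0,0,-0.06,0,0,0],[0,0,-0.12,0,0,0],[0,0,-0.2,0,0,0],[0,0,-0.25,0,0,0],[0,0,-0.274,0,0,0],[0,0,-0.274,0,0,0]])

```text
clock: 55.25
tool_pos: [0.5799, -0.1379, 0.184]
tool_rot: [-2.269, 2.171, -0.0]
ft_force: [-0.6, 0.5, -4.0]
width: 0.234
```

```bash
python3 - <<'E'
from inhand import *
from bay import *
done([0, 0, -0.274, 0, 0, 0]);s=st()
c=snap('scene','s49.png')
im=cv2.imread('pics/s49.png'); cv2.imwrite('pics/s49a.png',cv2.resize(im[210:310,240:340],None,fx=7,fy=6,interpolation=cv2.INTER_CUBIC))
for z in(48,56,70): print(z,(proj(c,pk(0,-120,z))-[240,210])*[7,6])
c=snap('wrist','w49.png')
for u,v in((328,146),(328,311)): print(trow(c,u,v,-.0586))
Q=down(-20)
rows([([.4428,-.0051,.1837],Q)])
E
```

```text
t55.25 pos [ 0.5799 -0.1379  0.184 ] err mm [0.3 0.3 0.3] roterr deg [ 0.06 -0.05  0.  ] F [-0.6  0.5 -4. ] M [-0.05  0.27 -0.05] w 21.7 q [-0.32  0.14  1.54  0.    1.46  1.21]
48 [311.54641088 381.23167305]
56 [310.54098601 370.86287545]
70 [308.76188826 352.51530424]
[ -0.10829844 -71.4409511  -58.6       ]
[-2.12181999e-02 -2.08279644e+01 -5.86000000e+01]
[-0.347,0.327,0,0,0,-1.125]
```

View pics/s49a.png

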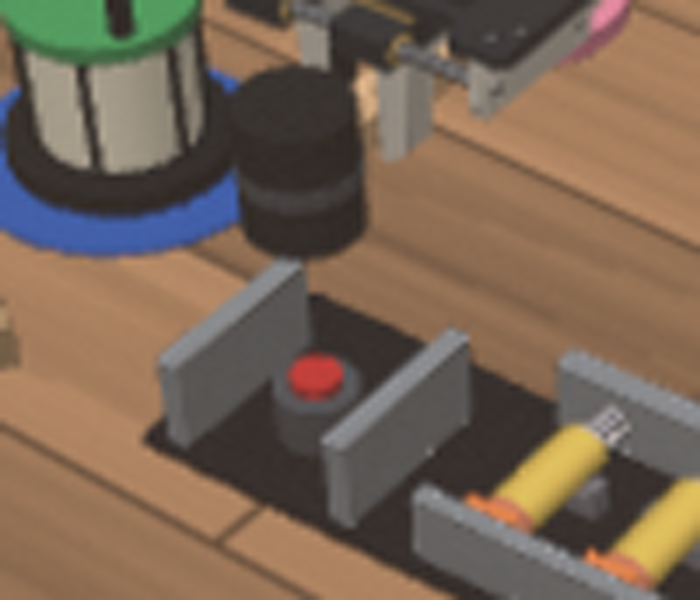

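View pics/w49.png

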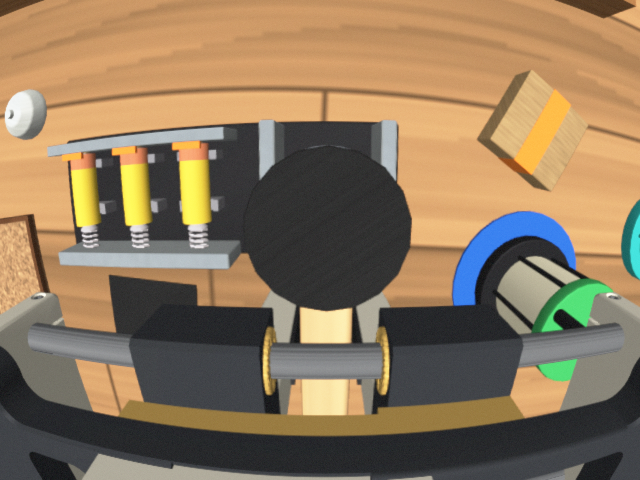

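drive_tool(moves=[[-0.02,0.02,0,0,0,-0.05],[-0.07,0.07,0,0,0,-0.2],[-0.14,0.13,0,0,0,-0.37],[-0.21,0.2,0,0,0,-0.54],[-0.28,0.26,0,0,0,-0.7],[-0.32,0.3,0,0,0,-0.86],[-0.345,0.325,0,0,0,-0.98],[-0.357,0.327,0,0,0,-1],[-0.357,0.327,0,0,0,-1]])

```text
clock: 56.48
tool_pos: [0.4428, -0.0009, 0.1833]
tool_rot: [-3.05, 0.749, 0.001]
ft_force: [0.3, -0.7, -3.7]
width: 0.233
```

```bash
python3 - <<'E'
from inhand import *
done([-0.357, 0.327, 0, 0, 0, -1]);s=st()
Q=down(-20)
rows([([.4428,-.0015,z],Q) for z in (.1837,.06,.032,.0262,.0237)])
E
```

```text
t56.48 pos [ 0.4428 -0.0009  0.1833] err mm [ 0.2  0.4 -0.4] roterr deg [ 0.05 -0.03  0.11] F [ 0.3 -0.7 -3.7] M [-0.21  0.17  0.01] w 21.7 q [-0.12 -0.29  1.95  0.    1.48  0.36]
[0.001,0,0,0,0,-0.125]
[0.001,0,0.309,0,0,-0.125]
[0.001,0,0.379,0,0,-0.125]
[0.001,0,0.394,0,0,-0.125]
[0.001,0,0.4,0,0,-0.125]
```

drive_tool(moves=[[0.001,0,0.02,0,0,-0.125],[0.001,0,0.1,0,0,-0.125],[0.001,0,0.2,0,0,-0.125],[0.001,0,0.29,0,0,-0.125],[0.001,0,0.345,0,0,-0.125],[0.001,0,0.37,0,0,-0.125],[0.001,0,0.38,0,0,-0.125],[0.001,0,0.387,0,0,-0.125],[0.001,0,0.391,0,0,-0.125],[0.001,0,0.394,0,0,-0.125],[0.001,0,0.394,0,0,-0.125]])

```text
clock: 57.85
tool_pos: [0.4433, -0.001, 0.0264]
tool_rot: [-3.093, 0.545, -0.001]
ft_force: [0.6, 0.0, -4.3]
width: 0.232
```

```bash
python3 - <<'E'
from inhand import *
done([0.001, 0, 0.394, 0, 0, -0.125]);s=st()
E
```

```text
t57.85 pos [ 0.4433 -0.001   0.0264] err mm [0.4 0.5 0.4] roterr deg [0.07 0.03 0.  ] F [ 0.6  0.  -4.3] M [-0.2   0.11  0.04] w 21.6 q [-0.12 -0.11  2.1   0.    1.15  0.23]
```

drive_tool(moves=[[0,0,0.002,0,0,0],[0,0,0.003,0,0,0],[0,0,0.004,0,0,0],[0,0,0.005,0,0,0],[0,0,0.006,0,0,0],[0,0,0.006,0,0,0]])

```text
clock: 58.6
tool_pos: [0.4432, -0.001, 0.0239]
tool_rot: [-3.093, 0.545, -0.0]
ft_force: [-1.2, -1.2, -2.2]
width: 0.232
```

```bash
python3 - <<'E'
from inhand import *
done([0,0,.006,0,0,0]);s=st()
E
```

```text
t58.60 pos [ 0.4432 -0.001   0.0239] err mm [0.3 0.5 0.3] roterr deg [0.06 0.01 0.  ] F [-1.2 -1.2 -2.2] M [-0.16  0.27  0.01] w 21.6 q [-0.12 -0.11  2.1   0.    1.15  0.23]
```

drive_tool(moves=[[0,0,0.001,0,0,0],[0,0,0.002,0,0,0],[0,0,0.002,0,0,0]])

```text
clock: 58.98
tool_pos: [0.4433, -0.0011, 0.0238]
tool_rot: [-3.093, 0.545, -0.0]
ft_force: [-6.2, -0.9, 8.3]
width: 0.236
```

drive_tool(moves=[[0,0,0,0,0,0],[0,0,0,0,0,0],[0,0,0,0,0,0],[0,0,0,0,0,0],[0,0,-0.03,0,0,0],[0,0,-0.1,0,0,0],[0,0,-0.25,0,0,0],[0,0,-0.4,0,0,0],[0,0,-0.55,0,0,0],[0,0,-0.55,0,0,0]], fingers=50)

```text
clock: 60.22
tool_pos: [0.4461, -0.0015, 0.2501]
tool_rot: [-3.092, 0.545, -0.018]
ft_force: [0.0, -0.3, 0.2]
width: 0.541
```

```bash
python3 - <<'E'
from inhand import *
done([0,0,.002,0,0,0]);done([0,0,-.55,0,0,0]);s=st()
snap('wrist','w50.png');snap('scene','s50.png')
im=cv2.imread('pics/s50.png'); cv2.imwrite('pics/s50a.png',cv2.resize(im[190:350,220:420],None,fx=4,fy=3.7,interpolation=cv2.INTER_CUBIC))
Q=down(-31)
rows([([.522,-.352,.26],Q)])
E
```

```text
t60.23 pos [ 0.4461 -0.0015  0.2501] err mm [ 3.2 -0.   7.2] roterr deg [ 0.21  0.63 -0.  ] F [ 0.  -0.3  0.2] M [-0.13  0.07 -0.01] w 50.3 q [-0.12 -0.32  1.85  0.    1.6   0.23]
[0.485,0.756,-0.043,0,0,0.184]
```

View pics/s50a.png

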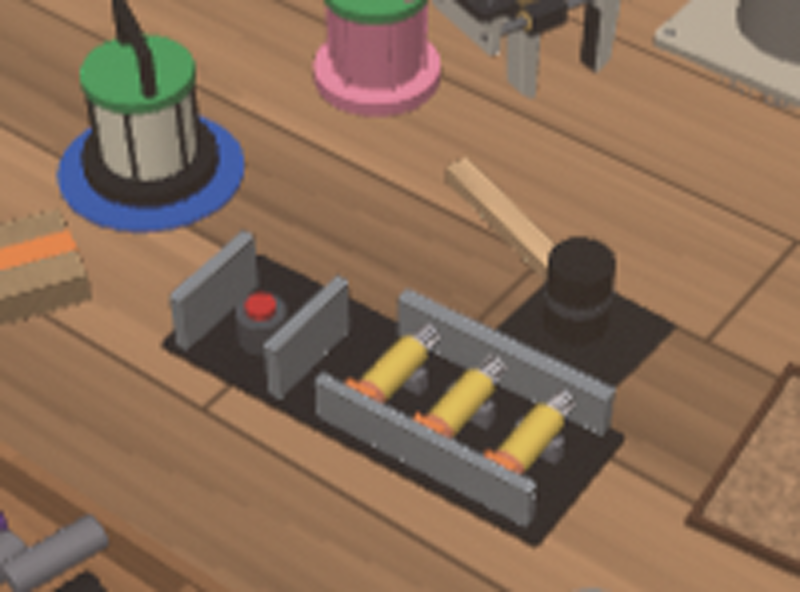

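View pics/w50.png

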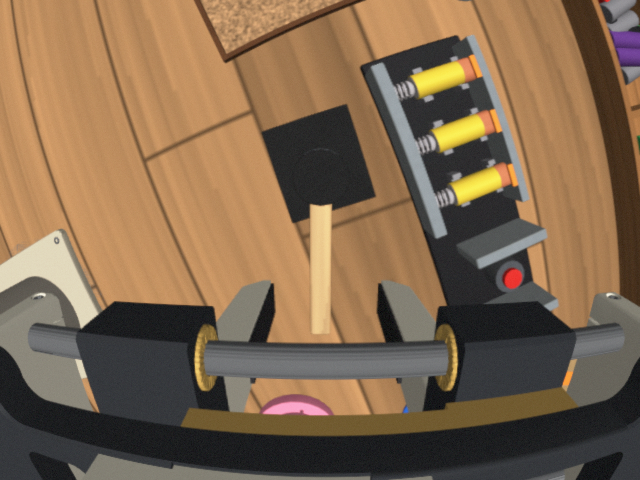

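```bash
python3 - <<'E'
from mv import *
st(); Q=down(-31)
rows([([.60,-.19,.25],Q)])
E
```

```text
t60.33 pos [ 0.4435 -0.0012  0.2442] err mm [0.6 0.2 1.3] roterr deg [ 0.09  0.13 -0.  ] F [-0.7 -0.8 -0.4] M [-0.07  0.1   0.01] w 50.3 q [-0.12 -0.32  1.86  0.    1.59  0.23]
[0.53,0.309,-0.018,0,0,0.184]
```

drive_tool(moves=[[0.53,0.309,-0.018,0,0,0.184],[0.53,0.309,-0.018,0,0,0.184],[0.53,0.309,-0.018,0,0,0.184],[0.53,0.309,-0.018,0,0,0.184],[0.53,0.309,-0.018,0,0,0.184],[0.53,0.309,-0.018,0,0,0.184],[0.53,0.309,-0.018,0,0,0.184]])

```text
clock: 61.2
tool_pos: [0.5994, -0.1886, 0.2502]
tool_rot: [-3.026, 0.838, 0.0]
ft_force: [0.1, -0.3, 0.2]
width: 0.54
```

```bash
python3 - <<'E'
from inhand import *
from bay import *
done([0.53, 0.309, -0.018, 0, 0, 0.184]);s=st()
c=snap('wrist','w51.png'); im=cv2.imread('pics/w51.png')
u0,v0=[int(t) for t in proj(c,pk(0,-120,60))]; print(u0,v0)
cv2.imwrite('pics/w51a.png',cv2.resize(im[v0-90:v0+90,u0-110:u0+110],None,fx=3.5,fy=3.3,interpolation=cv2.INTER_CUBIC))
hsv=cv2.cvtColor(im,cv2.COLOR_BGR2HSV)
m=cv2.inRange(hsv,(0,150,120),(4,255,255))|cv2.inRange(hsv,(175,150,120),(180,255,255)); mm=np.zeros_like(m); mm[v0-40:v0+40,u0-40:u0+40]=m[v0-40:v0+40,u0-40:u0+40]
ys,xs=np.nonzero(mm); print('pin px',xs.mean(),ys.mean(),len(xs),[plane(c,xs.mean(),ys.mean(),z).round(4) for z in(.056,.07)])
cs=snap('scene','s51.png'); ims=cv2.imread('pics/s51.png'); h2=cv2.cvtColor(ims,cv2.COLOR_BGR2HSV)
a,b=[int(t) for t in proj(cs,pk(0,-120,60))]
m=cv2.inRange(h2,(0,150,90),(5,255,255))|cv2.inRange(h2,(173,150,90),(180,255,255)); mm=np.zeros_like(m); mm[b-15:b+15,a-15:a+15]=m[b-15:b+15,a-15:a+15]
y2,x2=np.nonzero(mm); print(len(x2))
if len(x2):
    o1,d1=ray(c,xs.mean(),ys.mean()); o2,d2=ray(cs,x2.mean(),y2.mean()); A=np.c_[d1,-d2]; t=np.linalg.lstsq(A,o2-o1,rcond=None)[0]; print('tri',(o1+d1*t[0]).round(4),(o2+d2*t[1]).round(4))
print('cheek corners pred',[(proj(c,pk(x,-120+y,76))-[u0-110,v0-90])*[3.5,3.3] for x in(-45,45) for y in(-51,-39,39,51)])
E
```

```text
t61.20 pos [ 0.5994 -0.1886  0.2502] err mm [-0.5  1.5  0.1] roterr deg [ 0.07 -0.03 -0.06] F [ 0.1 -0.3  0.2] M [-0.08  0.11 -0.03] w 50.2 q [-0.39  0.2   1.36  0.    1.59  0.15]
322 161
pin px 322.8989010989011 160.65494505494505 455 [array([ 0.6274, -0.136 ,  0.056 ]), array([ 0.6278, -0.1356,  0.07  ])]
39
tri [ 0.6274 -0.136   0.0545] [ 0.6265 -0.1351  0.0545]
cheek corners pred [array([351.56926972, 537.99094196]), array([326.47705255, 503.54604122]), array([160.50582604, 275.13712193]), array([135.1794206 , 240.19352656]), array([635.53882575, 365.90095504]), array([611.75727718, 329.80995508]), array([448.72097616,  93.81811674]), array([422.96347583,  58.25323235])]
```

View pics/w51a.png

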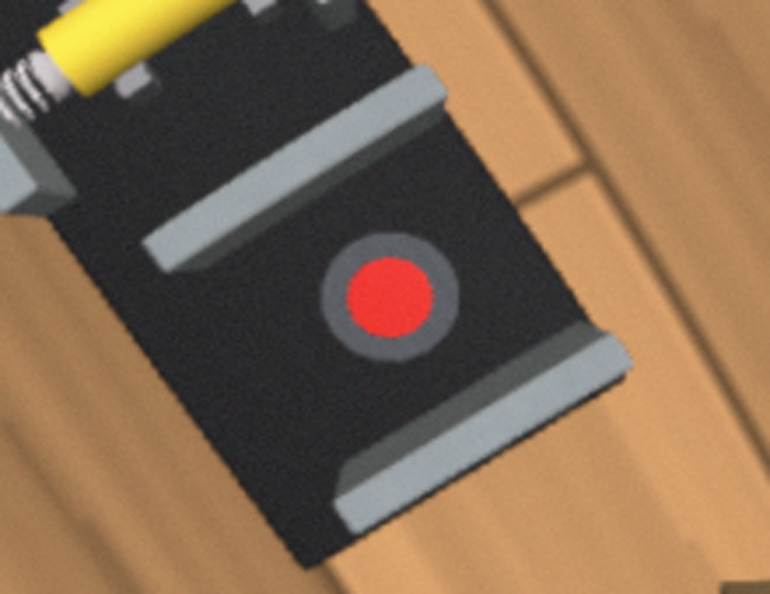

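```bash
python3 - <<'E'
from mv import *
Q=down(-31)
rows([([.522,-.352,.24],Q)])
E
```

```text
[0.042,0.447,0.025,0,0,0]
```

drive_tool(moves=[[0.042,0.447,0.025,0,0,0],[0.042,0.447,0.025,0,0,0],[0.042,0.447,0.025,0,0,0],[0.042,0.447,0.025,0,0,0],[0.042,0.447,0.025,0,0,0],[0.042,0.447,0.025,0,0,0],[0.042,0.447,0.025,0,0,0]])

```text
clock: 62.18
tool_pos: [0.5231, -0.3504, 0.2401]
tool_rot: [-3.027, 0.837, -0.001]
ft_force: [0.4, 0.2, -0.0]
width: 0.534
```

```bash
python3 - <<'E'
from lampm import *
done([0.042, 0.447, 0.025, 0, 0, 0]); st()
c=snap('wrist','w52.png'); lamp(c,'w52.png',.124,(230,150,420,330))
E
```

```text
t62.17 pos [ 0.5231 -0.3504  0.2401] err mm [0.9 1.6 0.1] roterr deg [ 0.07  0.01 -0.11] F [ 0.4  0.2 -0. ] M [-0.14  0.11  0.02] w 49.6 q [-0.67  0.2   1.37  0.    1.57 -0.13]
cap fit [ 522.2 -352.1] rad 45.9
bar px mean 326.6643315820198 243.5545826036194
bar line pts [[ 0.5177 -0.3603]
 [ 0.5387 -0.3252]] angle 59.12130758815904
```

View pics/w52.png

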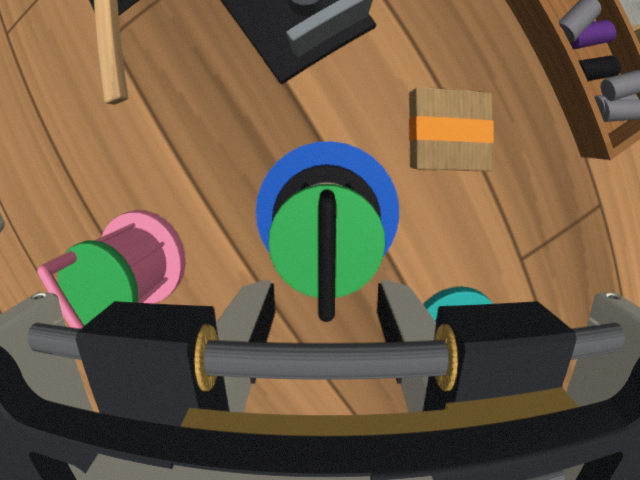

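drive_tool(moves=[[0,0,0.06,0,0,0],[0,0,0.13,0,0,0],[0,0,0.19,0,0,0],[0,0,0.215,0,0,0],[0,0,0.221,0,0,0],[0,0,0.221,0,0,0]])

```text
clock: 62.98
tool_pos: [0.5229, -0.3518, 0.1525]
tool_rot: [-3.027, 0.84, -0.002]
ft_force: [-0.9, -0.6, 0.2]
width: 0.535
```

```bash
python3 - <<'E'
from lampm import *
done([0,0,.221,0,0,0]); st()
E
```

```text
t62.98 pos [ 0.5229 -0.3518  0.1525] err mm [0.7 0.2 0.8] roterr deg [ 0.05  0.06 -0.01] F [-0.9 -0.6  0.2] M [-0.07  0.11 -0.03] w 49.8 q [-0.67  0.25  1.48  0.    1.42 -0.13]
```

drive_tool(moves=[[0,0,0,0,0,0],[0,0,0,0,0,0],[0,0,0,0,0,0],[0,0,0,0,0,0],[0,0,0,0,0,0],[0,0,-0.02,0,0,0],[0,0,-0.06,0,0,0],[0,0,-0.13,0,0,0],[0,0,-0.22,0,0,0],[0,0,-0.31,0,0,0],[0,0,-0.37,0,0,0],[0,0,-0.38,0,0,0]], fingers=0, newtons=45)

```text
clock: 64.47
tool_pos: [0.5231, -0.3524, 0.3069]
tool_rot: [3.026, -0.84, 0.007]
ft_force: [-0.5, -1.1, -5.0]
width: 0.118
```

```bash
python3 - <<'E'
from lampm import *
from bay import *
done([0,0,-.38,0,0,0]); st()
D=pk(0,-120,0); print(D)
p,q=load(); Q=down(-31); print(p)
# tool_x shift etc: lamp axis = grasp point xy
rows([([D[0],D[1],p[2]],Q)])
E
```

```text
t64.47 pos [ 0.5231 -0.3524  0.3069] err mm [ 0.9 -0.4  3.3] roterr deg [0.03 0.27 0.  ] F [-0.5 -1.1 -5. ] M [-0.07  0.06 -0.02] w 11.0 q [-0.67  0.19  1.26  0.    1.68 -0.13]
[ 0.62693433 -0.13618579  0.        ]
[ 0.52219588 -0.3519637   0.30365266]
[-0.054,-0.597,0,0,0,0]
```

drive_tool(moves=[[-0.003,-0.03,0,0,0,0],[-0.009,-0.1,0,0,0,0],[-0.018,-0.2,0,0,0,0],[-0.027,-0.3,0,0,0,0],[-0.036,-0.4,0,0,0,0],[-0.045,-0.5,0,0,0,0],[-0.05,-0.56,0,0,0,0],[-0.054,-0.597,0,0,0,0],[-0.054,-0.597,0.03,0,0,0],[-0.054,-0.597,0.08,0,0,0],[-0.054,-0.597,0.12,0,0,0],[-0.054,-0.597,0.12,0,0,0]])

```text
clock: 65.97
tool_pos: [0.6251, -0.1363, 0.2524]
tool_rot: [-3.026, 0.842, 0.008]
ft_force: [-1.0, 1.0, -4.4]
width: 0.118
```

```bash
python3 - <<'E'
from lampm import *
from bay import *
done([-0.054, -0.597, 0.12, 0, 0, 0]); s=st()
z=s['tool_pos'][2]-.1477+.120
c=snap('wrist','w53.png'); print('underside',s['tool_pos'][2]-.1477)
snap('scene','s53.png')
im=cv2.imread('pics/s53.png'); cv2.imwrite('pics/s53a.png',cv2.resize(im[150:310,220:370],None,fx=4.5,fy=3.7,interpolation=cv2.INTER_CUBIC))
lamp(c,'w53.png',z,(230,150,420,280))
E
```

```text
t65.97 pos [ 0.6251 -0.1363  0.2524] err mm [-1.6 -0.1 -3.2] roterr deg [-0.01 -0.29  0.07] F [-1.   1.  -4.4] M [-0.06  0.12  0.02] w 10.9 q [-0.3   0.23  1.31  0.    1.6   0.25]
underside 0.10470220508857608
cap fit [ 625.3 -135.1] rad 45.1
bar px mean 325.83505715841045 244.52041371801852
bar line pts [[ 0.6484 -0.0974]
 [ 0.6352 -0.1193]] angle -120.95529565047498
```

View pics/s53a.png

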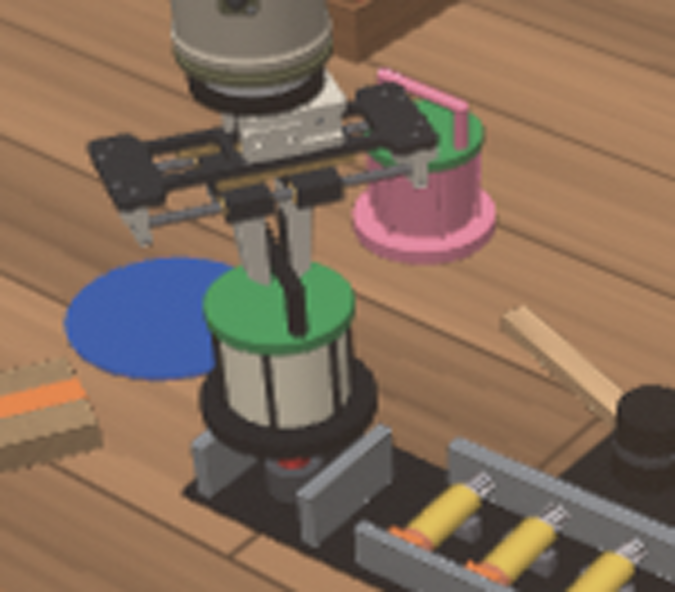

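View pics/w53.png

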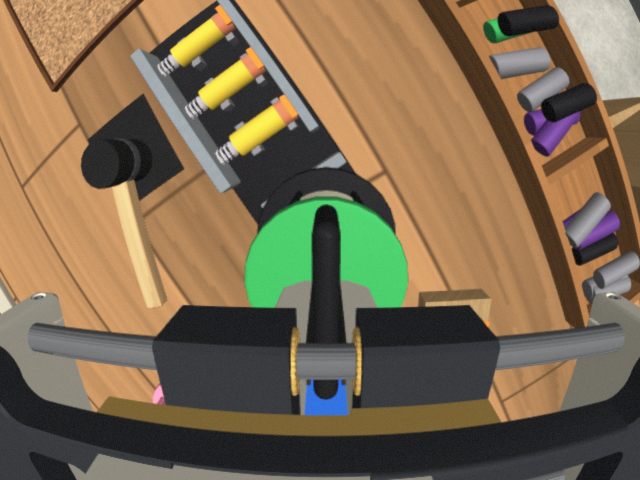

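drive_tool(moves=[[0,0,0.015,0,0,0],[0,0,0.035,0,0,0],[0,0,0.052,0,0,0],[0,0,0.063,0,0,0],[0,0,0.069,0,0,0],[0,0,0.072,0,0,0],[0,0,0.074,0,0,0],[0,0,0.074,0,0,0]])

```text
clock: 67.08
tool_pos: [0.6269, -0.1359, 0.2263]
tool_rot: [-3.026, 0.84, -0.0]
ft_force: [-0.2, 0.1, -5.7]
width: 0.111
```

```bash
python3 - <<'E'
from lampm import *
done([0, 0, 0.074, 0, 0, 0]); s=st()
print('underside',s['tool_pos'][2]-.1477)
E
```

```text
t67.08 pos [ 0.6269 -0.1359  0.2263] err mm [0.2 0.3 0.2] roterr deg [ 0.07 -0.   -0.  ] F [-0.2  0.1 -5.7] M [-0.01  0.09 -0.01] w 10.3 q [-0.29  0.24  1.35  0.    1.55  0.25]
underside 0.07855744703551665
```

drive_tool(moves=[[0,0,0.001,0,0,0],[0,0,0.002,0,0,0],[0,0,0.003,0,0,0],[0,0,0.004,0,0,0],[0,0,0.005,0,0,0],[0,0,0.005,0,0,0]])

```text
clock: 67.82
tool_pos: [0.6268, -0.1358, 0.224]
tool_rot: [-3.026, 0.84, 0.0]
ft_force: [-0.6, -0.1, -5.2]
width: 0.112
```

```bash
python3 - <<'E'
from lampm import *
done([0, 0, 0.005, 0, 0, 0]); s=st()
print('underside',s['tool_pos'][2]-.1477)
E
```

```text
t67.83 pos [ 0.6268 -0.1358  0.224 ] err mm [ 0.1  0.3 -0. ] roterr deg [ 0.06 -0.02 -0.  ] F [-0.6 -0.1 -5.2] M [-0.06  0.13 -0.01] w 10.4 q [-0.29  0.24  1.36  0.    1.55  0.25]
underside 0.07632625872541793
```

drive_tool(moves=[[0,0,0.001,0,0,0],[0,0,0.002,0,0,0],[0,0,0.003,0,0,0],[0,0,0.003,0,0,0]])

```text
clock: 68.32
tool_pos: [0.6272, -0.1358, 0.2235]
tool_rot: [-3.026, 0.84, -0.002]
ft_force: [0.0, 0.7, -1.9]
width: 0.115
```

```bash
python3 - <<'E'
from lampm import *
done([0, 0, 0.003, 0, 0, 0]); s=st()
print('underside',s['tool_pos'][2]-.1477)
E
```

```text
t68.33 pos [ 0.6272 -0.1358  0.2235] err mm [0.4 0.4 0.6] roterr deg [ 0.09  0.04 -0.01] F [ 0.   0.7 -1.9] M [0.14 0.09 0.02] w 10.7 q [-0.29  0.24  1.36  0.    1.54  0.25]
underside 0.07576016847668213
```

Mostly supported; a hair more, then release and rise.

drive_tool(moves=[[0,0,0.001,0,0,0],[0,0,0.001,0,0,0]])

```text
clock: 68.58
tool_pos: [0.6274, -0.1358, 0.2234]
tool_rot: [-3.026, 0.84, -0.002]
ft_force: [0.9, 2.1, 2.3]
width: 0.115
```

drive_tool(moves=[[0,0,0,0,0,0],[0,0,0,0,0,0],[0,0,0,0,0,0],[0,0,0,0,0,0],[0,0,-0.03,0,0,0],[0,0,-0.1,0,0,0],[0,0,-0.2,0,0,0],[0,0,-0.3,0,0,0],[0,0.05,-0.38,0,0,0],[0,0.05,-0.38,0,0,0]], fingers=50)

```text
clock: 69.82
tool_pos: [0.6173, -0.1545, 0.3796]
tool_rot: [-3.026, 0.842, -0.012]
ft_force: [1.1, -0.1, 0.4]
width: 0.539
```

```bash
python3 - <<'E'
from lampm import *
from bay import *
done([0, 0, 0.001, 0, 0, 0]);done([0,.05,-.38,0,0,0]); s=st()
c=snap('wrist','w54.png'); snap('scene','s54.png'); lamp(c,'w54.png',.196,(230,150,420,330))
im=cv2.imread('pics/s54.png'); cv2.imwrite('pics/s54a.png',cv2.resize(im[180:350,220:420],None,fx=4,fy=3.5,interpolation=cv2.INTER_CUBIC))
E
```

```text
t69.83 pos [ 0.6173 -0.1545  0.3796] err mm [ 0.8 -1.2  5.2] roterr deg [0.14 0.42 0.08] F [ 1.1 -0.1  0.4] M [-0.05  0.13 -0.02] w 50.2 q [-0.33  0.22  1.1   0.    1.82  0.22]
cap fit [ 626.5 -135.7] rad 45.9
bar px mean 322.9904761904762 204.05021645021645
bar line pts [[ 0.6423 -0.1101]
 [ 0.6162 -0.1531]] angle -121.15663867113753
```

View pics/s54a.png

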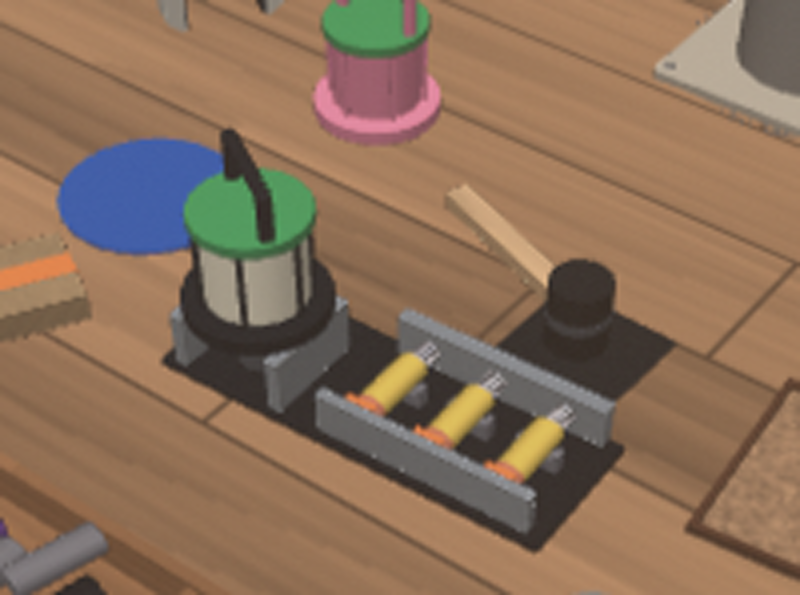

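View pics/w54.png

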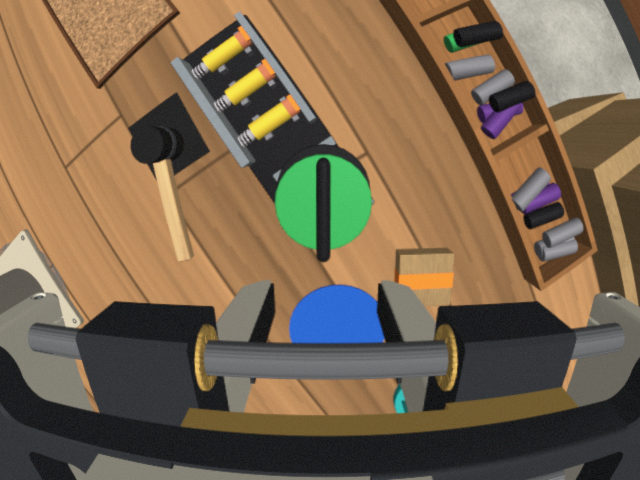

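drive_tool(moves=[[0,0,0,0,0,0],[0,0,0,0,0,0],[0,0,0,0,0,0]])

```text
clock: 70.3
tool_pos: [0.6164, -0.1528, 0.3736]
tool_rot: [-3.026, 0.839, 0.002]
ft_force: [-0.2, 0.7, 0.7]
width: 0.543
```

```bash
python3 - <<'E'
from mv import *
st(); print(r.job_done())
E
```

```text
t70.30 pos [ 0.6164 -0.1528  0.3736] err mm [-0.1  0.5 -0.8] roterr deg [ 0.05 -0.09 -0.02] F [-0.2  0.7  0.7] M [-0.03  0.12 -0.03] w 50.5 q [-0.32  0.22  1.11  0.    1.81  0.22]
the job is handed in; nothing more can be done
None
```

The job is done and handed in at 70.3 s. I followed the order asked:

1. I stood the lamp on the blue mat.
2. I loaded all three yellow cells, flat end against the spring and stud under the orange lip. One of them had been knocked aside in the tray, so I located it again before picking it up.
3. I pressed the red pin home with the mallet head.
4. I stood the mallet back on its head on the black pad.
5. I set the lamp back on its dock.

**Cells:** the last pictures show all three level, with their flat ends in line.

**Pin:** it stopped hard, with about 17 N net on the mallet. From two views I measured its top at about 54.5 mm, against a nominal 56 mm when home. That is within the camera error.

**Lamp:** its cap measured about 1 mm from the dock centre.

**Mallet:** it stands upright on its pad, about 4 mm nearer the pad's middle than where I found it.

**Bystanders:** I did not touch the bell, the grip or the box.

One cell, in the middle bay, rubbed on its saddle at about 7 N as it slid under the lip. I raised it 0.6 mm and it then seated freely. No check failed.

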